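# Set out the hardware for the next drawer

## Robot

A 6-joint arm with a two-finger parallel gripper is mounted at the origin on the work surface. World frame = base frame: x ahead of the robot, y to its left, z up, the work surface at z = 0. Lengths are in m, angles in degrees, forces in N, time in s.
With the tool pointing down it reaches from about 0.35 to 0.875 m from the base axis. Payload 4.2 kg.
Tool frame: the origin (TCP) lies between the finger pads; the fingertips stand 8 mm ahead of it and the grasp point (between the pads) lies 11 mm behind it; x points along the fingers, y is the direction in which the jaws open and shut, and the axes are right-handed (so a half turn about x gives the same grasp; the last joint's range is limited). The gripper opens to 87 mm and grips with 3 to 60 N. Pads are 19 mm wide; open, the fingers measure 117 mm over their backs; the gripper's body (75 mm by 190 mm) begins 51 mm behind the grasp point.
Start: joints at [-50.501, 22.042, 0.453, 0, -68.411, -14.817], TCP at [0.261, -0.568, 0.21] pointing down, gripper open.
Joint ranges: [-179.83, 179.83], [-69.29, 118.12], [-61.27, 80.66], [-181.25, 117.63], [-171.15, -9.14], [-177.46, 177.46]. Speed limits (degrees/s): [159.86, 159.86, 180, 180, 180, 180].

## Interface

Orientations are given as a 3x3 rotation matrix whose columns are the frame's x, y, z axes.
In Python, from station import r gives the robot as it stands. The module is installed in compiled form; this text tells all that it offers.
- The arm moves only by the tool move_arm, never from a script. Its argument "increments" is one flat list of numbers, 7 for each row, row after row: the turn, a rotation vector about the tool's x, y, z in degrees, then the shift along the tool's x, y, z in m, then the finger opening in m, from 0 to 0.087. A call has 1 to 12 rows; each row is the pose to reach, as a shift and turn from the pose commanded when the call began, along the tool's axes at that moment; what a row does not reach only later rows make up. A row lasts 1/12 s, in which the tool goes at most 41.7 mm and 7.16 degrees, less where a joint would pass 70% of its speed; a pose out of reach is approached as far as the arm can. A call with a gripper value outside its range is refused whole. The fingers move at their own pace and stop on an object; the grip force is fixed at half the most. Time passes only in rows, so rows that repeat a pose let the fingers close. It gives the time, the measured TCP pose, the force and the opening at its end, in the units of the state.
- r.sense(): the state, without advancing time (a new reading comes with each control period).
- r.capture(name): name is "side" or "top" or "wrist"; returns the picture (420x560x3 uint8, red, green, blue); there is no depth.
- r.calibration(name): a dict with "fx", "fy", "cx", "cy" (pixels), "rvec" (rotation vector, rad) and "tvec" (3), from world to camera coordinates, as OpenCV has them; the wrist camera has in their place "tool_from_camera" (4x4, takes a point from camera to tool coordinates, whose origin is the TCP and whose axes are the tool frame's). Camera axes: x right, y down, z forward; pixel columns grow to the right and rows downward; lengths in m; the calibration is good to about 2 mm. A picture is of the moment at which its call begins: read the wrist's pose just before it. calibration takes no time and is no camera call.
- r.finish_job(): hands the job in, once; it reports no verdict.
The state is a dict: "time_s": time; "joints": joint angles; "joint_velocities": joint speeds; "effort": joint torques, N m; "tcp_pos": TCP position; "ee_rot": TCP orientation; "wrist_force": force on the tool from outside, world axes, zero at the start; "moment": the same for the moment, N m; "gripper_width": opening from 0.0 (shut) to 1.0 (fully open).
Only numpy, scipy, OpenCV 4.12 (cv2) and the standard library are available. Lean on these libraries where they do the work, as an engineer would, in place of code of your own. Each camera call takes 0.05 s, during which the arm holds its last target.

## Task

Lay the bright steel runner on the white panel over the row of pilot holes on the side of the fitted black runner that faces the oak drawer front, parallel and with its ends level with the fitted one; put the wooden spacer block on the panel midway between the two runners, halfway along them and long side along them, and stand the dark steel weight in the middle of the block's top. Stand the black bow handle with its feet on the two drilled holes of the oak drawer front, and the tub of screws upright on that same board, on the side of the handle away from the robot, opposite its middle and about halfway between the line of holes and the board's far edge. Leave the tape measure and the screwdriver where they lie.

Things in the scene. Friction and masses are not known exactly. Their poses are not given: they have to be found in the camera images.
- panel: White board fixed flat, 200 (x) x 230 (y) x 16 mm; origin: centre of underside; x points roughly away from the robot. Black runner 160 x 27 x 12 mm screwed on top along x at y = 0. Rows of 3 black pilot holes (x = -60, 0, 60 mm) at y = +85 and -85 mm. It lies left (world y > 0) or right of the robot, the drawer front on the other side: the row facing the front is y = -85 if left, +85 if right.
- front: Oak drawer front, brown board fixed flat, 150 (x) x 200 (y) x 16 mm; origin: centre of underside; x points roughly away from the robot. Two black handle holes at x = -30 mm, y = +64 and -64 mm, in the half nearer the robot. The tub's place is about x = +22 to +30 mm, y = 0.
- runner: Loose bright steel drawer runner, flat bar 160 long (x) x 27 wide (y) x 12 mm high, 0.12 kg; origin: centre of underside. Starts flat on the table, length roughly along world x.
- handle: Black bow handle standing on two feet: bar 144 long (x) x 14 wide (y), from 18 to 28 mm above the origin; square feet 16 x 16 mm at x = +64 and -64 mm; origin at foot level under its middle; 0.09 kg. Starts on its feet, length roughly along world x; needs about a quarter turn for the front, either way round.
- spacer: Pale wooden block, 50 (x) x 36 (y) x 30 mm high, 0.04 kg; origin: centre of underside. The gap between the two laid runners is 58 mm: room to hold the block by its ends (50 mm apart), not by its sides.
- weight: Dark steel hold-down weight, a smooth upright cylinder 32 mm in diameter, 45 mm high, with a shallow groove near the top (38 to 41 mm up), 0.27 kg; origin at the centre of its underside.
- tub: Small closed white tub of screws with an orange cap, upright, 44 mm in diameter, 46 mm high, 0.09 kg; origin at the centre of its underside.
- tape: Bystander: yellow tape measure with a black disc on top, 60 x 50 x 34 mm high, among the small things; must stay where it is. Origin at the centre of its underside.
- screwdriver: Bystander: screwdriver with a red handle, about 180 mm long (its x), lying near y = +0.16 m roughly along world x; must stay where it is. Origin on the table under it.
There are look-alikes about, which are no part of the job. Of the things that look like the runner, the middle-sized one is meant.

How it is judged:
By the outcome, as a careful person would: the job done as asked, in the order asked, and still so for the second after the job is handed in, with the robot touching nothing.
It also fails if it takes over 120 s, if anything falls off the work surface, if the arm or the gripper's body presses on something with over 40 N, if the wrist force passes 120 N, or if a joint passes its speed limit or range.

## Working session

There is one attempt and no reset: what is moved stays moved. The work goes in short steps, Python scripts to look and compute and a tool call to move; the robot and the scene stay as the last step left them, time stands still between calls to the robot, and variables do not carry over. Pictures are saved under pics/ and viewed, and the job is handed in when it is done.

Besides the shell and the picture viewer there is one more tool, called after ">>>" by a JSON object that holds its "op" and its "data". move_arm: Moves the arm, as the interface text tells. Its arguments: {"type":"object","properties":{"increments":{"type":"array","items":{"type":"number"}}},"required":["increments"]}

```bash
mkdir -p pics; ls; python3 - <<'E'
from station import r
import cv2,numpy as np
np.set_printoptions(precision=4,suppress=True)
s=r.sense();print(s)
for n in("side","top","wrist"):
    c=r.calibration(n);print(n,c)
    cv2.imwrite(f"pics/{n}0.png",r.capture(n)[:,:,::-1])
E
```

```text
pics
{'time_s': 0.0, 'joints': array([-50.5012,  22.0909,   0.3785,  -0.0301, -68.4113, -14.8161]), 'joint_velocities': array([ 0.0213, -0.0432,  0.0021,  0.004 , -0.0271, -0.0951]), 'effort': array([  0.0004, -39.0667,  18.7409,   4.2198,   0.011 ,  -0.0002]), 'tcp_pos': array([ 0.2607, -0.5673,  0.2087]), 'ee_rot': array([[-0.001 , -0.4174,  0.9087],
       [ 0.002 ,  0.9087,  0.4174],
       [-1.    ,  0.0022, -0.0001]]), 'wrist_force': array([-0.1913, -0.2296, -0.3534]), 'moment': array([ 0.0272, -0.0151,  0.0552]), 'gripper_width': 0.9990182642771837}
side {'fx': 482.72102732748243, 'fy': 482.72102732748243, 'cx': 280.2049507345816, 'cy': 213.02561246387077, 'rvec': array([ 0.4354, -2.5694,  1.429 ]), 'tvec': array([0.4806, 0.1086, 1.0409])}
top {'fx': 383.33096355026976, 'fy': 383.33096355026976, 'cx': 276.43277631043316, 'cy': 210.70482750367592, 'rvec': array([ 2.1973, -2.1785,  0.0434]), 'tvec': array([0.0083, 0.4799, 0.8501])}
wrist {'fx': 328.5234906136909, 'fy': 328.5234906136909, 'cx': 277.25899941128756, 'cy': 204.78684125569345, 'tool_from_camera': array([[ 0.0009, -0.2526,  0.9676, -0.1741],
       [ 1.    ,  0.0011, -0.0006,  0.0002],
       [-0.001 ,  0.9676,  0.2526, -0.0694],
       [ 0.    ,  0.    ,  0.    ,  1.    ]])}
```

View pics/top0.png

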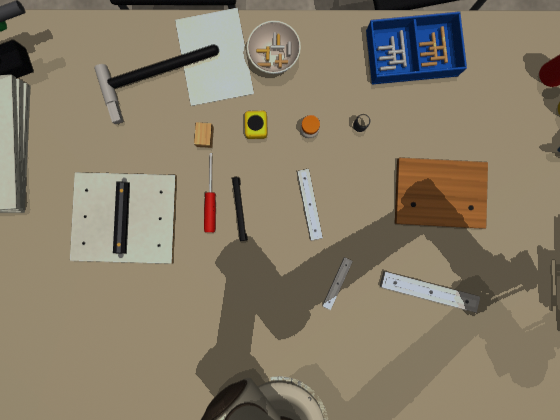

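View pics/side0.png

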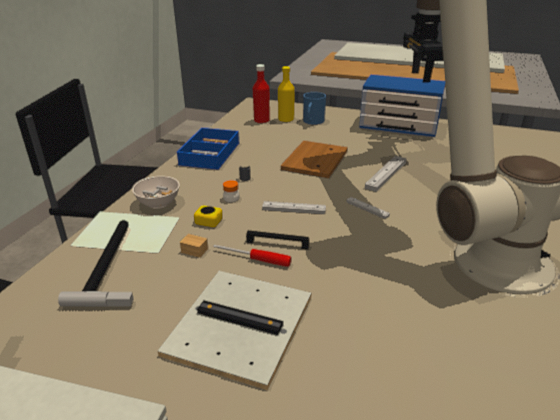

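View pics/wrist0.png

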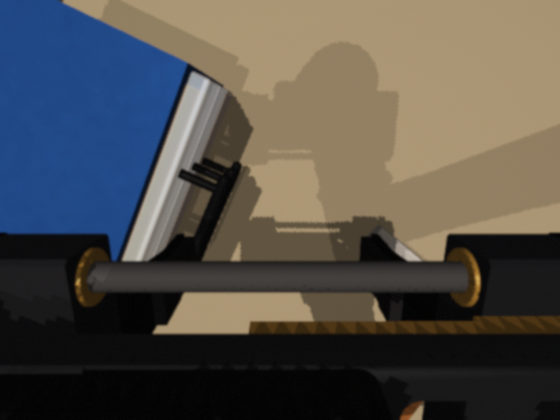

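Runner look-alikes in the top picture: (310,205), (338,284) short, (430,291) long. The first is the middle-sized one. Next I'll take close crops.

```bash
cat > h.py <<'E'
from station import r
import cv2,numpy as np
np.set_printoptions(precision=4,suppress=True)
def cam(n,s=None):
    c=r.calibration(n);K=np.array([[c['fx'],0,c['cx']],[0,c['fy'],c['cy']],[0,0,1.]])
    if n=='wrist':
        s=s or r.sense();T=np.eye(4);T[:3,:3]=s['ee_rot'];T[:3,3]=s['tcp_pos']
        W=T@c['tool_from_camera'];Wi=np.linalg.inv(W);return K,Wi[:3,:3],Wi[:3,3]
    return K,cv2.Rodrigues(np.array(c['rvec'],float))[0],np.array(c['tvec'],float)
def p2w(C,uv,z):
    K,R,t=C;uv=np.atleast_2d(np.array(uv,float));d=(np.linalg.inv(K)@np.c_[uv,np.ones(len(uv))].T).T@R
    o=-R.T@t;z=np.broadcast_to(z,len(uv));return o+d*((z-o[2])/d[:,2])[:,None]
def w2p(C,P):
    K,R,t=C;q=(np.atleast_2d(P)@R.T+t)@K.T;return q[:,:2]/q[:,2:]
def crop(img,x0,y0,x1,y1,k,name):
    cv2.imwrite(name,cv2.resize(img[y0:y1,x0:x1],None,fx=k,fy=k,interpolation=cv2.INTER_CUBIC)[:,:,::-1] if img.ndim==3 else img)
E
python3 - <<'E'
from h import *
im=cv2.imread('pics/top0.png')[:,:,::-1]
crop(im,60,100,260,250,4,'pics/c1.png')
crop(im,230,100,430,250,4,'pics/c2.png')
crop(im,320,140,520,290,4,'pics/c3.png')
C=cam('top')
for n,uv,z in [('panelc',(123,218),.016),('front',(442,194),.016),('runner',(310,205),.012),('handle',(240,209),.028),('spacer',(203,134),.03),('weight',(362,122),.045),('tub',(310,125),.046),('tape',(256,124),.034)]: print(n,p2w(C,uv,z)[0])
E
```

```text
panelc [0.4604 0.3579 0.016 ]
front [ 0.5201 -0.3574  0.016 ]
runner [ 0.4934 -0.0631  0.012 ]
handle [0.4822 0.0929 0.028 ]
spacer [0.6493 0.1779 0.03  ]
weight [ 0.674  -0.1735  0.045 ]
tub [ 0.6665 -0.0598  0.046 ]
tape [0.6715 0.0593 0.034 ]
```

View pics/c1.png

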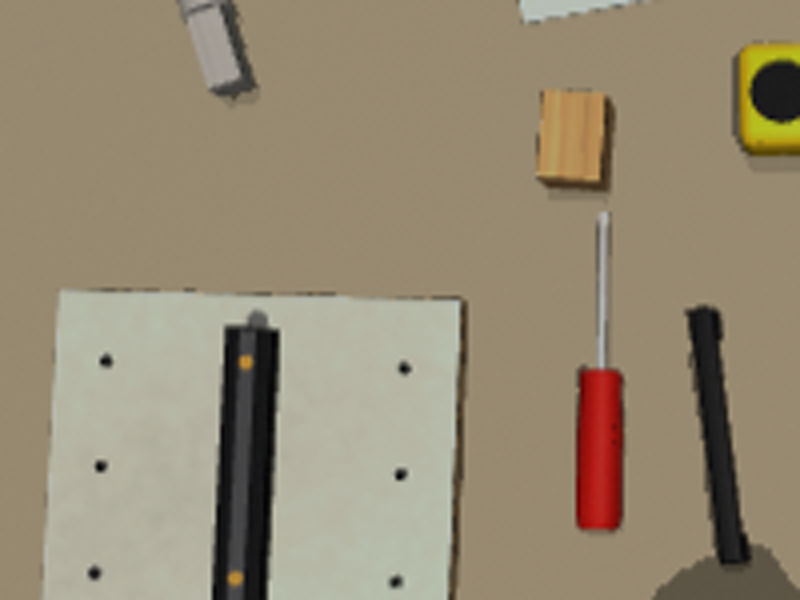

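View pics/c2.png

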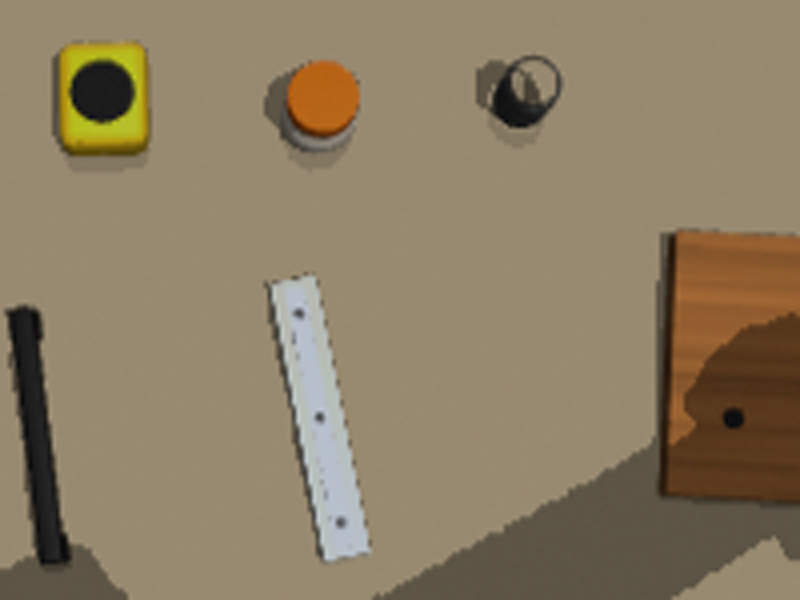

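View pics/c3.png

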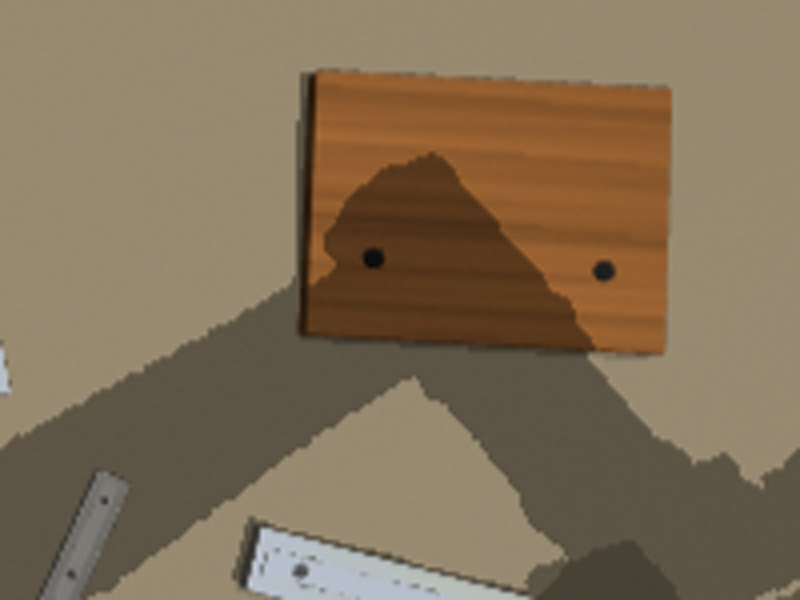

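```bash
cat > m0.py <<'E'
from h import *
C=cam('top')
o={1:(60,100),2:(230,100),3:(320,140)}
def W(k,pts,z): return p2w(C,(np.array(pts,float)+.5)/4-.5+o[k],z)[:,:2]
def fit(model,w):
    model=np.array(model);mc=model.mean(0);wc=w.mean(0);H=(model-mc).T@(w-wc)
    a=np.arctan2(H[0,1]-H[1,0],H[0,0]+H[1,1]);R=np.array([[np.cos(a),-np.sin(a)],[np.sin(a),np.cos(a)]])
    t=wc-R@mc;res=(w-(model@R.T+t))*1e3;return t,np.degrees(a),np.abs(res).max()
print('panel',fit([(.06,-.085),(0,-.085),(-.06,-.085),(.06,.085),(0,.085),(-.06,.085)],W(1,[(404,368),(400,474),(396,582),(106,361),(100,466),(95,572)],.016)))
f=fit([(-.03,.064),(-.03,-.064)],W(3,[(373,258),(604,271)],.016));print('front',f)
print('front corners',fit([(.075,.1),(.075,-.1),(-.075,-.1),(-.075,.1)],W(3,[(315,70),(672,87),(665,354),(302,336)],.016)))
print('runner',fit([(.08,.0135),(.08,-.0135),(-.08,-.0135),(-.08,.0135)],W(2,[(267,283),(316,275),(371,552),(324,562)],.012)), W(2,[(320,417)],.012))
print('handle',fit([(.072,0),(-.072,0)],W(2,[(24,309),(54,562)],.028)))
print('spacer',fit([(.025,.018),(.025,-.018),(-.025,-.018),(-.025,.018)],W(1,[(541,90),(607,93),(602,183),(538,178)],.03)))
print('tub',W(2,[(323,98)],.046),'weight',W(2,[(532,84)],.045))
E
python3 m0.py
```

```text
panel (array([0.4622, 0.3599]), np.float64(-1.0329030288900205), np.float64(0.5118316152213365))
front (array([ 0.5238, -0.3578]), np.float64(-2.7892135529254816), np.float64(0.0998440680835544))
front corners (array([ 0.5237, -0.3567]), np.float64(-2.573473656420503), np.float64(0.9020391726275445))
runner (array([ 0.4958, -0.0618]), np.float64(11.593922600414546), np.float64(0.6359721144951826)) [[ 0.4959 -0.0622]]
handle (array([0.4836, 0.0944]), np.float64(7.561022366601369), np.float64(1.274987520967441))
spacer (array([0.6502, 0.1788]), np.float64(-2.0627622857197885), np.float64(0.8557452015748312))
tub [[ 0.6684 -0.0606]] weight [[ 0.6771 -0.1748]]
```

```bash
cat > plan.py <<'E'
from h import *
import sys
from scipy.spatial.transform import Rotation as Ro
def plan(x,y,z,psi,yaw180=False):
    s=r.sense();R=s['ee_rot'];a=np.radians(psi)
    T=np.array([[0,-np.sin(a),np.cos(a)],[0,np.cos(a),np.sin(a)],[-1,0,0]])
    rv=np.degrees(Ro.from_matrix(R.T@T).as_rotvec());d=R.T@(np.array([x,y,z])-s['tcp_pos'])
    n=max(np.linalg.norm(d)/.0417,np.linalg.norm(rv)/7.16)
    print('t',round(s['time_s'],2),'tcp',s['tcp_pos'],'psi',round(np.degrees(np.arctan2(R[1,2],R[0,2])),2),'F',s['wrist_force'].round(1),'w',round(s['gripper_width']*87,1),'j',s['joints'].round(0))
    print('inc turn',rv.round(2),'shift',d.round(4),'rows>=',round(n,1))
if __name__=='__main__': plan(*map(float,sys.argv[1:5]))
E
python3 plan.py .496 -.062 .16 11.6
```

```text
t 0.15 tcp [ 0.2608 -0.5675  0.209 ] psi 24.68 F [-0.4  0.5  0.2] w 87.2 j [-50.  22.   0.  -0. -68. -15.]
inc turn [13.08 -0.02 -0.09] shift [0.0496 0.361  0.4247] rows>= 13.4
```

>>> {"op": "move_arm", "data": {"increments": [0, 0, 0, 0, 0.03, 0.03, 0.087, 6, 0, 0, 0.02, 0.361, 0.425, 0.087, 13.1, 0, 0, 0.05, 0.361, 0.425, 0.087, 13.1, 0, 0, 0.05, 0.361, 0.425, 0.087, 13.1, 0, 0, 0.05, 0.361, 0.425, 0.087, 13.1, 0, 0, 0.05, 0.361, 0.425, 0.087, 13.1, 0, 0, 0.05, 0.361, 0.425, 0.087, 13.1, 0, 0, 0.05, 0.361, 0.425, 0.087, 13.1, 0, 0, 0.05, 0.361, 0.425, 0.087, 13.1, 0, 0, 0.05, 0.361, 0.425, 0.087, 13.1, 0, 0, 0.05, 0.361, 0.425, 0.087, 13.1, 0, 0, 0.05, 0.361, 0.425, 0.087]}}

```text
time_s: 1.15
tcp_pos: [0.4697, -0.1173, 0.1662]
ee_rot: [[0.0, -0.201, 0.98], [0.0, 0.98, 0.201], [-1.0, 0.0, 0.0]]
wrist_force: [1.7, -0.9, -0.3]
gripper_width: 0.999
```

```bash
python3 plan.py .496 -.062 .16 11.6
```

```text
t 1.15 tcp [ 0.4697 -0.1173  0.1662] psi 11.6 F [ 1.7 -0.9 -0.3] w 86.9 j [  5.  11. -23.  -0. -57. -84.]
inc turn [-0.    0.01 -0.  ] shift [0.0062 0.0489 0.0368] rows>= 1.5
```

>>> {"op": "move_arm", "data": {"increments": [0, 0, 0, 0.006, 0.047, 0.036, 0.087, 0, 0, 0, 0.006, 0.047, 0.036, 0.087, 0, 0, 0, 0.006, 0.047, 0.036, 0.087, 0, 0, 0, 0.006, 0.047, 0.036, 0.087]}}

```text
time_s: 1.48
tcp_pos: [0.4952, -0.0652, 0.1598]
ee_rot: [[-0.001, -0.203, 0.979], [-0.0, 0.979, 0.203], [-1.0, 0.0, -0.001]]
wrist_force: [0.4, -0.2, -0.1]
gripper_width: 1.001
```

```bash
cat > wr.py <<'E'
from h import *
import sys
n=sys.argv[1];s=r.sense();im=r.capture('wrist')
np.save('pics/%s.npy'%n,{'tcp':s['tcp_pos'],'R':s['ee_rot']},allow_pickle=True)
cv2.imwrite(f'pics/{n}.png',im[:,:,::-1])
import plan
if len(sys.argv)>5: plan.plan(*map(float,sys.argv[2:6]))
E
cat > wm.py <<'E'
from h import *
def C(n):
    d=np.load('pics/%s.npy'%n,allow_pickle=True).item()
    return cam('wrist',{'ee_rot':d['R'],'tcp_pos':d['tcp']})
E
python3 wr.py w1 .496 -.062 .01 11.6
```

```text
t 1.53 tcp [ 0.4949 -0.066   0.16  ] psi 11.62 F [ 0.1 -0.8  0.3] w 86.9 j [ 11.  12. -21.  -0. -57. -89.]
inc turn [ 0.02 -0.06 -0.01] shift [0.15   0.0037 0.0021] rows>= 3.6
```

View pics/w1.png

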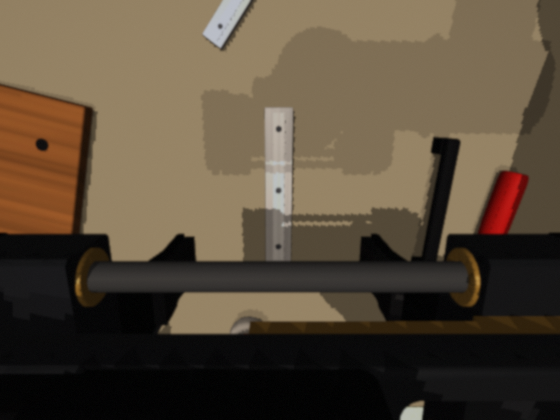

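Wrist view: runner's three holes are at (279,129), (278,190) and (278,246), and it's straight in the image. The look-alike short bar is at (228,22), and the handle is to the right at (445,145).

```bash
python3 - <<'E'
from wm import *
c=C('w1')
P=p2w(c,[(278.5,190),(278.7,128.5),(278.3,246.5),(265,108),(293,107)],.012);print(P)
d=P[2]-P[1];print(np.degrees(np.arctan2(d[1],d[0])),np.linalg.norm(d))
E
```

```text
[[ 0.4941 -0.0643  0.012 ]
 [ 0.4353 -0.0764  0.012 ]
 [ 0.5533 -0.0521  0.012 ]
 [ 0.4196 -0.0928  0.012 ]
 [ 0.4133 -0.0672  0.012 ]]
11.627491783965619 0.120389282411988
```

>>> {"op": "move_arm", "data": {"increments": [0, 0, 0, 0.04, 0.002, 0, 0.06, 0, 0, 0, 0.08, 0.002, 0, 0.06, 0, 0, 0, 0.12, 0.002, 0, 0.06, 0, 0, 0, 0.14, 0.002, 0, 0.06, 0, 0, 0, 0.149, 0.002, 0, 0.06, 0, 0, 0, 0.149, 0.002, 0, 0.06, 0, 0, 0, 0.149, 0.002, 0, 0.06]}}

```text
time_s: 2.12
tcp_pos: [0.4955, -0.0648, 0.0121]
ee_rot: [[0.001, -0.2, 0.98], [-0.0, 0.98, 0.2], [-1.0, -0.0, 0.001]]
wrist_force: [0.4, -0.2, -0.3]
gripper_width: 0.699
```

```bash
python3 wr.py w2 .4945 -.064 .01 11.6
```

```text
t 2.17 tcp [ 0.4962 -0.0646  0.0128] psi 11.56 F [-0.6 -0.4 -0.3] w 60.8 j [ 11.  24. -31.   0. -35. -90.]
inc turn [-0.04  0.17  0.02] shift [ 0.0028  0.0009 -0.0015] rows>= 0.1
```

View pics/w2.png

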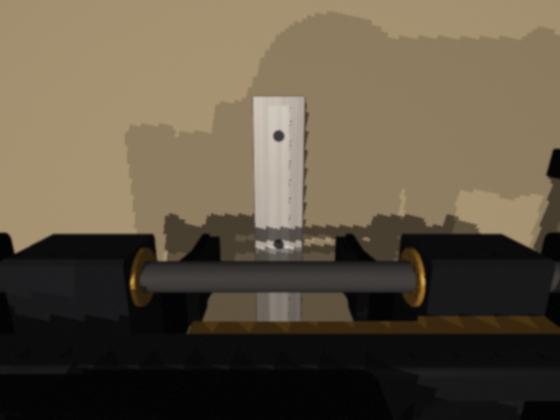

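>>> {"op": "move_arm", "data": {"increments": [0, 0, 0, 0.002, 0, -0.001, 0.06, 0, 0, 0, 0.002, 0, -0.001, 0.02, 0, 0, 0, 0.002, 0, -0.001, 0.01, 0, 0, 0, 0.002, 0, -0.001, 0, 0, 0, 0, 0.002, 0, -0.001, 0, 0, 0, 0, 0.002, 0, -0.001, 0, 0, 0, 0, 0.002, 0, -0.001, 0, 0, 0, 0, 0.002, 0, -0.001, 0]}}

```text
time_s: 2.83
tcp_pos: [0.4939, -0.0643, 0.0093]
ee_rot: [[-0.0, -0.201, 0.98], [-0.0, 0.98, 0.201], [-1.0, -0.0, -0.0]]
wrist_force: [-0.1, -0.2, 0.3]
gripper_width: 0.241
```

>>> {"op": "move_arm", "data": {"increments": [0, 0, 0, -0.04, 0, 0, 0, 0, 0, 0, -0.08, 0, 0, 0, 0, 0, 0, -0.12, 0, 0, 0, 0, 0, 0, -0.12, 0, 0, 0, 0, 0, 0, -0.12, 0, 0, 0]}}

```text
time_s: 3.25
tcp_pos: [0.4956, -0.064, 0.1318]
ee_rot: [[0.006, -0.201, 0.98], [0.001, 0.98, 0.201], [-1.0, -0.0, 0.006]]
wrist_force: [-1.1, -0.9, -0.8]
gripper_width: 0.009
```

```bash
python3 wr.py w3 .4607 .2749 .12 -1.03
```

```text
t 3.3 tcp [ 0.4939 -0.0641  0.1298] psi 11.56 F [-0.5  0.2 -1.3] w 0.2 j [ 11.  14. -24.  -0. -52. -90.]
inc turn [12.59  0.1  -0.04] shift [0.0101 0.3388 0.0354] rows>= 8.2
```

View pics/w3.png

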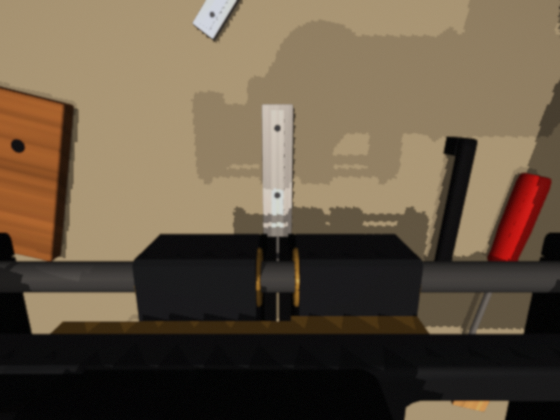

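The fingers closed to 0 over the runner without holding it. Its middle hole is at (277,195), so it barely moved. I'll check with the side camera.

```bash
python3 - <<'E'
from h import *
im=r.capture('side');crop(im,200,150,400,300,4,'pics/s1.png')
im=r.capture('top');crop(im,230,100,430,250,4,'pics/t1.png')
E
python3 - <<'E'
from wm import *
c=C('w3')
P=p2w(c,[(277.3,195),(277.5,128.5),(263,105),(292,105)],.012);print(P)
E
```

```text
[[ 0.4944 -0.0643  0.012 ]
 [ 0.4361 -0.0761  0.012 ]
 [ 0.4195 -0.0922  0.012 ]
 [ 0.4145 -0.0679  0.012 ]]
```

View pics/s1.png

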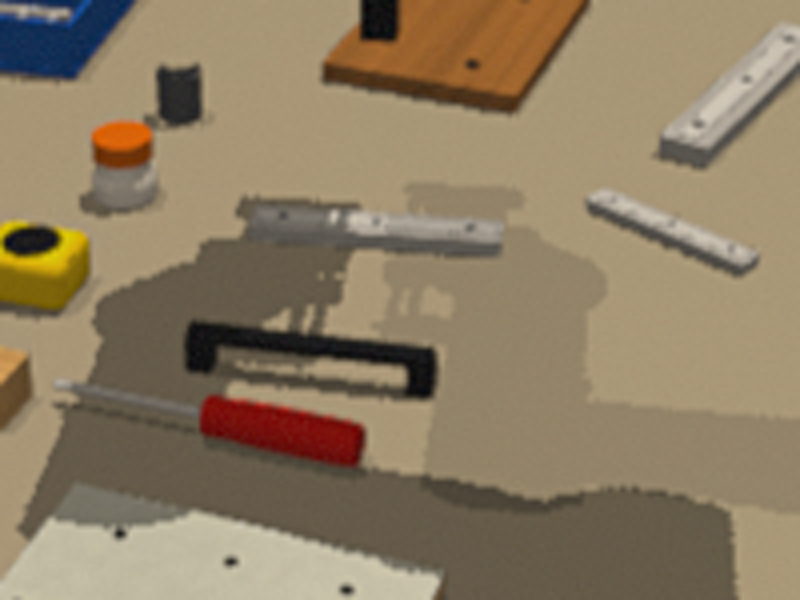

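View pics/t1.png

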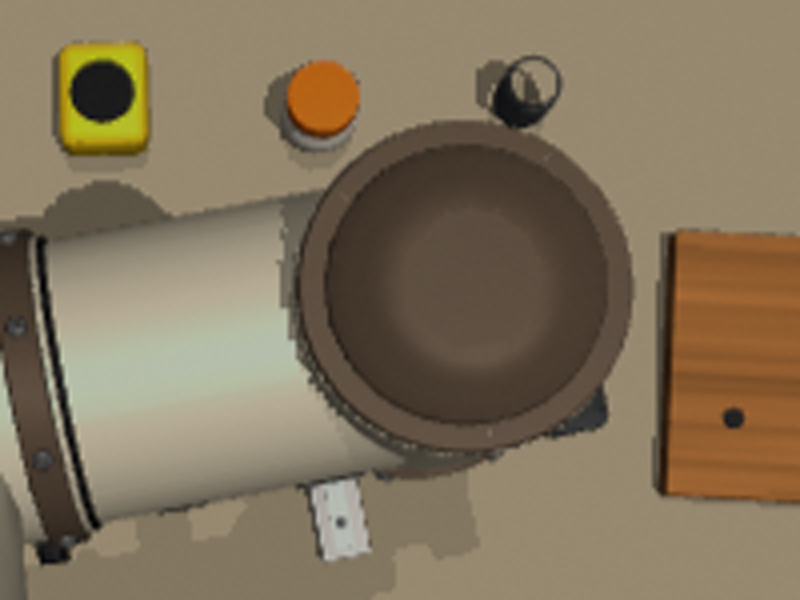

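```bash
python3 - <<'E'
from h import *
s=r.sense();C=cam('side');p=s['tcp_pos'];x=s['ee_rot'][:,0]
for d in(-.03,-.011,0,.008,.02,.03): print(d,w2p(C,p+x*d))
im=r.capture('side');cv2.imwrite('pics/s2.png',cv2.resize(im[20:170,200:400],None,fx=4,fy=4,interpolation=cv2.INTER_CUBIC)[:,:,::-1])
E
```

```text
-0.03 [[295.4441 153.517 ]]
-0.011 [[295.381  160.7543]]
0 [[295.3449 164.8876]]
0.008 [[295.3189 167.868 ]]
0.02 [[295.2802 172.2986]]
0.03 [[295.2483 175.9546]]
```

View pics/s2.png

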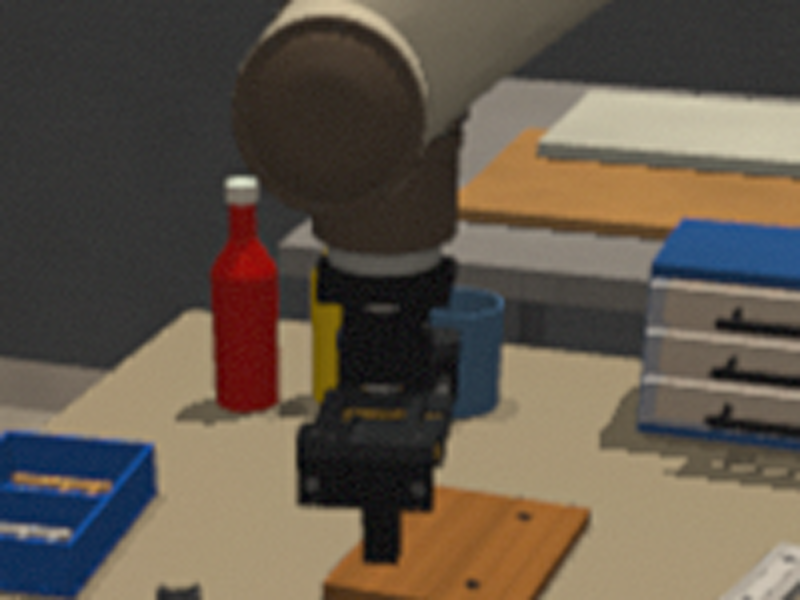

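```bash
python3 - <<'E'
from h import *
C=cam('side')
print(w2p(C,[(.4941,-.0643,.012),(.4959,-.062,.012),(.436,-.076,.012)]))
E
python3 plan.py .4945 -.064 .02 11.6
```

```text
[[294.3401 206.0194]
 [293.3858 206.3424]
 [317.6442 207.5881]]
t 3.45 tcp [ 0.4927 -0.0645  0.1277] psi 11.57 F [ 0.1 -0.3 -0.2] w 0.7 j [ 11.  14. -24.  -0. -52. -90.]
inc turn [-0.03 -0.2  -0.02] shift [0.1077 0.0001 0.0022] rows>= 2.6
```

The side view shows the fingertips about 20 mm higher than the stated geometry, at row 160 against a predicted 168. I'll descend beside the runner and check this again.

>>> {"op": "move_arm", "data": {"increments": [0, 0, 0, 0, 0, 0, 0.06, 0, 0, 0, 0.03, 0, 0.002, 0.06, 0, 0, 0, 0.07, 0, 0.002, 0.06, 0, 0, 0, 0.1, 0, 0.002, 0.06, 0, 0, 0, 0.115, 0, 0.002, 0.06, 0, 0, 0, 0.115, 0, 0.002, 0.06, 0, 0, 0, 0.115, 0, 0.002, 0.06]}}

```text
time_s: 4.03
tcp_pos: [0.4952, -0.0641, 0.0131]
ee_rot: [[-0.003, -0.201, 0.98], [-0.001, 0.98, 0.201], [-1.0, -0.0, -0.004]]
wrist_force: [-0.3, 0.3, 0.3]
gripper_width: 0.452
```

```bash
cat > sd.py <<'E'
from h import *
import sys
im=r.capture(sys.argv[1]);x,y,w,h,k=map(int,sys.argv[3:8]);cv2.imwrite('pics/'+sys.argv[2]+'.png',cv2.resize(im[y:y+h,x:x+w],None,fx=k,fy=k,interpolation=cv2.INTER_CUBIC)[:,:,::-1])
E
python3 plan.py .4945 -.064 .01 11.6; python3 sd.py side s3 240 150 120 90 6
```

```text
t 4.03 tcp [ 0.4952 -0.0641  0.0131] psi 11.61 F [-0.3  0.3  0.3] w 39.3 j [ 11.  24. -31.   0. -36. -90.]
inc turn [ 0.01 -0.2   0.02] shift [ 0.0031  0.0003 -0.0006] rows>= 0.1
```

View pics/s3.png

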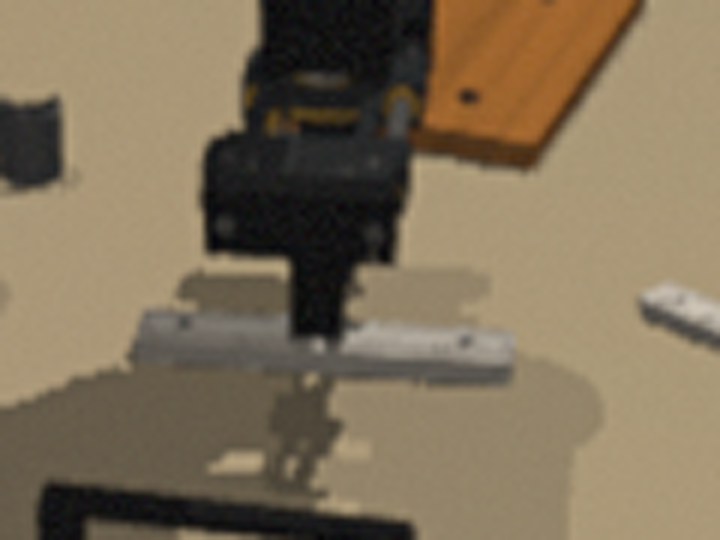

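```bash
python3 - <<'E'
from h import *
C=cam('side')
for off in(.02,.025,.03):
  for z in(.02,.025,.03,.035): print(off,z,w2p(C,np.array([.495,-.064,z])+off*np.array([-.2,.98,0])))
E
```

```text
0.02 0.02 [[293.0888 207.3561]]
0.02 0.025 [[293.1051 205.6389]]
0.02 0.03 [[293.1215 203.9142]]
0.02 0.035 [[293.1379 202.1819]]
0.025 0.02 [[292.8582 208.3855]]
0.025 0.025 [[292.874  206.6645]]
0.025 0.03 [[292.8899 204.936 ]]
0.025 0.035 [[292.9059 203.1998]]
0.03 0.02 [[292.626 209.422]]
0.03 0.025 [[292.6413 207.6973]]
0.03 0.03 [[292.6568 205.965 ]]
0.03 0.035 [[292.6723 204.2249]]
```

>>> {"op": "move_arm", "data": {"increments": [0, 0, 0, 0, 0, 0, 0.06, 0, 0, 0, 0, 0, 0, 0.06, 0, 0, 0, 0, 0, 0, 0.06, 0, 0, 0, 0.006, 0, 0, 0.06, 0, 0, 0, 0.012, 0, 0, 0.06, 0, 0, 0, 0.018, 0, 0, 0.06, 0, 0, 0, 0.018, 0, 0, 0.06, 0, 0, 0, 0.018, 0, 0, 0.06]}}

```text
time_s: 4.75
tcp_pos: [0.4954, -0.064, -0.0044]
ee_rot: [[-0.002, -0.201, 0.98], [-0.0, 0.98, 0.201], [-1.0, 0.0, -0.002]]
wrist_force: [-0.1, 0.8, 0.9]
gripper_width: 0.691
```

```bash
python3 plan.py .4945 -.064 -.009 11.6; python3 sd.py side s4 240 150 120 90 6
```

```text
t 4.75 tcp [ 0.4954 -0.064  -0.0044] psi 11.58 F [-0.1  0.8  0.9] w 60.2 j [ 11.  26. -31.  -0. -33. -90.]
inc turn [-0.02 -0.09 -0.  ] shift [ 0.0046  0.0002 -0.0008] rows>= 0.1
```

View pics/s4.png

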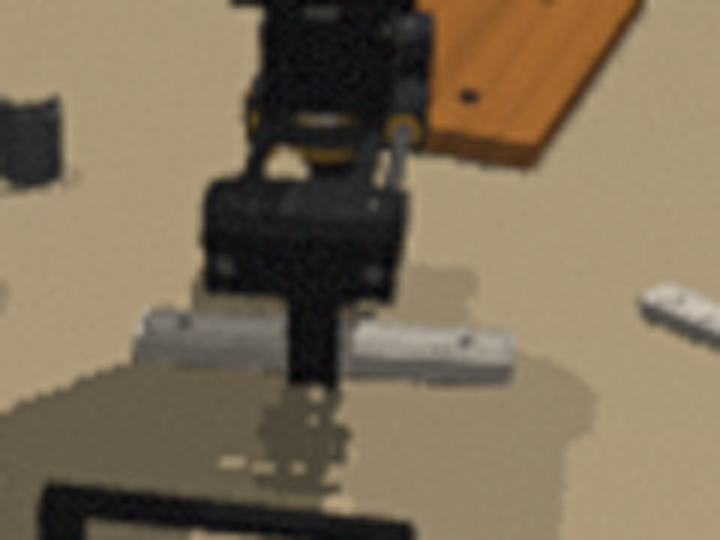

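>>> {"op": "move_arm", "data": {"increments": [0, 0, 0, 0.003, 0, -0.001, 0.05, 0, 0, 0, 0.006, 0, -0.001, 0.05, 0, 0, 0, 0.006, 0, -0.001, 0.05]}}

```text
time_s: 5.05
tcp_pos: [0.4944, -0.0642, -0.0102]
ee_rot: [[-0.001, -0.201, 0.98], [-0.0, 0.98, 0.201], [-1.0, 0.0, -0.001]]
wrist_force: [-0.5, 0.3, 1.7]
gripper_width: 0.597
```

```bash
python3 plan.py .4945 -.064 -.01 11.6
```

```text
t 5.05 tcp [ 0.4944 -0.0642 -0.0102] psi 11.57 F [-0.5  0.3  1.7] w 51.9 j [ 11.  26. -32.  -0. -32. -90.]
inc turn [-0.03 -0.06 -0.01] shift [-0.0002  0.0002  0.0001] rows>= 0.0
```

>>> {"op": "move_arm", "data": {"increments": [0, 0, 0, 0, 0, 0, 0.03, 0, 0, 0, 0, 0, 0, 0.015, 0, 0, 0, 0, 0, 0, 0, 0, 0, 0, 0, 0, 0, 0, 0, 0, 0, 0, 0, 0, 0, 0, 0, 0, 0, 0, 0, 0, 0, 0, 0, 0, 0, 0, 0]}}

```text
time_s: 5.63
tcp_pos: [0.495, -0.0641, -0.0096]
ee_rot: [[0.0, -0.201, 0.98], [0.0, 0.98, 0.201], [-1.0, -0.0, 0.0]]
wrist_force: [-0.2, -0.5, 0.6]
gripper_width: 0.305
```

>>> {"op": "move_arm", "data": {"increments": [0, 0, 0, -0.02, 0, 0, 0, 0, 0, 0, -0.06, 0, 0, 0, 0, 0, 0, -0.1, 0, 0, 0, 0, 0, 0, -0.12, 0, 0, 0, 0, 0, 0, -0.12, 0, 0, 0, 0, 0, 0, -0.12, 0, 0, 0]}}

```text
time_s: 6.13
tcp_pos: [0.4952, -0.0639, 0.1112]
ee_rot: [[0.003, -0.2, 0.98], [0.001, 0.98, 0.2], [-1.0, 0.001, 0.003]]
wrist_force: [-0.6, -0.5, -1.4]
gripper_width: 0.308
```

```bash
python3 wr.py w4 .4607 .2749 .11 -1.03;
```

```text
t 6.18 tcp [ 0.494  -0.0641  0.1098] psi 11.55 F [-0.2  0.6 -0.9] w 26.6 j [ 11.  16. -25.  -0. -49. -90.]
inc turn [12.58 -0.05 -0.04] shift [0.     0.3388 0.0352] rows>= 8.2
```

View pics/w4.png

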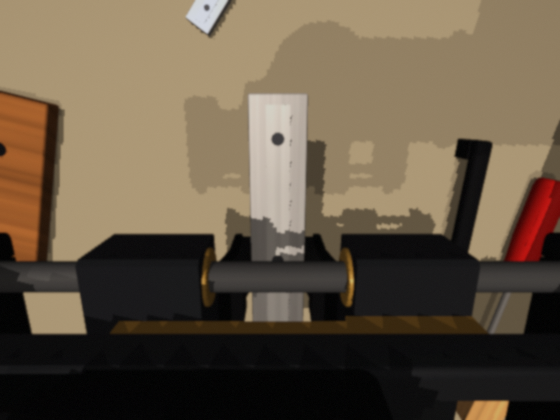

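>>> {"op": "move_arm", "data": {"increments": [6, 0, 0, 0, 0.04, 0.005, 0, 12.6, 0, 0, 0, 0.339, 0.035, 0, 12.6, 0, 0, 0, 0.339, 0.035, 0, 12.6, 0, 0, 0, 0.339, 0.035, 0, 12.6, 0, 0, 0, 0.339, 0.035, 0, 12.6, 0, 0, 0, 0.339, 0.035, 0, 12.6, 0, 0, 0, 0.339, 0.035, 0, 12.6, 0, 0, 0, 0.339, 0.035, 0, 12.6, 0, 0, 0, 0.339, 0.035, 0, 12.6, 0, 0, 0, 0.339, 0.035, 0, 12.6, 0, 0, 0, 0.339, 0.035, 0, 12.6, 0, 0, 0, 0.339, 0.035, 0]}}

```text
time_s: 7.18
tcp_pos: [0.4602, 0.2733, 0.1088]
ee_rot: [[-0.003, 0.019, 1.0], [-0.003, 1.0, -0.019], [-1.0, -0.003, -0.003]]
wrist_force: [0.2, 0.2, -1.2]
gripper_width: 0.305
```

```bash
python3 wr.py w5 .4607 .2749 .11 -1.03;
```

```text
t 7.23 tcp [0.4606 0.2731 0.1092] psi -1.11 F [-0.6 -0.2 -0.7] w 26.6 j [  48.   19.  -20.   -0.  -51. -139.]
inc turn [-0.08 -0.12  0.12] shift [-0.0008  0.0018  0.0001] rows>= 0.0
```

View pics/w5.png

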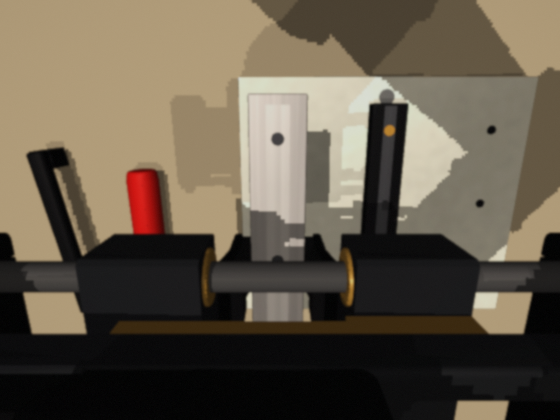

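Wrist view over the panel: held runner's near end is at (248–308,94), the fitted black runner's near end at (369–407,104), pilot holes at (491,130) and (480,203).

```bash
python3 sd.py top t2 60 160 130 110 6;python3 - <<'E'
from wm import *
im=cv2.imread('pics/w5.png');cv2.imwrite('pics/w5c.png',cv2.resize(im[70:250,220:520],None,fx=2.6,fy=2.6,interpolation=cv2.INTER_CUBIC))
E
```

```text
(no output)
```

View pics/w5c.png

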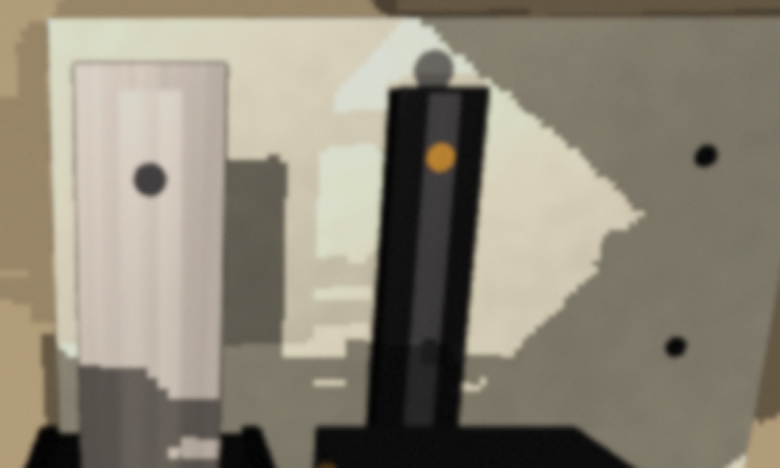

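```bash
python3 - <<'E'
from wm import *
c=C('w5');d=np.load('pics/w5.npy',allow_pickle=True).item();print(d['tcp'])
f=lambda p:(np.array(p,float)+.5)/2.6-.5+[220,70]
F=p2w(c,f([(389,88),(489,88),(367,425),(458,425)]),.028);print('fitted',F)
e=(F[2]+F[3])/2-(F[0]+F[1])/2;print('yaw',np.degrees(np.arctan2(e[1],e[0])))
H=p2w(c,f([(706,155),(676,347)]),.016);e=H[1]-H[0];print('holes',H,np.linalg.norm(e),np.degrees(np.arctan2(e[1],e[0])))
print('panel corner',p2w(c,f([(48,18)]),.016))
Z=d['tcp'][2]+.0098+.012
G=p2w(c,f([(72,63),(228,63),(79,360),(221,360),(150,180)]),Z);print('held',G)
E
```

```text
[0.4602 0.2733 0.1088]
fitted [[0.3807 0.3426 0.028 ]
 [0.3812 0.3711 0.028 ]
 [0.4823 0.341  0.028 ]
 [0.4828 0.3696 0.028 ]]
yaw -0.8674461438442702
holes [[0.4015 0.4431 0.016 ]
 [0.4617 0.4422 0.016 ]] 0.060229495527096645 -0.8587179650598186
panel corner [[0.3588 0.2448 0.016 ]]
held [[0.38   0.2615 0.1306]
 [0.3804 0.288  0.1306]
 [0.4321 0.2607 0.1306]
 [0.4326 0.2869 0.1306]
 [0.3997 0.2744 0.1306]]
```

>>> {"op": "move_arm", "data": {"increments": [0, 0, 0, 0.03, -0.001, -0.001, 0, 0, 0, 0, 0.06, -0.001, -0.001, 0, 0, 0, 0, 0.085, -0.001, -0.001, 0, 0, 0, 0, 0.095, -0.001, -0.001, 0, 0, 0, 0, 0.098, -0.001, -0.001, 0, 0, 0, 0, 0.098, -0.001, -0.001, 0, 0, 0, 0, 0.098, -0.001, -0.001, 0]}}

```text
time_s: 7.87
tcp_pos: [0.4612, 0.2745, 0.0136]
ee_rot: [[0.002, 0.018, 1.0], [0.002, 1.0, -0.018], [-1.0, 0.002, 0.002]]
wrist_force: [-0.5, -0.8, -2.6]
gripper_width: 0.307
```

```bash
python3 wr.py w6 .4594 .272 .0067 -.95
```

```text
t 7.92 tcp [0.4612 0.2747 0.0138] psi -1.02 F [-0.3  0.5 -1. ] w 26.3 j [  48.   27.  -26.    0.  -38. -139.]
inc turn [-0.07  0.13 -0.13] shift [ 0.0071 -0.0028 -0.0018] rows>= 0.2
```

View pics/w6.png

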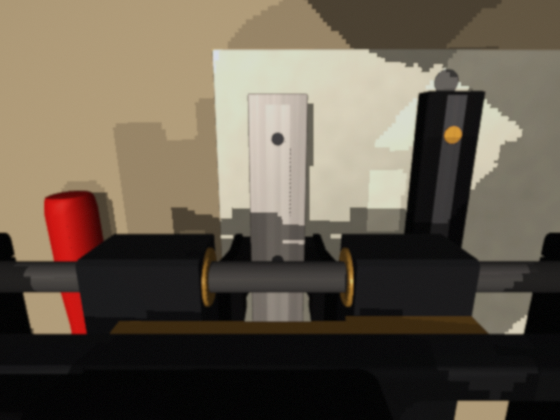

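```bash
cat > pm.py <<'E'
from wm import *
import sys
def go(n,fit,held,pc,Z=None):
    c=C(n);d=np.load(f'pics/{n}.npy',allow_pickle=True).item();Z=Z or d['tcp'][2]+.0218
    F=p2w(c,fit,.028).mean(0);H=p2w(c,held,Z).mean(0);P=p2w(c,[pc],.016)[0]
    a=np.radians(-.95);R=np.array([[np.cos(a),-np.sin(a)],[np.sin(a),np.cos(a)]])
    print('tcp',d['tcp'],'held near end rel fitted (panel axes; want 0,-.085):',R.T@(H-F)[:2],'rel corner (want .02,.03):',R.T@(H-P)[:2])
if __name__=='__main__':
    f=lambda p:(np.array(p,float)+.5)/2.6-.5+[220,70]
    go('w5',f([(389,88),(489,88)]),f([(72,63),(228,63)]),f([(48,18)])[0])
    go('w6',[(417,92),(483,92)],[(248,94),(308,94)],(214,51))
E
python3 pm.py; python3 plan.py .4594 .272 .0067 -.95
```

```text
tcp [0.4602 0.2733 0.1088] held near end rel fitted (panel axes; want 0,-.085): [ 0.0006 -0.0821] rel corner (want .02,.03): [0.0209 0.0303]
tcp [0.4612 0.2745 0.0136] held near end rel fitted (panel axes; want 0,-.085): [ 0.0013 -0.0792] rel corner (want .02,.03): [0.0209 0.0307]
t 7.92 tcp [0.4612 0.2747 0.0138] psi -1.02 F [-0.3  0.5 -1. ] w 26.3 j [  48.   27.  -26.    0.  -38. -139.]
inc turn [-0.07  0.13 -0.13] shift [ 0.0071 -0.0028 -0.0018] rows>= 0.2
```

>>> {"op": "move_arm", "data": {"increments": [0, 0, 0, 0.003, -0.0015, -0.001, 0, 0, 0, 0, 0.005, -0.0015, -0.001, 0, 0, 0, 0, 0.006, -0.0015, -0.001, 0, 0, 0, 0, 0.006, -0.0015, -0.001, 0, 0, 0, 0, 0.006, -0.0015, -0.001, 0]}}

```text
time_s: 8.33
tcp_pos: [0.4591, 0.2726, 0.0064]
ee_rot: [[0.0, 0.018, 1.0], [0.0, 1.0, -0.018], [-1.0, 0.0, 0.0]]
wrist_force: [0.2, 0.1, -1.3]
gripper_width: 0.301
```

```bash
python3 wr.py w7 .4594 .272 .0067 -.95;python3 sd.py side s5 150 240 200 150 4
```

```text
t 8.38 tcp [0.4591 0.2727 0.0064] psi -1.01 F [-1.2 -0.8 -0.6] w 26.3 j [  48.   27.  -26.    0.  -37. -139.]
inc turn [-0.06  0.01 -0.01] shift [-0.0003 -0.0007  0.0003] rows>= 0.0
```

View pics/w7.png

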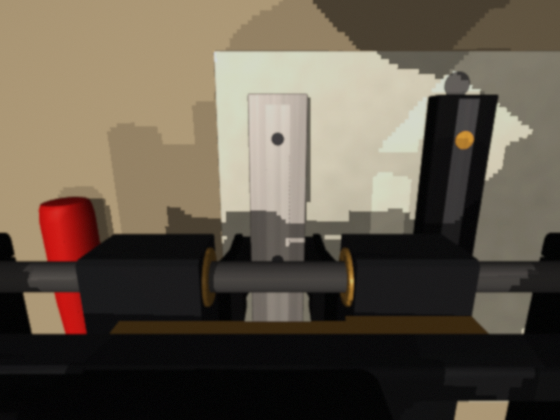

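View pics/s5.png

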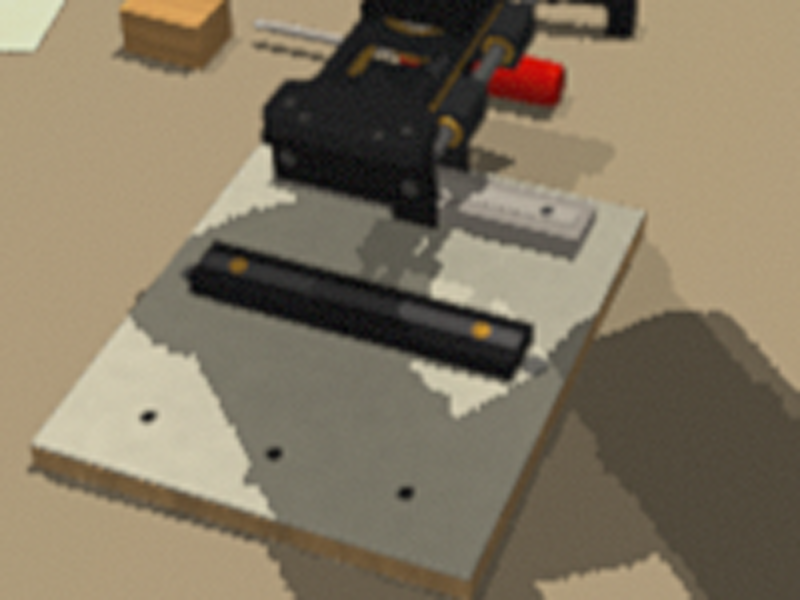

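>>> {"op": "move_arm", "data": {"increments": [0, 0, 0, 0.001, 0, 0.0005, 0, 0, 0, 0, 0.001, 0, 0.0005, 0, 0, 0, 0, 0.001, 0, 0.0005, 0.04, 0, 0, 0, 0.001, 0, 0.0005, 0.04, 0, 0, 0, 0.001, 0, 0.0005, 0.04, 0, 0, 0, -0.02, 0, 0.0005, 0.04, 0, 0, 0, -0.06, 0, 0, 0.06, 0, 0, 0, -0.1, 0, 0, 0.06, 0, 0, 0, -0.13, 0, 0, 0.087, 0, 0, 0, -0.15, 0, 0, 0.087, 0, 0, 0, -0.15, 0, 0, 0.087, 0, 0, 0, -0.15, 0, 0, 0.087]}}

```text
time_s: 9.43
tcp_pos: [0.4594, 0.273, 0.1573]
ee_rot: [[0.002, 0.018, 1.0], [0.002, 1.0, -0.018], [-1.0, 0.002, 0.002]]
wrist_force: [-0.1, -0.5, -0.6]
gripper_width: 0.829
```

```bash
python3 wr.py w8 .655 .18 .16 88
```

```text
t 9.48 tcp [0.4587 0.2723 0.1558] psi -1.04 F [-0.  -1.  -0.8] w 75.8 j [  48.   16.  -17.   -0.  -57. -139.]
inc turn [-89.04  -0.03  -0.03] shift [-0.0043 -0.0887  0.198 ] rows>= 12.4
```

View pics/w8.png

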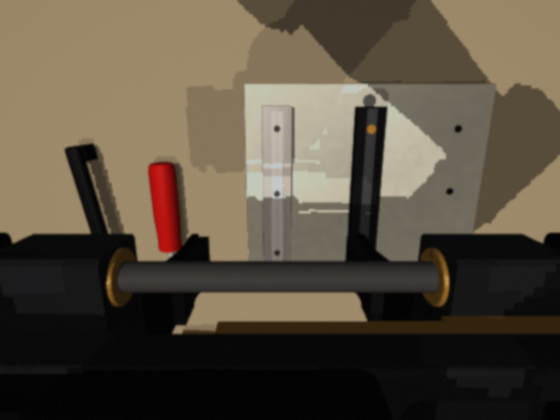

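```bash
python3 - <<'E'
from wm import *
im=cv2.imread('pics/w8.png');cv2.imwrite('pics/w8c.png',cv2.resize(im[75:275,230:500],None,fx=2.9,fy=2.9,interpolation=cv2.INTER_CUBIC))
E
```

```text
(no output)
```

View pics/w8c.png

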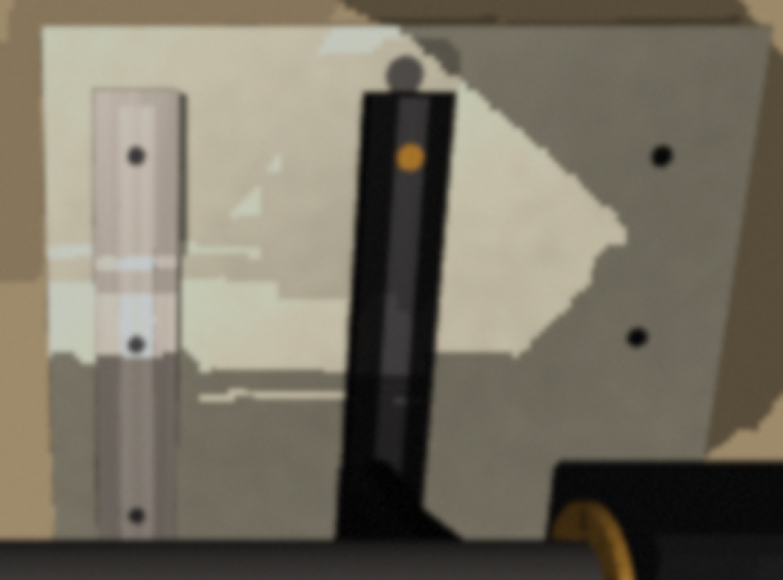

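```bash
python3 - <<'E'
from wm import *
c=C('w8')
f=lambda p:(np.array(p,float)+.5)/2.9-.5+[230,75]
R=p2w(c,f([(136.5,156),(136,344),(136.5,516),(93,90),(181,90)]),.028);print('runner',R[:,:2])
e=R[2]-R[0];print(np.degrees(np.arctan2(e[1],e[0])))
print('fit',p2w(c,f([(363,94),(455,94),(410,157)]),.028)[:,:2])
P=p2w(c,f([(661,156),(637,338),(43,27),(772,27)]),.016)[:,:2];print(P);e=P[1]-P[0];print(np.degrees(np.arctan2(e[1],e[0])));e=P[2]-P[3];print(np.degrees(np.arctan2(-e[0],e[1]))+180)
E
```

```text
runner [[0.3985 0.2736]
 [0.4582 0.2724]
 [0.5186 0.2715]
 [0.3787 0.2607]
 [0.3791 0.2875]]
-1.0018114422697377
fit [[0.3812 0.3431]
 [0.3817 0.3712]
 [0.4003 0.3585]]
[[0.4018 0.4429]
 [0.4618 0.4421]
 [0.3592 0.2451]
 [0.363  0.4727]]
-0.7241049076579665
359.0295289583017
```

>>> {"op": "move_arm", "data": {"increments": [-7, 0, 0, -0.004, -0.01, 0.02, 0.087, -89, 0, 0, -0.004, -0.092, 0.191, 0.087, -89, 0, 0, -0.004, -0.092, 0.191, 0.087, -89, 0, 0, -0.004, -0.092, 0.191, 0.087, -89, 0, 0, -0.004, -0.092, 0.191, 0.087, -89, 0, 0, -0.004, -0.092, 0.191, 0.087, -89, 0, 0, -0.004, -0.092, 0.191, 0.087, -89, 0, 0, -0.004, -0.092, 0.191, 0.087, -89, 0, 0, -0.004, -0.092, 0.191, 0.087, -89, 0, 0, -0.004, -0.092, 0.191, 0.087, -89, 0, 0, -0.004, -0.092, 0.191, 0.087, -89, 0, 0, -0.004, -0.092, 0.191, 0.087]}}

```text
time_s: 10.48
tcp_pos: [0.6474, 0.1766, 0.1572]
ee_rot: [[-0.005, -0.994, 0.105], [-0.002, 0.105, 0.994], [-1.0, 0.004, -0.003]]
wrist_force: [-0.3, -0.2, -0.5]
gripper_width: 0.999
```

```bash
python3 plan.py .6485 .1764 .16 88
```

```text
t 10.48 tcp [0.6474 0.1766 0.1572] psi 83.98 F [-0.3 -0.2 -0.5] w 86.9 j [ 29.  29.   4.  -0. -65. -35.]
inc turn [-4.02 -0.14 -0.26] shift [-0.0028 -0.0011 -0.0001] rows>= 0.6
```

>>> {"op": "move_arm", "data": {"increments": [-4, 0, 0, 0, 0, 0, 0.07, -4, 0, 0, 0, 0, 0, 0.07, -4, 0, 0, 0, 0, 0, 0.07, -4, 0, 0, 0, 0, 0, 0.07]}}

```text
time_s: 10.82
tcp_pos: [0.6479, 0.1769, 0.1588]
ee_rot: [[-0.002, -0.999, 0.043], [-0.001, 0.043, 0.999], [-1.0, 0.002, -0.001]]
wrist_force: [-0.2, 0.3, 0.4]
gripper_width: 0.832
```

```bash
python3 wr.py w9 .6485 .1764 .16 88
```

```text
t 10.87 tcp [0.6481 0.177  0.1593] psi 87.57 F [0.5 0.  0. ] w 71.2 j [ 29.  29.   4.  -0. -65. -31.]
inc turn [-0.43 -0.04 -0.09] shift [-0.0007 -0.0004 -0.0006] rows>= 0.1
```

View pics/w9.png

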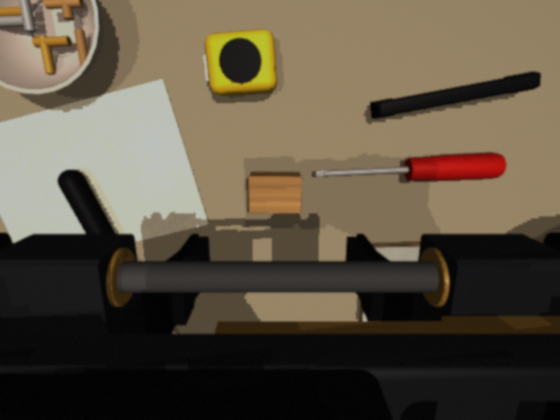

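```bash
python3 - <<'E'
from wm import *
im=cv2.imread('pics/w9.png');cv2.imwrite('pics/w9c.png',cv2.resize(im[150:240,220:340],None,fx=6,fy=6,interpolation=cv2.INTER_CUBIC))
c=C('w9');print(w2p(c,[(.648,.177,.03),(.648,.177,0)]))
P=p2w(c,[(249,177),(301,178),(300,213),(250,213)],.03);print(P,P.mean(0))
E
```

```text
[[276.2349 194.7967]
 [276.2688 188.3737]]
[[0.6726 0.1589 0.03  ]
 [0.6242 0.1619 0.03  ]
 [0.626  0.1958 0.03  ]
 [0.6739 0.1938 0.03  ]] [0.6492 0.1776 0.03  ]
```

View pics/w9c.png

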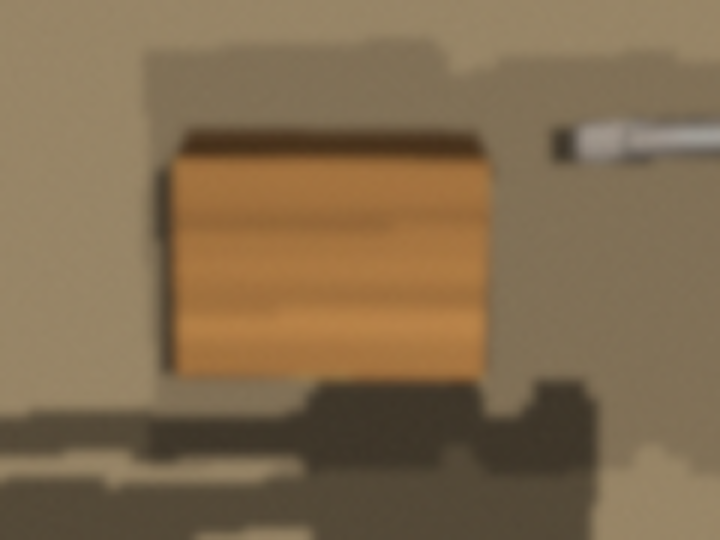

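>>> {"op": "move_arm", "data": {"increments": [0, 0, 0, 0.04, -0.001, 0, 0.068, 0, 0, 0, 0.08, -0.001, 0, 0.068, 0, 0, 0, 0.12, -0.001, 0, 0.068, 0, 0, 0, 0.15, -0.001, 0, 0.068, 0, 0, 0, 0.163, -0.001, 0, 0.068, 0, 0, 0, 0.163, -0.001, 0, 0.068, 0, 0, 0, 0.163, -0.001, 0, 0.068, 0, 0, 0, 0.163, -0.001, 0, 0.068]}}

```text
time_s: 11.53
tcp_pos: [0.6514, 0.178, -0.0002]
ee_rot: [[0.004, -0.999, 0.041], [0.002, 0.041, 0.999], [-1.0, -0.004, 0.002]]
wrist_force: [-0.4, 0.3, 1.3]
gripper_width: 0.779
```

```bash
python3 plan.py .6492 .177 -.005 88; python3 sd.py side s6 120 190 200 100 4
```

```text
t 11.53 tcp [ 0.6514  0.178  -0.0002] psi 87.67 F [-0.4  0.3  1.3] w 67.7 j [ 29.  38.  -5.   0. -47. -31.]
inc turn [-0.33  0.1   0.25] shift [ 0.0048  0.0021 -0.001 ] rows>= 0.1
```

View pics/s6.png

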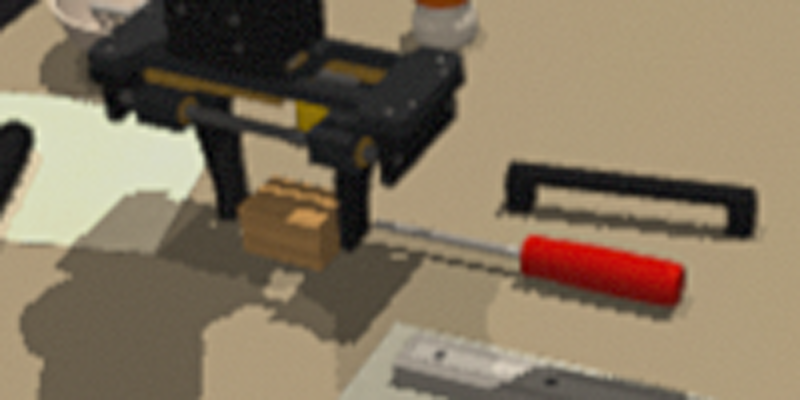

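>>> {"op": "move_arm", "data": {"increments": [0, 0, 0, 0.003, 0.002, -0.001, 0.068, 0, 0, 0, 0.003, 0.002, -0.001, 0.06, 0, 0, 0, 0.003, 0.002, -0.001, 0.04, 0, 0, 0, 0.003, 0.002, -0.001, 0, 0, 0, 0, 0.003, 0.002, -0.001, 0, 0, 0, 0, 0.003, 0.002, -0.001, 0, 0, 0, 0, 0.003, 0.002, -0.001, 0]}}

```text
time_s: 12.17
tcp_pos: [0.6477, 0.1763, -0.0052]
ee_rot: [[0.001, -0.999, 0.041], [0.0, 0.041, 0.999], [-1.0, -0.001, 0.0]]
wrist_force: [0.4, -0.1, 3.1]
gripper_width: 0.573
```

```bash
python3 plan.py .6492 .177 -.005 88
```

```text
t 12.17 tcp [ 0.6477  0.1763 -0.0052] psi 87.66 F [ 0.4 -0.1  3.1] w 49.9 j [ 29.  38.  -6.   0. -46. -31.]
inc turn [-0.34  0.01  0.04] shift [-0.0002 -0.0015  0.0007] rows>= 0.0
```

>>> {"op": "move_arm", "data": {"increments": [0, 0, 0, -0.02, 0, 0, 0, 0, 0, 0, -0.06, 0, 0, 0, 0, 0, 0, -0.09, 0, 0, 0, 0, 0, 0, -0.09, 0, 0, 0, 0, 0, 0, -0.09, 0, 0, 0]}}

```text
time_s: 12.58
tcp_pos: [0.6485, 0.1769, 0.0866]
ee_rot: [[0.004, -0.999, 0.041], [0.002, 0.041, 0.999], [-1.0, -0.004, 0.003]]
wrist_force: [-0.9, 0.5, -1.4]
gripper_width: 0.573
```

```bash
python3 wr.py w10 .460 .3146 .11 89
```

```text
t 12.63 tcp [0.647  0.1763 0.0844] psi 87.61 F [-0.  -0.2 -2.2] w 50.1 j [ 29.  32.  -2.  -0. -56. -31.]
inc turn [-1.39  0.05 -0.  ] shift [-0.0255  0.1926  0.1304] rows>= 5.6
```

View pics/w10.png

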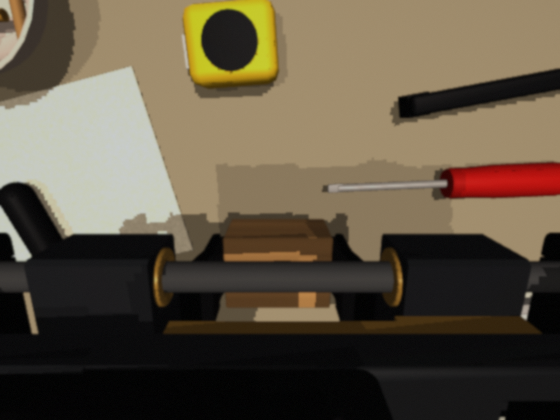

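>>> {"op": "move_arm", "data": {"increments": [0, 0, 0, -0.025, 0.02, 0.02, 0, -1.4, 0, 0, -0.025, 0.193, 0.13, 0, -1.4, 0, 0, -0.025, 0.193, 0.13, 0, -1.4, 0, 0, -0.025, 0.193, 0.13, 0, -1.4, 0, 0, -0.025, 0.193, 0.13, 0, -1.4, 0, 0, -0.025, 0.193, 0.13, 0, -1.4, 0, 0, -0.025, 0.193, 0.13, 0, -1.4, 0, 0, -0.025, 0.193, 0.13, 0, -1.4, 0, 0, -0.025, 0.193, 0.13, 0, -1.4, 0, 0, -0.025, 0.193, 0.13, 0]}}

```text
time_s: 13.47
tcp_pos: [0.4602, 0.3132, 0.1083]
ee_rot: [[-0.001, -1.0, 0.018], [-0.001, 0.018, 1.0], [-1.0, 0.001, -0.001]]
wrist_force: [0.0, -0.1, -0.7]
gripper_width: 0.576
```

```bash
python3 wr.py w11 .460 .3146 .04 89
```

```text
t 13.52 tcp [0.4605 0.3131 0.1084] psi 88.94 F [-0.3 -0.1 -0. ] w 50.1 j [ 51.  21. -17.  -0. -52. -52.]
inc turn [-0.06 -0.07 -0.06] shift [0.0684 0.0004 0.0016] rows>= 1.6
```

View pics/w11.png

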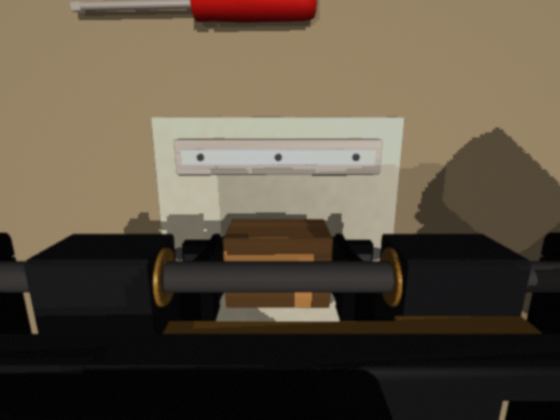

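>>> {"op": "move_arm", "data": {"increments": [0, 0, 0, 0.03, 0, 0.001, 0, 0, 0, 0, 0.06, 0, 0.0015, 0, 0, 0, 0, 0.08, 0, 0.0015, 0, 0, 0, 0, 0.088, 0, 0.0015, 0, 0, 0, 0, 0.09, 0, 0.0015, 0, 0, 0, 0, 0.09, 0, 0.0015, 0, 0, 0, 0, 0.09, 0, 0.0015, 0]}}

```text
time_s: 14.1
tcp_pos: [0.461, 0.316, 0.0204]
ee_rot: [[0.002, -1.0, 0.017], [0.002, 0.017, 1.0], [-1.0, -0.002, 0.002]]
wrist_force: [0.5, -0.0, 0.6]
gripper_width: 0.572
```

```bash
python3 wr.py w12 .460 .3146 .0108 89; python3 sd.py side s7 150 240 200 150 4
```

```text
t 14.15 tcp [0.461  0.3162 0.0207] psi 89.03 F [-0.2 -0.2  0.2] w 50.1 j [ 51.  28. -22.   0. -40. -52.]
inc turn [0.03 0.12 0.12] shift [ 0.0099  0.001  -0.0016] rows>= 0.2
```

View pics/w12.png

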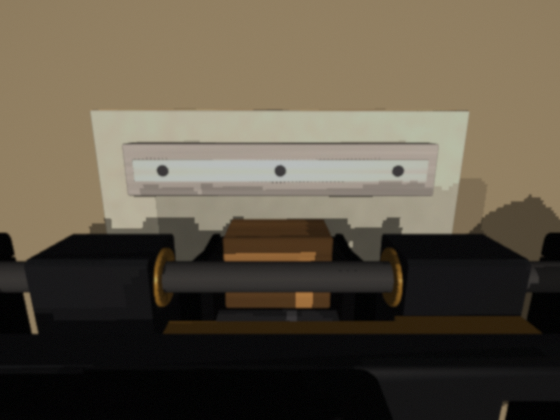

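View pics/s7.png

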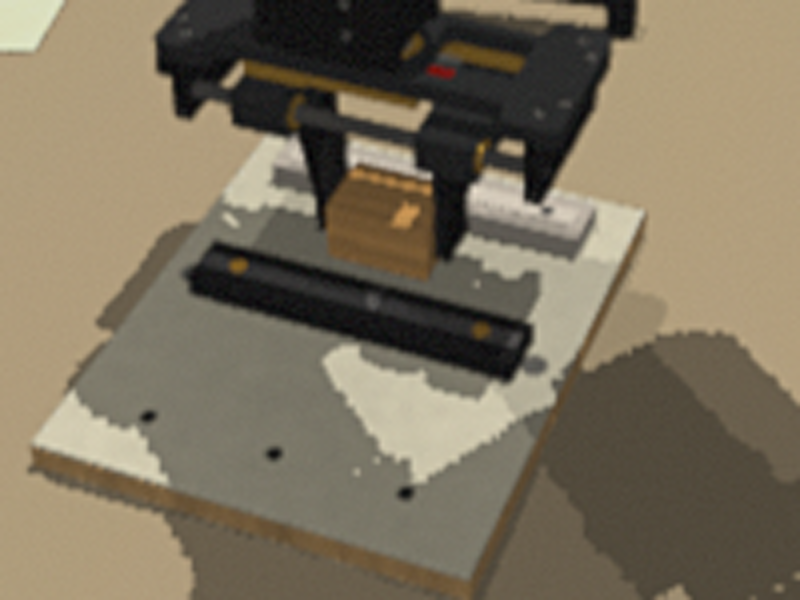

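>>> {"op": "move_arm", "data": {"increments": [0, 0, 0, 0.004, 0.001, -0.0015, 0, 0, 0, 0, 0.008, 0.001, -0.0015, 0, 0, 0, 0, 0.01, 0.001, -0.0015, 0, 0, 0, 0, 0.01, 0.001, -0.0015, 0, 0, 0, 0, 0.01, 0.001, -0.0015, 0]}}

```text
time_s: 14.62
tcp_pos: [0.4588, 0.3141, 0.0107]
ee_rot: [[0.0, -1.0, 0.016], [0.0, 0.016, 1.0], [-1.0, -0.0, 0.0]]
wrist_force: [-3.3, -1.8, 10.2]
gripper_width: 0.569
```

```bash
python3 wr.py w13 .460 .3146 .0108 89
```

```text
t 14.67 tcp [0.4589 0.3141 0.0107] psi 89.09 F [-3.  -0.4  9.1] w 49.9 j [ 51.  28. -23.   0. -39. -52.]
inc turn [0.09 0.   0.03] shift [-0.0001 -0.0011  0.0005] rows>= 0.0
```

View pics/w13.png

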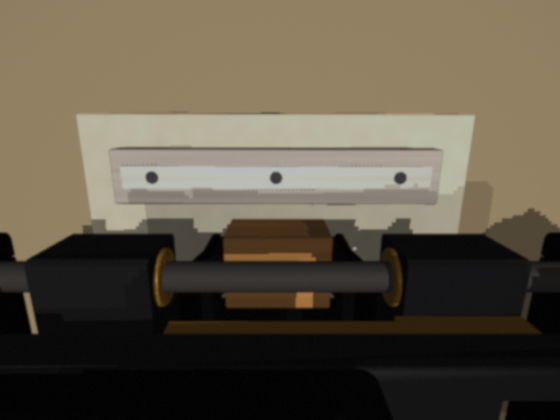

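>>> {"op": "move_arm", "data": {"increments": [0, 0, 0, -0.001, -0.0005, 0, 0, 0, 0, 0, -0.001, -0.0005, 0, 0.065, 0, 0, 0, -0.001, -0.0005, 0, 0.065, 0, 0, 0, -0.001, -0.0005, 0, 0.065, 0, 0, 0, -0.02, 0, 0, 0.065, 0, 0, 0, -0.06, 0, 0, 0.065, 0, 0, 0, -0.1, 0, 0, 0.065, 0, 0, 0, -0.14, 0, 0, 0.065, 0, 0, 0, -0.14, 0, 0, 0.065, 0, 0, 0, -0.14, 0, 0, 0.065]}}

```text
time_s: 15.5
tcp_pos: [0.4599, 0.3153, 0.152]
ee_rot: [[0.004, -1.0, 0.017], [0.005, 0.017, 1.0], [-1.0, -0.004, 0.005]]
wrist_force: [0.5, -0.3, -0.7]
gripper_width: 0.745
```

```bash
python3 wr.py w14 .675 -.1775 .16 30
```

```text
t 15.55 tcp [0.4587 0.3141 0.1497] psi 89.02 F [-0.8 -0.1 -0.7] w 65.1 j [ 51.  18. -14.  -0. -57. -52.]
inc turn [59.02  0.08 -0.03] shift [-0.011  -0.2247 -0.4879] rows>= 12.9
```

View pics/w14.png

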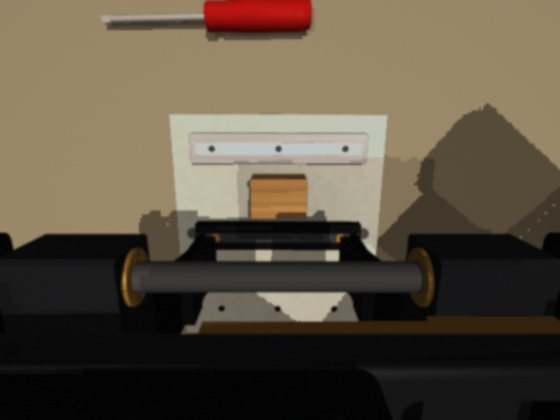

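```bash
python3 - <<'E'
from wm import *
c=C('w14')
P=p2w(c,[(250.5,179),(307,179),(306,219),(251,219)],.046)[:,:2];print(P,P.mean(0))
R=p2w(c,[(211.5,149),(278.5,149),(345.5,149)],.028)[:,:2];print(R)
H=p2w(c,[(221.5,308.5),(277.5,308.5),(334,308.5)],.016)[:,:2];print(H,H.mean(0))
print(p2w(c,[(170.5,114),(386.5,115)],.016)[:,:2])
E
python3 plan.py .675 -.1775 .16 10
```

```text
[[0.4824 0.2965]
 [0.4337 0.2972]
 [0.4343 0.3333]
 [0.4833 0.3326]] [0.4584 0.3149]
[[0.5181 0.272 ]
 [0.4579 0.2729]
 [0.3979 0.2738]]
[[0.5212 0.4413]
 [0.4615 0.4421]
 [0.4014 0.4428]] [0.4614 0.4421]
[[0.5557 0.241 ]
 [0.3595 0.2449]]
t 15.55 tcp [0.4587 0.3141 0.1497] psi 89.02 F [-0.8 -0.1 -0.7] w 65.1 j [ 51.  18. -14.  -0. -57. -52.]
inc turn [79.02  0.08 -0.04] shift [-0.011  -0.2247 -0.4879] rows>= 12.9
```

>>> {"op": "move_arm", "data": {"increments": [7, 0, 0, -0.011, -0.02, -0.03, 0.065, 79, 0, 0, -0.011, -0.225, -0.488, 0.07, 79, 0, 0, -0.011, -0.225, -0.488, 0.07, 79, 0, 0, -0.011, -0.225, -0.488, 0.07, 79, 0, 0, -0.011, -0.225, -0.488, 0.07, 79, 0, 0, -0.011, -0.225, -0.488, 0.07, 79, 0, 0, -0.011, -0.225, -0.488, 0.07, 79, 0, 0, -0.011, -0.225, -0.488, 0.07, 79, 0, 0, -0.011, -0.225, -0.488, 0.07, 79, 0, 0, -0.011, -0.225, -0.488, 0.07, 79, 0, 0, -0.011, -0.225, -0.488, 0.07, 79, 0, 0, -0.011, -0.225, -0.488, 0.07]}}

```text
time_s: 16.55
tcp_pos: [0.6578, -0.1396, 0.1572]
ee_rot: [[-0.005, -0.17, 0.985], [0.0, 0.985, 0.17], [-1.0, 0.001, -0.005]]
wrist_force: [0.8, 0.5, -0.6]
gripper_width: 0.804
```

```bash
python3 plan.py .675 -.1775 .16 10
```

```text
t 16.55 tcp [ 0.6578 -0.1396  0.1572] psi 9.77 F [ 0.8  0.5 -0.6] w 69.9 j [  2.  29.   4.  -0. -65. -82.]
inc turn [-0.23 -0.28 -0.07] shift [-0.0029 -0.0403  0.0105] rows>= 1.0
```

>>> {"op": "move_arm", "data": {"increments": [0, 0, 0, -0.003, -0.038, 0.01, 0.07, 0, 0, 0, -0.003, -0.038, 0.01, 0.07, 0, 0, 0, -0.003, -0.038, 0.01, 0.07, 0, 0, 0, -0.003, -0.038, 0.01, 0.07]}}

```text
time_s: 16.88
tcp_pos: [0.6739, -0.1732, 0.1606]
ee_rot: [[-0.004, -0.174, 0.985], [0.001, 0.985, 0.174], [-1.0, 0.002, -0.004]]
wrist_force: [-0.9, 0.6, -0.0]
gripper_width: 0.802
```

```bash
python3 wr.py w15 .675 -.1775 .16 10
```

```text
t 16.93 tcp [ 0.6741 -0.1725  0.1614] psi 10.07 F [-0.5  0.3  0. ] w 69.7 j [ -1.  31.   8.  -0. -67. -79.]
inc turn [ 0.07 -0.19 -0.07] shift [ 0.0014 -0.0051  0.    ] rows>= 0.1
```

View pics/w15.png

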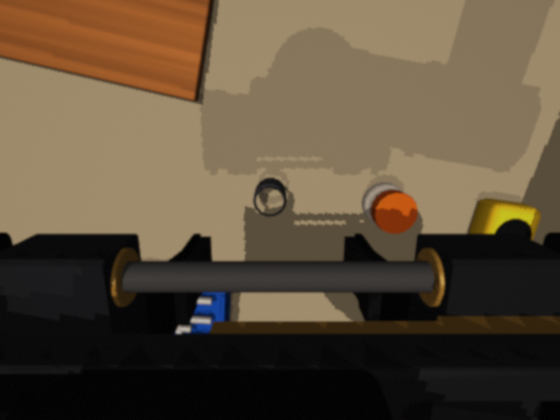

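```bash
python3 - <<'E'
from wm import *
im=cv2.imread('pics/w15.png');cv2.imwrite('pics/w15c.png',cv2.resize(im[165:230,230:310],None,fx=8,fy=8,interpolation=cv2.INTER_CUBIC))
E
```

```text
(no output)
```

View pics/w15c.png

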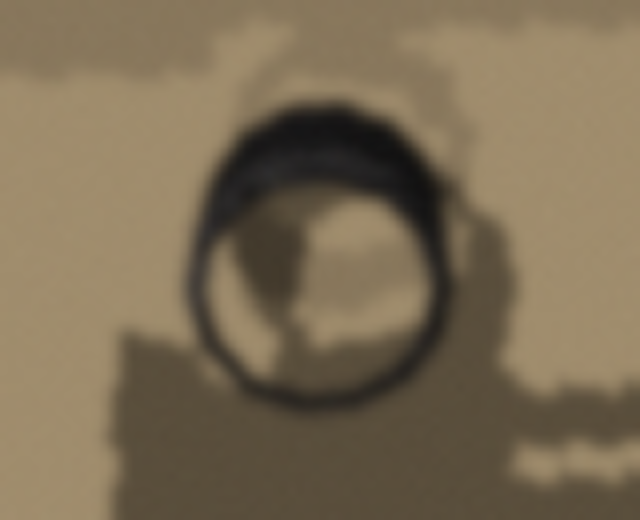

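```bash
python3 - <<'E'
from wm import *
c=C('w15');P=p2w(c,[(269.4,199.4),(269.4-16.4,199.4),(269.4+16.4,199.4)],.045);print(P)
E
python3 plan.py .6745 -.1795 0 10
```

```text
[[ 0.6758 -0.1801  0.045 ]
 [ 0.6784 -0.1947  0.045 ]
 [ 0.6732 -0.1654  0.045 ]]
t 16.93 tcp [ 0.6741 -0.1725  0.1614] psi 10.07 F [-0.5  0.3  0. ] w 69.7 j [ -1.  31.   8.  -0. -67. -79.]
inc turn [ 0.07 -0.19 -0.07] shift [ 0.1614 -0.0072 -0.0003] rows>= 3.9
```

>>> {"op": "move_arm", "data": {"increments": [0, 0, 0, 0.01, -0.0075, 0, 0.07, 0, 0, 0, 0.05, -0.0075, 0, 0.07, 0, 0, 0, 0.09, -0.0075, 0, 0.07, 0, 0, 0, 0.13, -0.0075, 0, 0.07, 0, 0, 0, 0.155, -0.0075, 0, 0.07, 0, 0, 0, 0.161, -0.0075, 0, 0.07, 0, 0, 0, 0.161, -0.0075, 0, 0.07, 0, 0, 0, 0.161, -0.0075, 0, 0.07]}}

```text
time_s: 17.6
tcp_pos: [0.6775, -0.1804, 0.0036]
ee_rot: [[0.002, -0.176, 0.984], [-0.001, 0.984, 0.176], [-1.0, -0.001, 0.002]]
wrist_force: [-0.5, 0.2, 0.2]
gripper_width: 0.803
```

```bash
python3 wr.py w16 .6758 -.180 -.001 10
```

```text
t 17.65 tcp [ 0.6783 -0.1806  0.0047] psi 10.13 F [-0.2  0.3 -0.3] w 69.6 j [ -2.  40.  -1.   0. -50. -78.]
inc turn [0.13 0.23 0.09] shift [ 0.0057  0.001  -0.0024] rows>= 0.2
```

View pics/w16.png

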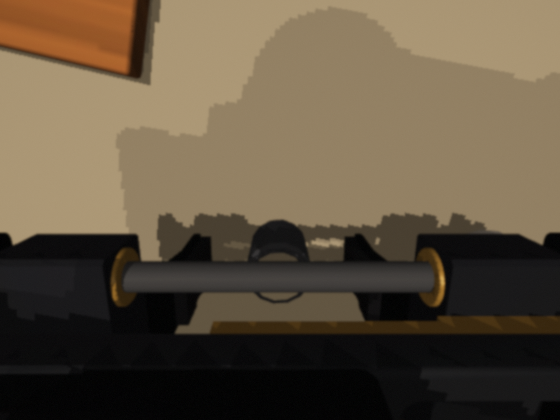

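>>> {"op": "move_arm", "data": {"increments": [0, 0, 0, 0.005, 0.0005, -0.002, 0.065, 0, 0, 0, 0.005, 0.0005, -0.002, 0.05, 0, 0, 0, 0.005, 0.0005, -0.002, 0.03, 0, 0, 0, 0.005, 0.0005, -0.002, 0, 0, 0, 0, 0.005, 0.0005, -0.002, 0, 0, 0, 0, 0.005, 0.0005, -0.002, 0, 0, 0, 0, 0.005, 0.0005, -0.002, 0, 0, 0, 0, 0.005, 0.0005, -0.002, 0, 0, 0, 0, 0.005, 0.0005, -0.002, 0]}}

```text
time_s: 18.4
tcp_pos: [0.6744, -0.1806, -0.0026]
ee_rot: [[0.0, -0.174, 0.985], [-0.0, 0.985, 0.174], [-1.0, -0.0, 0.0]]
wrist_force: [0.3, 0.4, 1.3]
gripper_width: 0.356
```

```bash
python3 plan.py .6758 -.180 -.001 10
```

```text
t 18.4 tcp [ 0.6744 -0.1806 -0.0026] psi 10.05 F [0.3 0.4 1.3] w 30.9 j [ -2.  40.  -1.   0. -49. -78.]
inc turn [0.05 0.   0.  ] shift [-0.0016  0.0004  0.0015] rows>= 0.1
```

>>> {"op": "move_arm", "data": {"increments": [0, 0, 0, -0.02, 0, 0, 0, 0, 0, 0, -0.06, 0, 0, 0, 0, 0, 0, -0.1, 0, 0, 0, 0, 0, 0, -0.12, 0, 0, 0, 0, 0, 0, -0.12, 0, 0, 0, 0, 0, 0, -0.12, 0, 0, 0]}}

```text
time_s: 18.9
tcp_pos: [0.6746, -0.1804, 0.1182]
ee_rot: [[0.002, -0.174, 0.985], [0.001, 0.985, 0.174], [-1.0, 0.0, 0.002]]
wrist_force: [-0.1, -0.1, -1.6]
gripper_width: 0.358
```

```bash
python3 wr.py w17 .4584 .3149 .14 40
```

```text
t 18.95 tcp [ 0.6733 -0.1802  0.1161] psi 10.01 F [-0.5  0.3 -3.7] w 31.4 j [ -2.  33.   5.  -0. -62. -78.]
inc turn [-29.99  -0.08  -0.12] shift [-0.0229  0.5249 -0.1256] rows>= 13.0
```

View pics/w17.png

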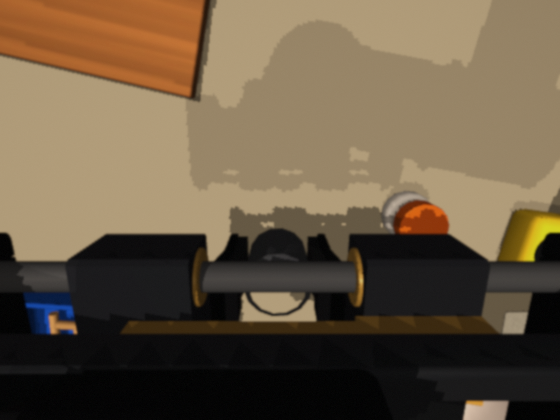

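```bash
python3 - <<'E'
from wm import *
c=C('w17');d=np.load('pics/w17.npy',allow_pickle=True).item();R=d['R']
P=p2w(c,[(279,314.5),(279,238)],d['tcp'][2]+.047);print((P-d['tcp'])@R)
E
python3 plan.py .4584 .3149 .14 89
```

```text
[[-0.047   0.0008  0.0134]
 [-0.047   0.0007 -0.0222]]
t 18.95 tcp [ 0.6733 -0.1802  0.1161] psi 10.01 F [-0.5  0.3 -3.7] w 31.4 j [ -2.  33.   5.  -0. -62. -78.]
inc turn [-78.99  -0.02  -0.15] shift [-0.0229  0.5249 -0.1256] rows>= 13.0
```

>>> {"op": "move_arm", "data": {"increments": [0, 0, 0, -0.02, 0.01, 0, 0, -7, 0, 0, -0.03, 0.05, -0.01, 0, -79, 0, 0, -0.03, 0.525, -0.126, 0, -79, 0, 0, -0.03, 0.525, -0.126, 0, -79, 0, 0, -0.03, 0.525, -0.126, 0, -79, 0, 0, -0.03, 0.525, -0.126, 0, -79, 0, 0, -0.03, 0.525, -0.126, 0, -79, 0, 0, -0.03, 0.525, -0.126, 0, -79, 0, 0, -0.03, 0.525, -0.126, 0, -79, 0, 0, -0.03, 0.525, -0.126, 0, -79, 0, 0, -0.03, 0.525, -0.126, 0, -79, 0, 0, -0.03, 0.525, -0.126, 0]}}

```text
time_s: 19.95
tcp_pos: [0.4856, 0.2482, 0.1448]
ee_rot: [[-0.004, -1.0, 0.017], [-0.003, 0.017, 1.0], [-1.0, 0.004, -0.003]]
wrist_force: [0.3, 0.9, -2.3]
gripper_width: 0.359
```

```bash
python3 plan.py .4584 .3149 .14 89
```

```text
t 19.95 tcp [0.4856 0.2482 0.1448] psi 89.0 F [ 0.3  0.9 -2.3] w 31.2 j [ 44.  18. -16.  -0. -57. -45.]
inc turn [-0.   -0.18 -0.23] shift [0.0047 0.0283 0.0663] rows>= 1.7
```

>>> {"op": "move_arm", "data": {"increments": [0, 0, 0, 0, 0.027, 0.064, 0, 0, 0, 0, 0.02, 0.027, 0.064, 0, 0, 0, 0, 0.03, 0.027, 0.064, 0, 0, 0, 0, 0.03, 0.027, 0.064, 0, 0, 0, 0, 0.03, 0.027, 0.064, 0]}}

```text
time_s: 20.37
tcp_pos: [0.4614, 0.3108, 0.1149]
ee_rot: [[-0.004, -1.0, 0.023], [-0.005, 0.023, 1.0], [-1.0, 0.004, -0.005]]
wrist_force: [-0.7, -0.4, -1.8]
gripper_width: 0.36
```

```bash
python3 wr.py w18 .4584 .3149 .06 89; python3 sd.py side s8 150 200 200 150 4
```

```text
t 20.42 tcp [0.4624 0.311  0.1161] psi 88.64 F [ 0.3 -0.8 -1.3] w 31.2 j [ 51.  21. -17.   0. -53. -52.]
inc turn [-0.36 -0.15 -0.11] shift [0.0561 0.0039 0.004 ] rows>= 1.4
```

View pics/w18.png

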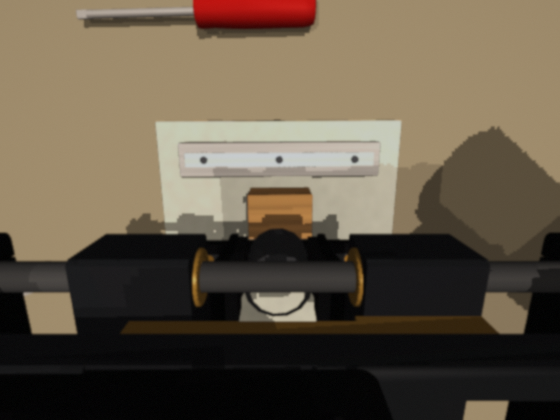

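View pics/s8.png

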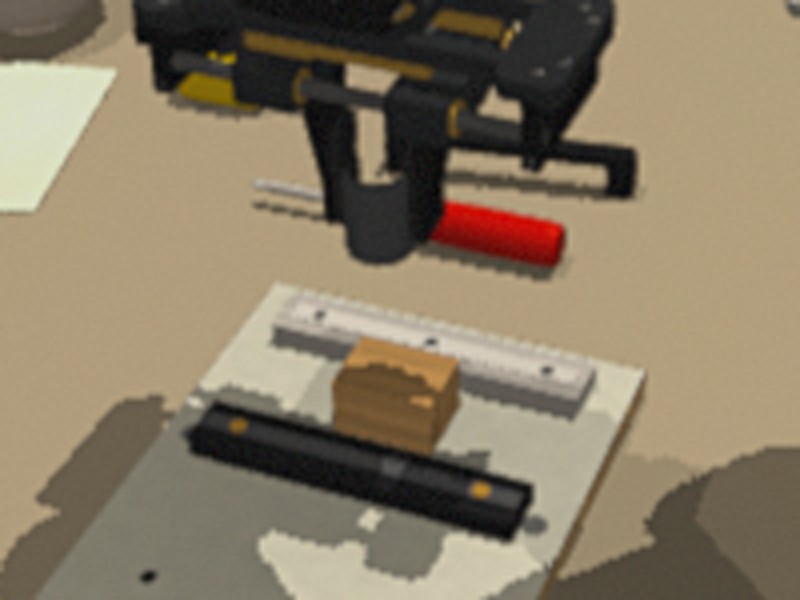

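```bash
python3 - <<'E'
from wm import *
d=np.load('pics/w18.npy',allow_pickle=True).item();R=d['R'];print(d['tcp'])
S=cam('side');t=np.linspace(0,2*np.pi,200)
for tcp in (d['tcp'],r.sense()['tcp_pos']):
 for o in(-.004,-.002,0,.002):
  c=tcp+R[:,2]*o;c[2]=tcp[2]+.0022
  q=w2p(S,np.c_[c[0]+.016*np.cos(t),c[1]+.016*np.sin(t),np.full(200,c[2])])
  print(o,q[:,0].min(),q[:,0].max(),q[:,1].max())
print('seen',347/4+149.6,412/4+149.6,262/4+199.6)
# block in side: top corners
b=np.array([(.025,.018),(.025,-.018),(-.025,-.018),(-.025,.018)]);a=np.radians(-1)
for ctr in((.4584,.3149),(.460,.3173)):
  B=np.c_[ctr[0]+b[:,0],ctr[1]+b[:,1]-b[:,0]*.0175,np.full(4,.046)];print(((w2p(S,B)-[149.6,199.6])*4).round(0).tolist())
c=C('w18');P=p2w(c,[(279,314.5)],d['tcp'][2]+.047);print((P-d['tcp'])@R)
P=p2w(c,[(249,195),(311,195)],.046);print(P)
E
```

```text
[0.4614 0.3108 0.1149]
-0.004 239.3676427645349 257.24420355825265 265.0615702750917
-0.002 238.89623480044887 256.80651686336114 265.7201131769569
0 238.4230886919213 256.3672194016377 266.38112049377855
0.002 237.94819480803915 255.9263022648169 267.0446060850781
-0.004 238.4513824850541 256.3467739214529 264.0976222265284
-0.002 237.97783400540425 255.90701769329266 264.7550051019245
0 237.50253780867115 255.4656415275525 265.41485045402123
0.002 237.02548420156432 255.02263645662734 266.07717214499127
seen 236.35 252.6 265.1
[[335.0, 386.0], [366.0, 338.0], [464.0, 362.0], [436.0, 411.0]]
[[330.0, 388.0], [361.0, 340.0], [459.0, 364.0], [430.0, 414.0]]
[[-0.0471  0.0015  0.0138]]
[[0.4816 0.2967 0.046 ]
 [0.4346 0.2978 0.046 ]]
```

>>> {"op": "move_arm", "data": {"increments": [-0.3, 0, 0, 0.02, 0.003, 0.005, 0, -0.3, 0, 0, 0.045, 0.003, 0.005, 0, -0.3, 0, 0, 0.062, 0.003, 0.005, 0, -0.3, 0, 0, 0.065, 0.003, 0.005, 0, -0.3, 0, 0, 0.065, 0.003, 0.005, 0, -0.3, 0, 0, 0.065, 0.003, 0.005, 0]}}

```text
time_s: 20.97
tcp_pos: [0.4609, 0.3173, 0.0535]
ee_rot: [[0.002, -1.0, 0.019], [0.001, 0.019, 1.0], [-1.0, -0.002, 0.001]]
wrist_force: [0.1, 0.6, -1.7]
gripper_width: 0.362
```

```bash
python3 wr.py w19 .4592 .3164 .0438 89; python3 sd.py side s9 190 220 130 97 6
```

```text
t 21.02 tcp [0.461  0.3177 0.0539] psi 88.94 F [-0.1  0.1 -2.1] w 31.4 j [ 51.  25. -20.   0. -45. -52.]
inc turn [-0.06  0.12  0.13] shift [ 0.0101  0.0018 -0.0013] rows>= 0.2
```

View pics/s9.png

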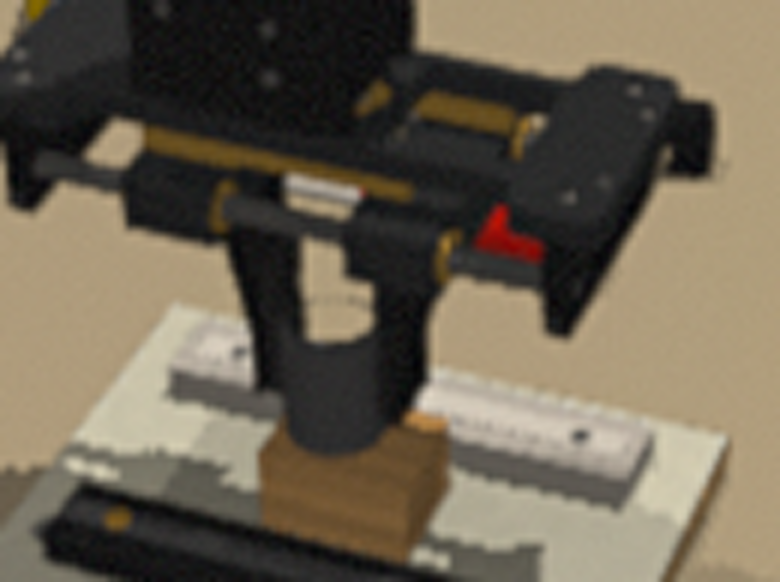

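View pics/w19.png

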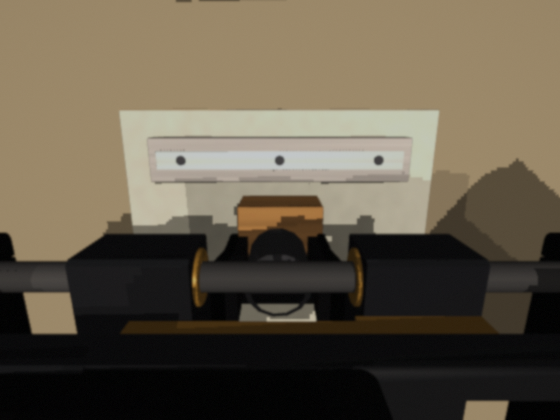

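```bash
python3 - <<'E'
import cv2
a=cv2.imread('pics/s8.png')[320:470,310:490];b=cv2.imread('pics/s9.png')[400:580,220:480]
a=cv2.resize(a,None,fx=3,fy=3,interpolation=cv2.INTER_CUBIC);cv2.imwrite('pics/s8z.png',a)
cv2.imwrite('pics/s9z.png',cv2.resize(b,None,fx=3,fy=3,interpolation=cv2.INTER_CUBIC))
E
```

```text
(no output)
```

View pics/s8z.png

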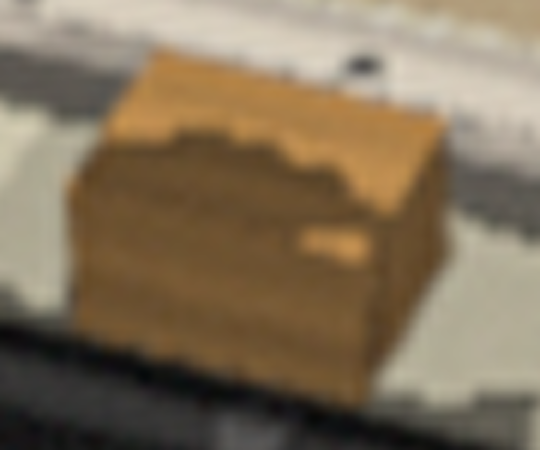

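View pics/s9z.png

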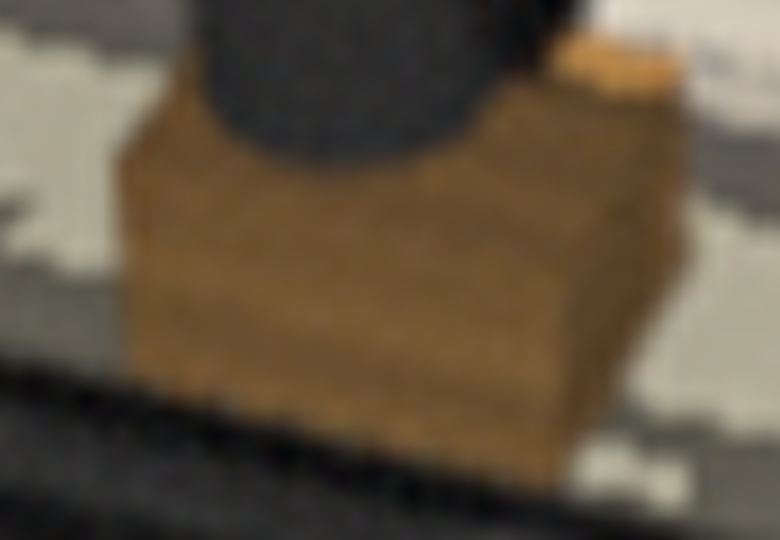

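```bash
python3 - <<'E'
from wm import *
from scipy.optimize import least_squares
S=cam('side');t=np.linspace(0,2*np.pi,200)
def o(p): p=np.array(p,float);return ((p+.5)/3-.5+[220,400]+.5)/6-.5+[190,220]
Bk=p2w(S,[o((118,155)),o((685,85))],.046);print('block',Bk,Bk.mean(0))
def ell(c,z): return w2p(S,np.c_[c[0]+.016*np.cos(t),c[1]+.016*np.sin(t),np.full(200,z)])
for z in(.0535,.056,.0575):
  left=o((200,60))[0];low=o((350,171))[1]
  f=lambda c:[ell(c,z)[:,0].min()-left,ell(c,z)[:,1].max()-low]
  s=least_squares(f,[.459,.315],x_scale=.01,diff_step=1e-4);print(z,s.x,s.cost,'lowest u',ell(s.x,z)[ell(s.x,z)[:,1].argmax()],o((350,171)))
E
```

```text
block [[0.486  0.3297 0.046 ]
 [0.4348 0.3006 0.046 ]] [0.4604 0.3152 0.046 ]
0.0535 [0.4645 0.3169] 4.0389678347315804e-28 lowest u [245.3244 295.6944] [245.6389 295.6944]
0.056 [0.4632 0.3195] 1.4807259978909447e-23 lowest u [245.3585 295.6944] [245.6389 295.6944]
0.0575 [0.4625 0.321 ] 1.1587192872669695e-22 lowest u [245.3791 295.6944] [245.6389 295.6944]
```

>>> {"op": "move_arm", "data": {"increments": [0, 0, 0, 0.003, 0.0024, -0.0024, 0, 0, 0, 0, 0.006, 0.0024, -0.0024, 0, 0, 0, 0, 0.007, 0.0024, -0.0024, 0, 0, 0, 0, 0.007, 0.0024, -0.0024, 0, 0, 0, 0, 0.007, 0.0024, -0.0024, 0]}}

```text
time_s: 21.48
tcp_pos: [0.4573, 0.3149, 0.0453]
ee_rot: [[0.0, -1.0, 0.018], [-0.0, 0.018, 1.0], [-1.0, -0.0, -0.0]]
wrist_force: [0.5, -0.5, -1.7]
gripper_width: 0.358
```

```bash
python3 plan.py .4586 .3149 .0438 89; python3 - <<'E'
from h import *
im=r.capture('side');cv2.imwrite('pics/s10.png',cv2.resize(im[280:315,215:275],None,fx=12,fy=12,interpolation=cv2.INTER_CUBIC)[:,:,::-1])
E
```

```text
t 21.48 tcp [0.4573 0.3149 0.0453] psi 88.98 F [ 0.5 -0.5 -1.7] w 31.1 j [ 51.  25. -21.   0. -43. -52.]
inc turn [-0.02 -0.    0.01] shift [ 0.0015 -0.0013 -0.    ] rows>= 0.0
```

View pics/s10.png

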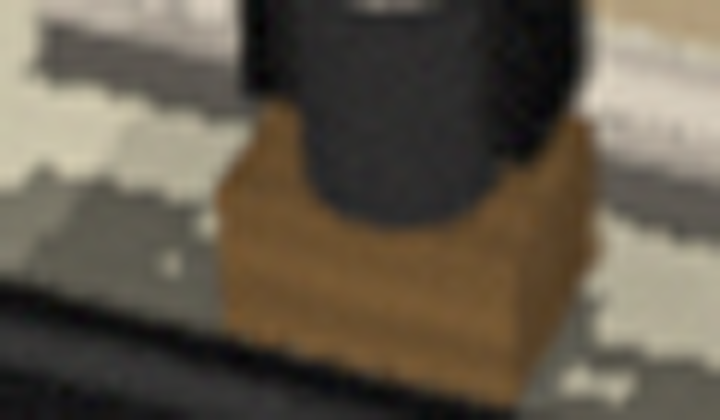

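>>> {"op": "move_arm", "data": {"increments": [0, 0, 0, 0.001, 0, 0, 0, 0, 0, 0, 0.002, 0, 0, 0, 0, 0, 0, 0.002, 0, 0, 0]}}

```text
time_s: 21.78
tcp_pos: [0.4574, 0.315, 0.0434]
ee_rot: [[0.0, -1.0, 0.018], [0.0, 0.018, 1.0], [-1.0, -0.0, 0.0]]
wrist_force: [-1.2, 0.1, -1.1]
gripper_width: 0.359
```

```bash
python3 plan.py .4586 .3149 .0438 89
```

```text
t 21.78 tcp [0.4574 0.315  0.0434] psi 88.97 F [-1.2  0.1 -1.1] w 31.2 j [ 51.  26. -21.   0. -43. -52.]
inc turn [-0.03  0.01  0.01] shift [-0.0004 -0.0012 -0.0001] rows>= 0.0
```

>>> {"op": "move_arm", "data": {"increments": [0, 0, 0, 0.0008, 0, 0, 0, 0, 0, 0, 0.0008, 0, 0, 0]}}

```text
time_s: 21.95
tcp_pos: [0.4574, 0.315, 0.0433]
ee_rot: [[0.0, -1.0, 0.018], [0.0, 0.018, 1.0], [-1.0, -0.0, 0.0]]
wrist_force: [-2.5, -0.8, 4.8]
gripper_width: 0.357
```

```bash
python3 plan.py .4586 .3149 .0438 89
```

```text
t 21.95 tcp [0.4574 0.315  0.0433] psi 88.99 F [-2.5 -0.8  4.8] w 31.1 j [ 51.  26. -21.   0. -43. -52.]
inc turn [-0.01  0.01  0.03] shift [-0.0005 -0.0012 -0.0001] rows>= 0.0
```

Contact. Releasing.

>>> {"op": "move_arm", "data": {"increments": [0, 0, 0, 0, 0, 0, 0.036, 0, 0, 0, 0, 0, 0, 0.05, 0, 0, 0, 0, 0, 0, 0.06, 0, 0, 0, 0, 0, 0, 0.06, 0, 0, 0, -0.03, 0, 0, 0.06, 0, 0, 0, -0.07, 0, 0, 0.06, 0, 0, 0, -0.11, 0, 0, 0.06, 0, 0, 0, -0.11, 0, 0, 0.06, 0, 0, 0, -0.11, 0, 0, 0.06]}}

```text
time_s: 22.7
tcp_pos: [0.4585, 0.3162, 0.1553]
ee_rot: [[0.004, -1.0, 0.018], [0.005, 0.018, 1.0], [-1.0, -0.004, 0.005]]
wrist_force: [-0.7, -1.1, -0.8]
gripper_width: 0.686
```

```bash
python3 wr.py w20 .482 .092 .16 7.6; python3 sd.py side s11 150 200 200 150 4
```

```text
t 22.75 tcp [0.4573 0.3151 0.1531] psi 88.94 F [-0.2 -0.2  0.2] w 59.6 j [ 51.  18. -14.  -0. -58. -52.]
inc turn [81.34  0.12 -0.04] shift [-0.0073 -0.0288 -0.2226] rows>= 11.4
```

View pics/s11.png

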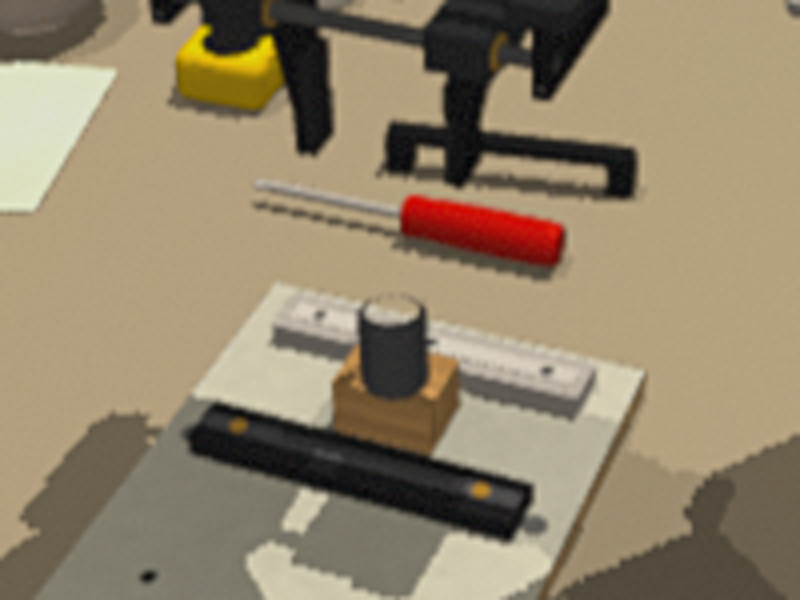

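View pics/w20.png

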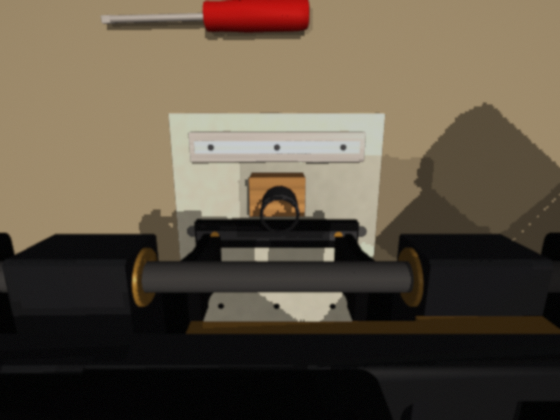

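```bash
python3 - <<'E'
from wm import *
from scipy.optimize import least_squares
c=C('w20')
im=cv2.imread('pics/w20.png');cv2.imwrite('pics/w20c.png',cv2.resize(im[160:245,230:330],None,fx=8,fy=8,interpolation=cv2.INTER_CUBIC))
im=cv2.imread('pics/s11.png');cv2.imwrite('pics/s11c.png',cv2.resize(im[280:460,310:490],None,fx=3,fy=3,interpolation=cv2.INTER_CUBIC))
E
```

```text
(no output)
```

View pics/w20c.png

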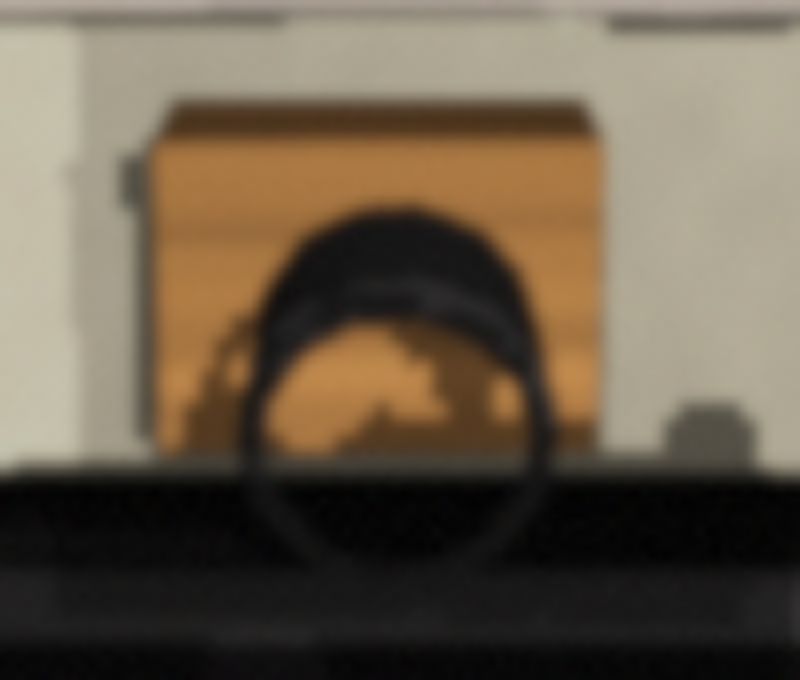

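View pics/s11c.png

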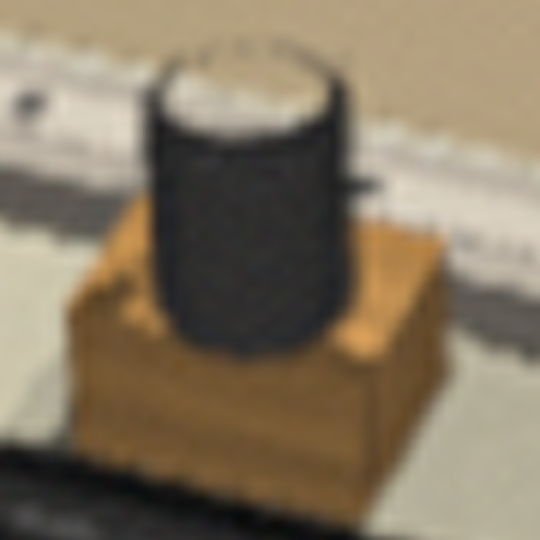

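```bash
python3 - <<'E'
from wm import *
c=C('w20');f=lambda p:(np.array(p,float)+.5)/8-.5+[230,160]
B=p2w(c,f([(152,137),(605,137),(600,455),(158,455)]),.046);print(B,B.mean(0))
print('base front',p2w(c,f([(400,205)]),.046),'top ring L,R,bottom',p2w(c,f([(243,440),(553,440),(400,575),(400,318)]),.091))
print(np.load('pics/w20.npy',allow_pickle=True).item()['tcp'])
E
```

```text
[[0.483  0.296  0.046 ]
 [0.4337 0.2968 0.046 ]
 [0.4341 0.3329 0.046 ]
 [0.4838 0.3321 0.046 ]] [0.4586 0.3144 0.046 ]
base front [[0.4561 0.3039 0.046 ]] top ring L,R,bottom [[0.4712 0.3172 0.091 ]
 [0.442  0.3176 0.091 ]
 [0.4566 0.3309 0.091 ]
 [0.4562 0.3055 0.091 ]]
[0.4585 0.3162 0.1553]
```

>>> {"op": "move_arm", "data": {"increments": [0, 0, 0, 0.03, 0, 0.002, 0.06, 0, 0, 0, 0.07, 0, 0.002, 0.06, 0, 0, 0, 0.1, 0, 0.002, 0.06, 0, 0, 0, 0.108, 0, 0.002, 0.06, 0, 0, 0, 0.108, 0, 0.002, 0.06, 0, 0, 0, 0.108, 0, 0.002, 0.06]}}

```text
time_s: 23.3
tcp_pos: [0.4577, 0.3169, 0.0444]
ee_rot: [[-0.0, -1.0, 0.017], [-0.001, 0.017, 1.0], [-1.0, 0.0, -0.001]]
wrist_force: [0.5, 1.0, 0.2]
gripper_width: 0.689
```

```bash
python3 wr.py w21 .4575 .3185 .0435 89; python3 sd.py side s12 190 220 130 97 6
```

```text
t 23.35 tcp [0.4583 0.3177 0.0455] psi 89.01 F [0.6 0.7 0.3] w 60.0 j [ 51.  25. -21.   0. -43. -52.]
inc turn [0.01 0.06 0.1 ] shift [0.002  0.0008 0.0008] rows>= 0.1
```

View pics/s12.png

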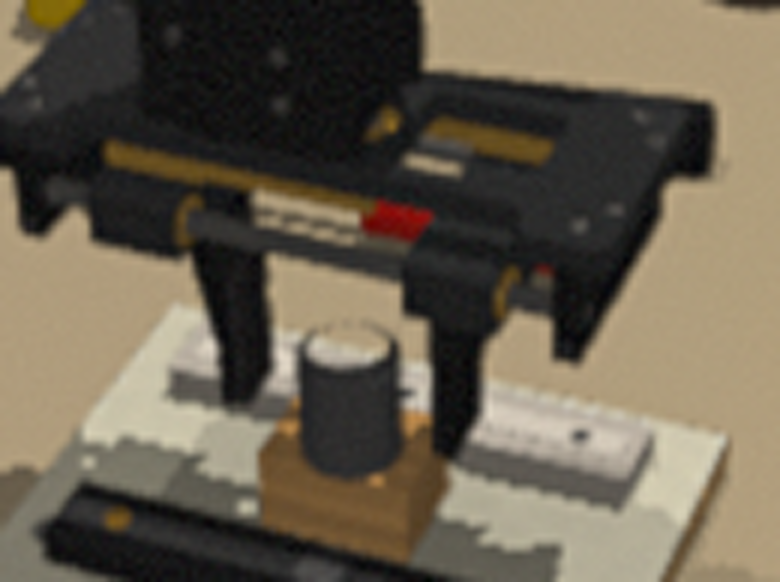

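View pics/w21.png

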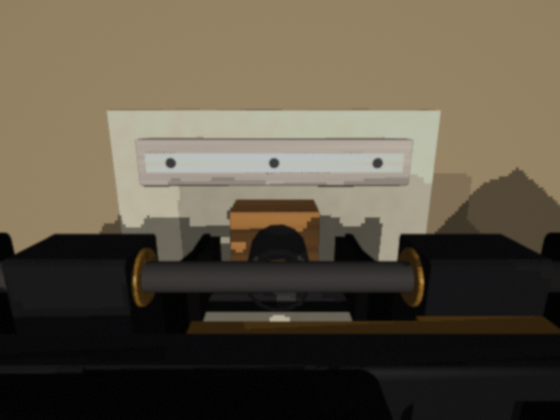

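>>> {"op": "move_arm", "data": {"increments": [0, 0, 0, 0.001, 0.0, 0, 0.045, 0, 0, 0, 0.001, 0, 0, 0.03, 0, 0, 0, 0.001, 0, 0, 0, 0, 0, 0, 0.001, 0, 0, 0, 0, 0, 0, 0.001, 0, 0, 0, 0, 0, 0, 0.001, 0, 0, 0]}}

```text
time_s: 23.9
tcp_pos: [0.4574, 0.317, 0.0438]
ee_rot: [[0.0, -1.0, 0.018], [0.0, 0.018, 1.0], [-1.0, -0.0, 0.0]]
wrist_force: [-0.3, -1.4, 1.4]
gripper_width: 0.358
```

>>> {"op": "move_arm", "data": {"increments": [0, 0, 0, -0.005, 0, 0, 0, 0, 0, 0, -0.006, -0.002, -0.0045, 0, 0, 0, 0, -0.006, -0.002, -0.0045, 0, 0, 0, 0, -0.006, -0.002, -0.0045, 0]}}

```text
time_s: 24.23
tcp_pos: [0.4592, 0.3118, 0.0493]
ee_rot: [[-0.0, -1.0, 0.019], [-0.0, 0.019, 1.0], [-1.0, 0.0, -0.0]]
wrist_force: [0.1, -1.0, -2.4]
gripper_width: 0.355
```

```bash
python3 wr.py w22 .4595 .3140 .0435 89; python3 sd.py side s13 190 220 130 97 6;python3 - <<'E'
import cv2
im=cv2.imread('pics/w22.png');cv2.imwrite('pics/w22c.png',cv2.resize(im[180:260,210:340],None,fx=6,fy=6,interpolation=cv2.INTER_CUBIC))
E
```

```text
t 24.28 tcp [0.4592 0.3119 0.0492] psi 88.93 F [ 0.1  0.4 -1.9] w 31.0 j [ 51.  25. -21.  -0. -44. -52.]
inc turn [-0.07 -0.02 -0.03] shift [ 0.0057 -0.0003  0.0021] rows>= 0.1
```

View pics/w22c.png

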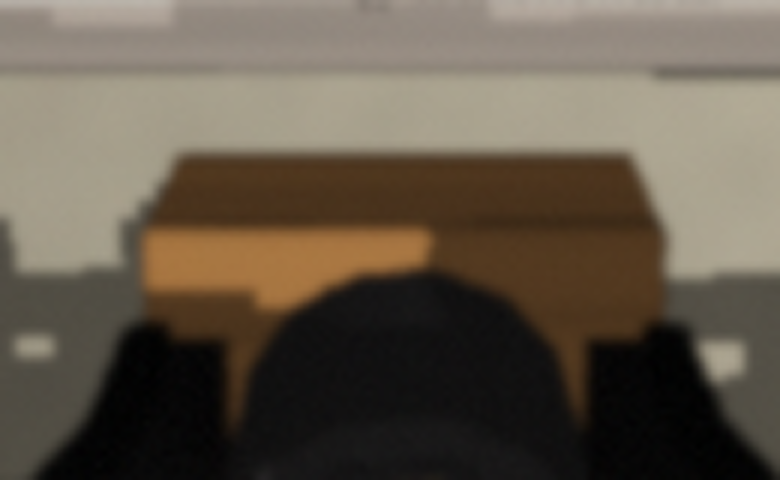

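View pics/s13.png

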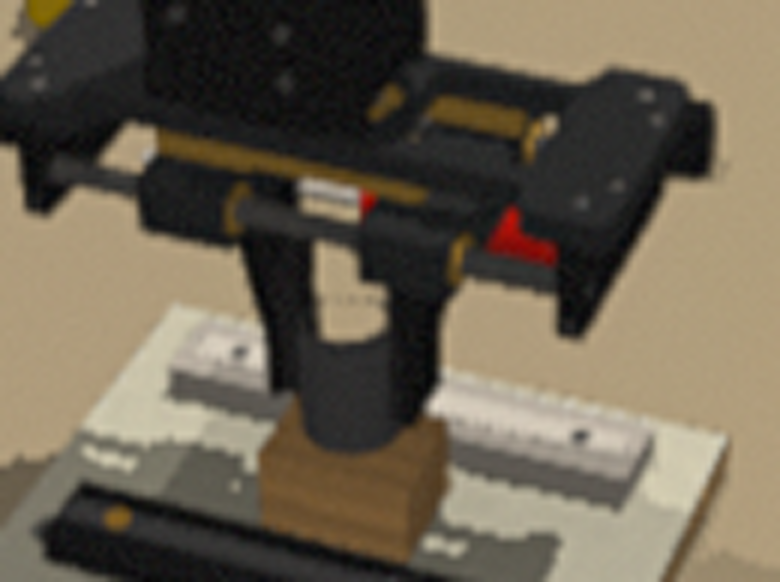

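>>> {"op": "move_arm", "data": {"increments": [0, 0, 0, 0.003, 0, 0, 0, 0, 0, 0, 0.0055, 0, 0, 0, 0, 0, 0, 0.0055, 0, 0, 0, 0, 0, 0, 0.0055, 0, 0, 0]}}

```text
time_s: 24.67
tcp_pos: [0.4593, 0.3124, 0.0438]
ee_rot: [[-0.0, -1.0, 0.018], [-0.0, 0.018, 1.0], [-1.0, 0.0, -0.0]]
wrist_force: [-0.6, 0.2, -0.8]
gripper_width: 0.356
```

```bash
python3 wr.py w23 .4595 .3140 .0435 89; python3 - <<'E'
import cv2
im=cv2.imread('pics/w23.png');cv2.imwrite('pics/w23c.png',cv2.resize(im[180:260,210:340],None,fx=6,fy=6,interpolation=cv2.INTER_CUBIC))
E
```

```text
t 24.72 tcp [0.4592 0.3123 0.0438] psi 88.97 F [-0.3 -0.2 -1.3] w 31.0 j [ 51.  26. -21.  -0. -43. -52.]
inc turn [-0.03 -0.01 -0.  ] shift [ 0.0003 -0.0002  0.0017] rows>= 0.0
```

View pics/w23c.png

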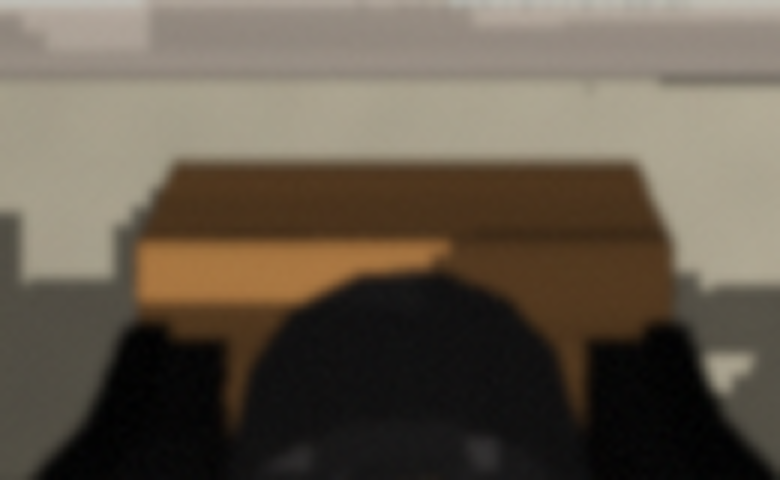

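>>> {"op": "move_arm", "data": {"increments": [0, 0, 0, 0, -0.0007, -0.001, 0, 0, 0, 0, 0.001, -0.0007, -0.001, 0, 0, 0, 0, 0.001, -0.0007, -0.001, 0]}}

```text
time_s: 24.97
tcp_pos: [0.46, 0.3114, 0.0438]
ee_rot: [[0.0, -1.0, 0.018], [0.0, 0.018, 1.0], [-1.0, -0.0, 0.0]]
wrist_force: [-1.8, -0.7, 4.3]
gripper_width: 0.354
```

```bash
python3 plan.py .4595 .3140 .0435 89
```

```text
t 24.97 tcp [0.46   0.3114 0.0438] psi 88.98 F [-1.8 -0.7  4.3] w 30.8 j [ 51.  26. -21.   0. -43. -52.]
inc turn [-0.02  0.    0.01] shift [0.0003 0.0005 0.0026] rows>= 0.1
```

>>> {"op": "move_arm", "data": {"increments": [0, 0, 0, 0, 0, 0, 0.036, 0, 0, 0, 0, 0, 0, 0.05, 0, 0, 0, 0, 0, 0, 0.06, 0, 0, 0, 0, 0, 0, 0.06, 0, 0, 0, -0.03, 0, 0, 0.06, 0, 0, 0, -0.07, 0, 0, 0.06, 0, 0, 0, -0.11, 0, 0, 0.06, 0, 0, 0, -0.11, 0, 0, 0.06, 0, 0, 0, -0.11, 0, 0, 0.06]}}

```text
time_s: 25.72
tcp_pos: [0.4612, 0.3126, 0.1558]
ee_rot: [[0.004, -1.0, 0.018], [0.005, 0.018, 1.0], [-1.0, -0.004, 0.005]]
wrist_force: [0.1, -0.0, -1.8]
gripper_width: 0.686
```

```bash
python3 wr.py w24 .482 .092 .16 7.6;python3 - <<'E'
from h import *
im=cv2.imread('pics/w24.png');cv2.imwrite('pics/w24c.png',cv2.resize(im[160:245,230:330],None,fx=8,fy=8,interpolation=cv2.INTER_CUBIC))
im=r.capture('side');cv2.imwrite('pics/s14.png',cv2.resize(im[270:315,215:275],None,fx=12,fy=12,interpolation=cv2.INTER_CUBIC)[:,:,::-1])
E
```

```text
t 25.77 tcp [0.46   0.3115 0.1536] psi 88.95 F [ 0.6  0.  -0.3] w 59.7 j [ 51.  18. -14.  -0. -58. -52.]
inc turn [81.35  0.12 -0.03] shift [-0.0068 -0.0261 -0.2191] rows>= 11.4
```

View pics/w24c.png

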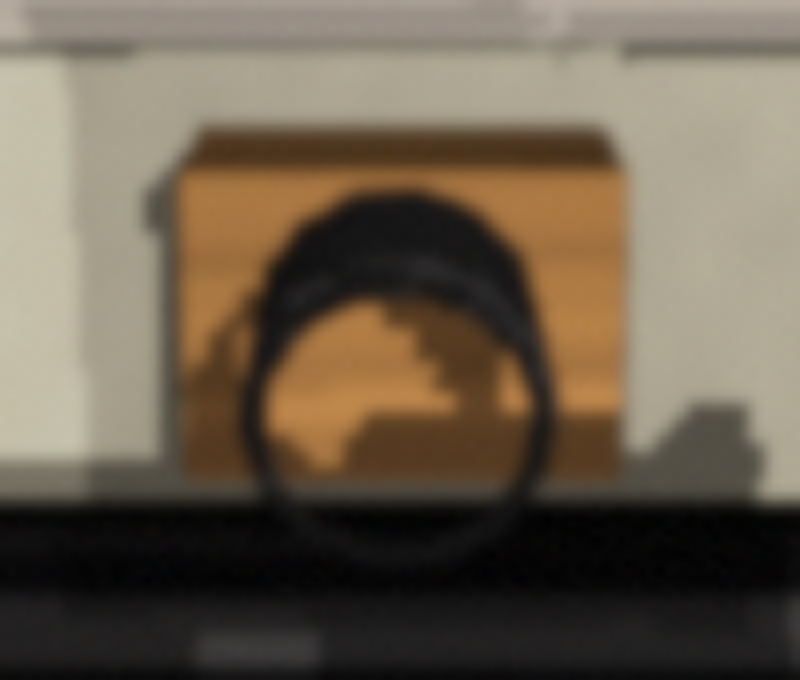

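View pics/s14.png

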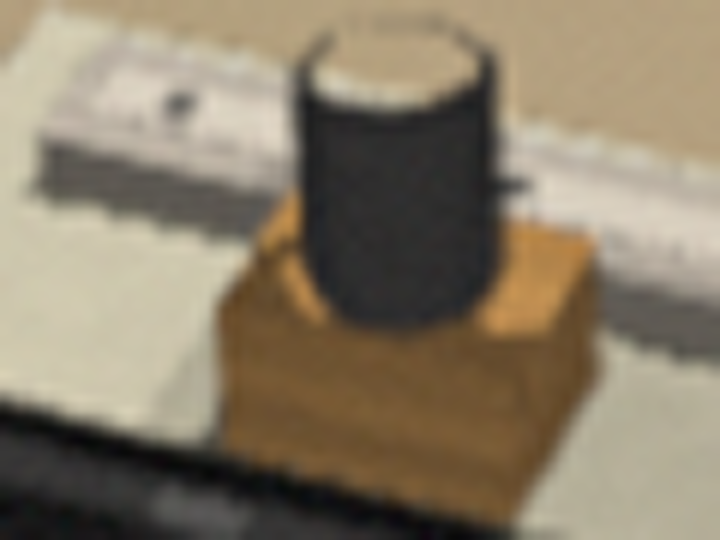

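Weight is now centred: the front margin is 2.3 mm of 36, and it's within 0.3 mm along the block. Next, the handle.

>>> {"op": "move_arm", "data": {"increments": [7, 0, 0, -0.007, 0, -0.02, 0.06, 81.4, 0, 0, -0.007, -0.026, -0.219, 0.06, 81.4, 0, 0, -0.007, -0.026, -0.219, 0.06, 81.4, 0, 0, -0.007, -0.026, -0.219, 0.06, 81.4, 0, 0, -0.007, -0.026, -0.219, 0.06, 81.4, 0, 0, -0.007, -0.026, -0.219, 0.06, 81.4, 0, 0, -0.007, -0.026, -0.219, 0.06, 81.4, 0, 0, -0.007, -0.026, -0.219, 0.06, 81.4, 0, 0, -0.007, -0.026, -0.219, 0.06, 81.4, 0, 0, -0.007, -0.026, -0.219, 0.06, 81.4, 0, 0, -0.007, -0.026, -0.219, 0.05, 81.4, 0, 0, -0.007, -0.026, -0.219, 0.05]}}

```text
time_s: 26.82
tcp_pos: [0.481, 0.0913, 0.158]
ee_rot: [[-0.004, -0.126, 0.992], [-0.002, 0.992, 0.126], [-1.0, -0.001, -0.004]]
wrist_force: [-0.1, -0.5, 0.1]
gripper_width: 0.616
```

>>> {"op": "move_arm", "data": {"increments": [0, 0, 0, 0, 0, 0, 0.05, 0, 0, 0, 0, 0, 0, 0.05]}}

```text
time_s: 26.98
tcp_pos: [0.4813, 0.0915, 0.1586]
ee_rot: [[-0.003, -0.133, 0.991], [-0.001, 0.991, 0.133], [-1.0, -0.001, -0.003]]
wrist_force: [-0.6, -0.6, -0.1]
gripper_width: 0.584
```

```bash
python3 wr.py w25 .482 .092 .16 7.6
```

```text
t 27.03 tcp [0.4815 0.0916 0.1589] psi 7.64 F [-0.6  0.2 -1.3] w 50.1 j [  30.   12.  -22.   -0.  -56. -112.]
inc turn [ 0.04 -0.12  0.04] shift [-0.0011  0.0003  0.0006] rows>= 0.0
```

View pics/w25.png

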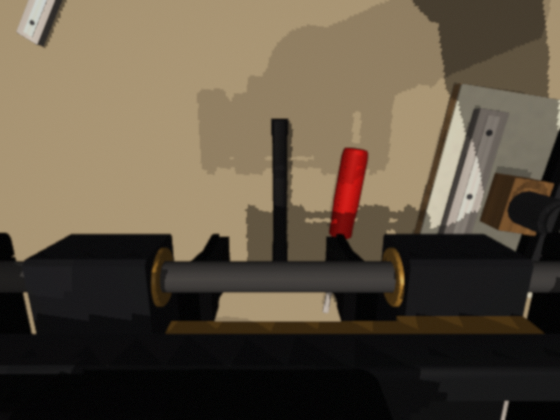

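```bash
python3 - <<'E'
from wm import *
c=C('w25');P=p2w(c,[(280,120),(279.7,230),(272,125),(288,125)],.028);print(P)
e=P[1]-P[0];e/=np.linalg.norm(e);print(np.degrees(np.arctan2(e[1],e[0])),P[0]+.072*e, np.load('pics/w25.npy',allow_pickle=True).item()['tcp'])
E
```

```text
[[0.4127 0.0845 0.028 ]
 [0.5159 0.0983 0.028 ]
 [0.418  0.0779 0.028 ]
 [0.4161 0.0922 0.028 ]]
7.657989639345984 [0.4841 0.094  0.028 ] [0.4813 0.0915 0.1586]
```

>>> {"op": "move_arm", "data": {"increments": [0, 0, 0, 0.04, 0.0017, 0.002, 0.045, 0, 0, 0, 0.08, 0.0017, 0.002, 0.045, 0, 0, 0, 0.12, 0.0017, 0.002, 0.045, 0, 0, 0, 0.145, 0.0017, 0.002, 0.045, 0, 0, 0, 0.154, 0.0017, 0.002, 0.045, 0, 0, 0, 0.154, 0.0017, 0.002, 0.045, 0, 0, 0, 0.154, 0.0017, 0.002, 0.045]}}

```text
time_s: 27.62
tcp_pos: [0.4845, 0.0941, 0.0064]
ee_rot: [[0.001, -0.133, 0.991], [-0.0, 0.991, 0.133], [-1.0, -0.0, 0.001]]
wrist_force: [0.7, -0.2, -0.3]
gripper_width: 0.518
```

```bash
python3 wr.py w26 .4835 .0935 .003 7.6;python3 sd.py side s15 190 160 200 150 4
```

```text
t 27.67 tcp [0.4851 0.0945 0.0073] psi 7.62 F [ 0.  -0.9 -0.2] w 45.2 j [  30.   24.  -32.    0.  -34. -112.]
inc turn [ 0.02  0.16 -0.04] shift [ 0.0043 -0.0008 -0.0017] rows>= 0.1
```

View pics/w26.png

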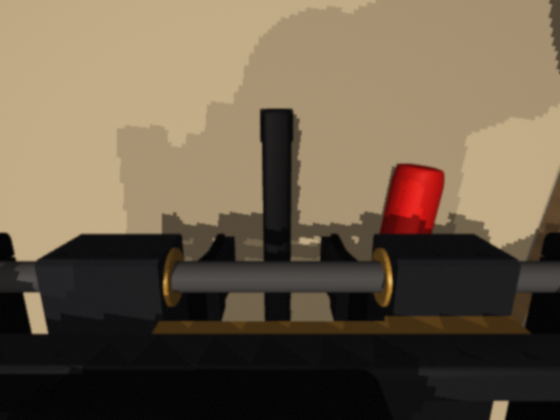

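View pics/s15.png

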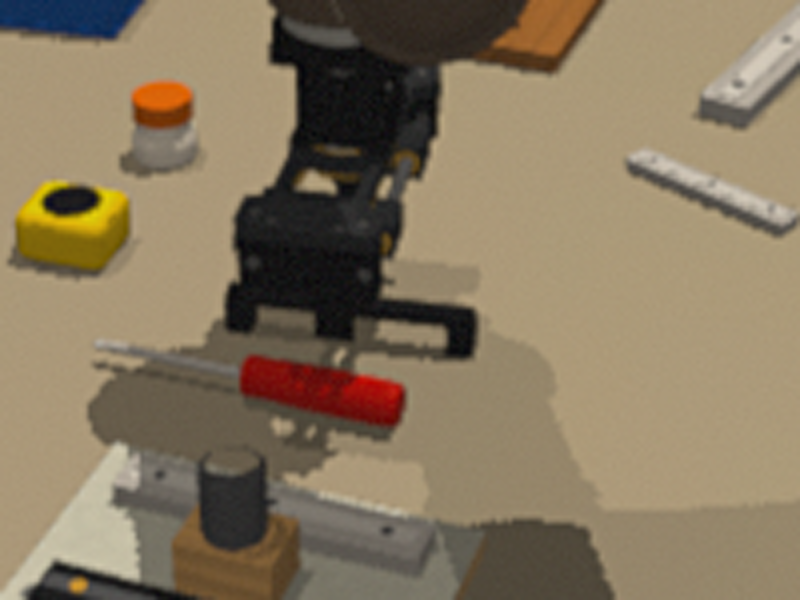

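>>> {"op": "move_arm", "data": {"increments": [0, 0, 0, 0.004, -0.0005, -0.001, 0.03, 0, 0, 0, 0.004, -0.0005, -0.001, 0.02, 0, 0, 0, 0.004, -0.0005, -0.001, 0, 0, 0, 0, 0.004, -0.0005, -0.001, 0, 0, 0, 0, 0.004, -0.0005, -0.001, 0, 0, 0, 0, 0.004, -0.0005, -0.001, 0, 0, 0, 0, 0.004, -0.0005, -0.001, 0]}}

```text
time_s: 28.3
tcp_pos: [0.483, 0.0933, 0.0022]
ee_rot: [[0.0, -0.132, 0.991], [0.0, 0.991, 0.132], [-1.0, 0.0, 0.0]]
wrist_force: [-0.5, 0.6, 1.1]
gripper_width: 0.159
```

```bash
python3 plan.py .4835 .0935 .003 7.6
```

```text
t 28.3 tcp [0.483  0.0933 0.0022] psi 7.57 F [-0.5  0.6  1.1] w 13.8 j [  30.   25.  -32.    0.  -33. -112.]
inc turn [-0.03  0.02 -0.  ] shift [-0.0008  0.0002  0.0006] rows>= 0.0
```

>>> {"op": "move_arm", "data": {"increments": [0, 0, 0, -0.02, 0, 0, 0, 0, 0, 0, -0.06, 0, 0, 0, 0, 0, 0, -0.1, 0, 0, 0, 0, 0, 0, -0.12, 0, 0, 0, 0, 0, 0, -0.12, 0, 0, 0, 0, 0, 0, -0.12, 0, 0, 0]}}

```text
time_s: 28.8
tcp_pos: [0.4831, 0.0935, 0.1229]
ee_rot: [[0.002, -0.131, 0.991], [0.002, 0.991, 0.131], [-1.0, 0.001, 0.002]]
wrist_force: [0.5, 0.1, -1.5]
gripper_width: 0.158
```

```bash
python3 wr.py w27 .4921 -.3587 .13 87.2
```

```text
t 28.85 tcp [0.482  0.093  0.1215] psi 7.53 F [-1.3  0.3 -1.3] w 13.5 j [  30.   14.  -25.   -0.  -51. -112.]
inc turn [-79.67  -0.03  -0.06] shift [-0.0087 -0.4491 -0.0492] rows>= 11.1
```

View pics/w27.png

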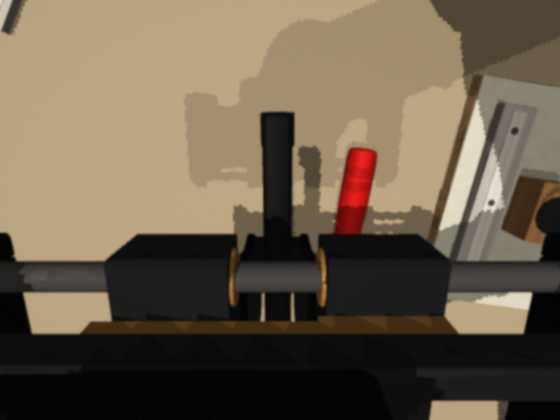

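>>> {"op": "move_arm", "data": {"increments": [-7, 0, 0, -0.005, -0.04, 0, 0, -79.7, 0, 0, -0.009, -0.449, -0.049, 0, -79.7, 0, 0, -0.009, -0.449, -0.049, 0, -79.7, 0, 0, -0.009, -0.449, -0.049, 0, -79.7, 0, 0, -0.009, -0.449, -0.049, 0, -79.7, 0, 0, -0.009, -0.449, -0.049, 0, -79.7, 0, 0, -0.009, -0.449, -0.049, 0, -79.7, 0, 0, -0.009, -0.449, -0.049, 0, -79.7, 0, 0, -0.009, -0.449, -0.049, 0, -79.7, 0, 0, -0.009, -0.449, -0.049, 0, -79.7, 0, 0, -0.009, -0.449, -0.049, 0, -79.7, 0, 0, -0.009, -0.449, -0.049, 0]}}

```text
time_s: 29.85
tcp_pos: [0.4919, -0.3498, 0.128]
ee_rot: [[-0.005, -0.995, 0.103], [0.002, 0.103, 0.995], [-1.0, 0.005, 0.002]]
wrist_force: [0.8, -0.4, -0.6]
gripper_width: 0.154
```

>>> {"op": "move_arm", "data": {"increments": [0, 0, 0, 0, 0, 0, 0, 0, 0, 0, 0, 0, 0, 0]}}

```text
time_s: 30.02
tcp_pos: [0.4916, -0.3499, 0.1276]
ee_rot: [[-0.005, -0.994, 0.113], [0.002, 0.113, 0.994], [-1.0, 0.005, 0.002]]
wrist_force: [0.0, -1.1, -1.3]
gripper_width: 0.157
```

```bash
python3 wr.py w28 .4921 -.3587 .13 87.2; python3 - <<'E'
from wm import *
for n,u in(('w27',[(277.7,112.5)]),):
  c=C(n);d=np.load(f'pics/{n}.npy',allow_pickle=True).item();print((p2w(c,u,d['tcp'][2]+.0258)-d['tcp'])@d['R'])
E
```

```text
t 30.07 tcp [ 0.4918 -0.3486  0.128 ] psi 83.58 F [-0.3  0.1 -1.4] w 13.4 j [-20.  24.  -9.  -0. -57.  14.]
inc turn [-3.62  0.12 -0.28] shift [-0.002  -0.0014 -0.01  ] rows>= 0.5
[[-0.026   0.0008 -0.0718]]
```

View pics/w28.png

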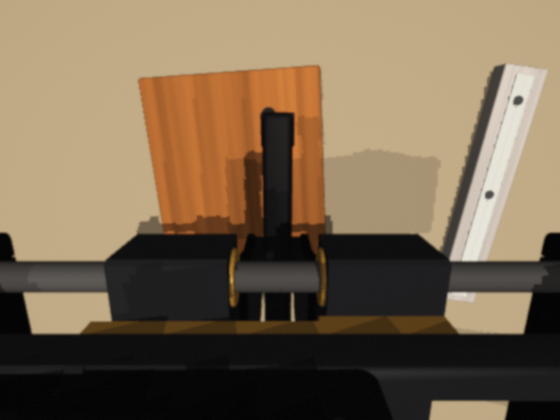

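>>> {"op": "move_arm", "data": {"increments": [-3.6, 0, 0, 0, 0, -0.009, 0, -3.6, 0, 0, 0, 0, -0.009, 0, -3.6, 0, 0, 0, 0, -0.009, 0, -3.6, 0, 0, 0, 0, -0.009, 0]}}

```text
time_s: 30.4
tcp_pos: [0.4924, -0.3563, 0.1304]
ee_rot: [[-0.001, -0.999, 0.046], [0.001, 0.046, 0.999], [-1.0, 0.001, 0.001]]
wrist_force: [-0.1, 1.4, -1.3]
gripper_width: 0.16
```

```bash
python3 wr.py w29 .4921 -.3587 .13 87.2;python3 sd.py side s16 260 120 120 90 6; python3 sd.py top t5 380 140 120 90 6
```

```text
t 30.45 tcp [ 0.4925 -0.3564  0.1307] psi 87.37 F [-0.7 -0.6 -0.2] w 13.6 j [-21.  24.  -8.  -0. -58.  18.]
inc turn [ 0.17  0.02 -0.04] shift [ 0.0007  0.0003 -0.0023] rows>= 0.1
```

View pics/w29.png

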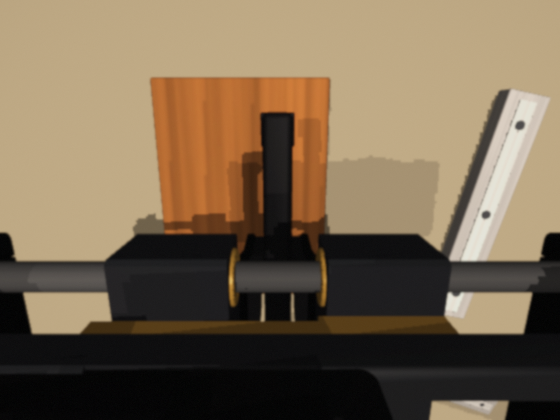

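View pics/s16.png

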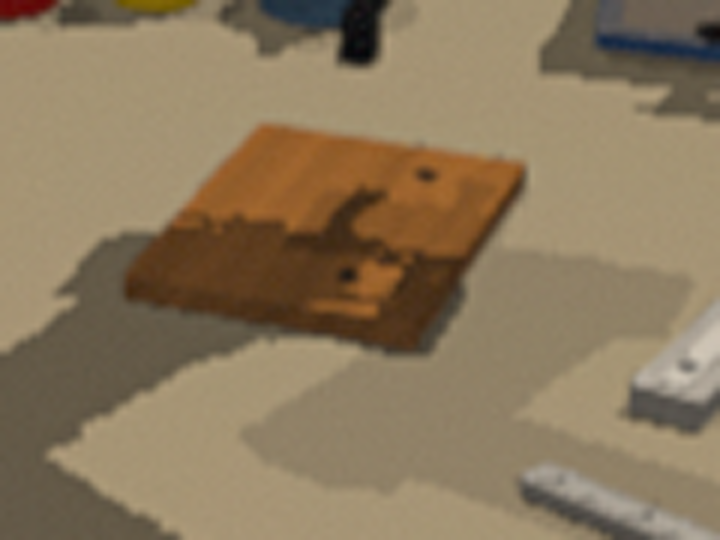

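```bash
python3 - <<'E'
from wm import *
c=C('w29');d=np.load('pics/w29.npy',allow_pickle=True).item();print(d['tcp'])
P=p2w(c,[(151.5,78),(329.5,78),(163.5,225),(326,225)],.016)[:,:2];print(P)
e=P[0]-P[1];L=np.linalg.norm(e);a=np.degrees(np.arctan2(e[1],e[0]));print('len',L,'yaw',a)
for a in(-2.7,):
  a=np.radians(a);R=np.array([[np.cos(a),-np.sin(a)],[np.sin(a),np.cos(a)]])
  m=(P[0]+P[1])/2; ctr=m-R@[0,-.1]; print('ctr',ctr,'handle tgt',ctr+R@[-.03,0])
e=P[2]-P[0];print('edges',np.degrees(np.arctan2(e[1],e[0]))-90, np.degrees(np.arctan2(*(P[3]-P[1])[::-1]))-90)
# handle held in image
H=p2w(c,[(262,116),(293,116)],d['tcp'][2]+.0258);print(H,(H-d['tcp'])@d['R'])
S=cam('side');f=lambda p:(np.array(p,float)+.5)/6-.5+[260,120]
print('side holes',p2w(S,f([(427,175),(348,273)]),.016))
E
```

```text
[ 0.4924 -0.3563  0.1304]
[[ 0.5906 -0.4626]
 [ 0.444  -0.4559]
 [ 0.5976 -0.3355]
 [ 0.4479 -0.3287]]
len 0.1467256723544794 yaw -2.5867488041089595
ctr [ 0.522  -0.3594] handle tgt [ 0.4921 -0.3579]
edges -3.147273680214539 -1.743648354763124
[[ 0.4952 -0.4267  0.1562]
 [ 0.4817 -0.4261  0.1562]] [[-0.0259 -0.006  -0.0702]
 [-0.0258  0.0075 -0.0703]]
side holes [[ 0.492  -0.4273  0.016 ]
 [ 0.4997 -0.3022  0.016 ]]
```

>>> {"op": "move_arm", "data": {"increments": [0, 0, 0, 0.03, 0, -0.002, 0, 0, 0, 0, 0.07, 0, -0.002, 0, 0, 0, 0, 0.09, 0, -0.002, 0, 0, 0, 0, 0.101, 0, -0.002, 0, 0, 0, 0, 0.101, 0, -0.002, 0, 0, 0, 0, 0.101, 0, -0.002, 0]}}

```text
time_s: 31.05
tcp_pos: [0.4931, -0.3599, 0.0304]
ee_rot: [[0.001, -0.999, 0.045], [-0.001, 0.045, 0.999], [-1.0, -0.001, -0.001]]
wrist_force: [1.0, -0.7, -0.6]
gripper_width: 0.156
```

```bash
python3 wr.py w30 .4929 -.3585 .0182 87.3;python3 sd.py side s17 260 120 120 90 6; python3 sd.py top t6 390 150 110 90 7
```

```text
t 31.1 tcp [ 0.4938 -0.3602  0.0314] psi 87.41 F [ 1.4 -0.3 -0.6] w 13.2 j [-21.  31. -14.   0. -45.  18.]
inc turn [ 0.11 -0.09  0.15] shift [0.0132 0.001  0.0016] rows>= 0.3
```

View pics/w30.png

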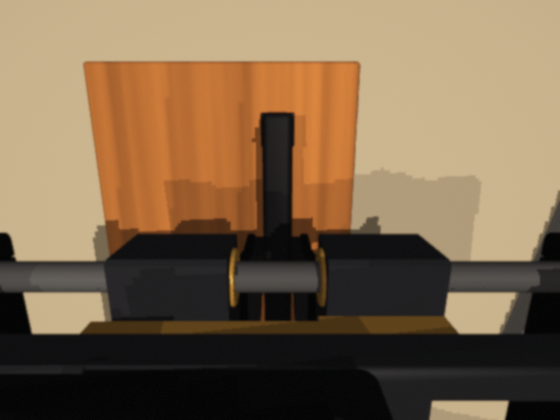

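View pics/s17.png

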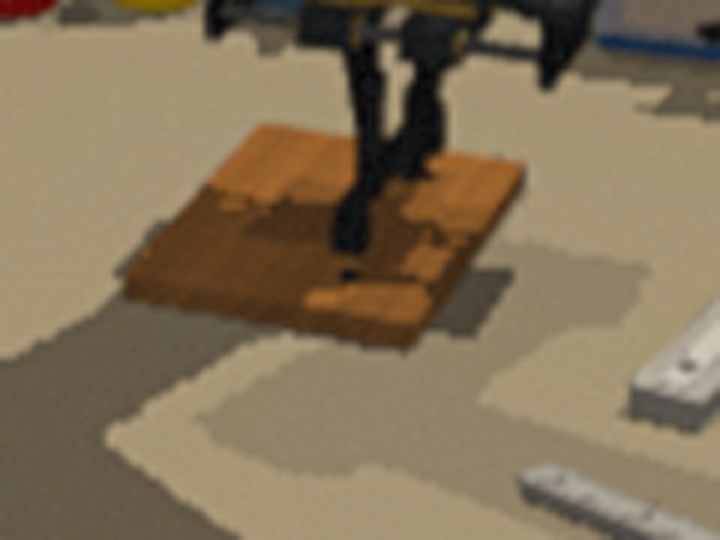

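View pics/t6.png

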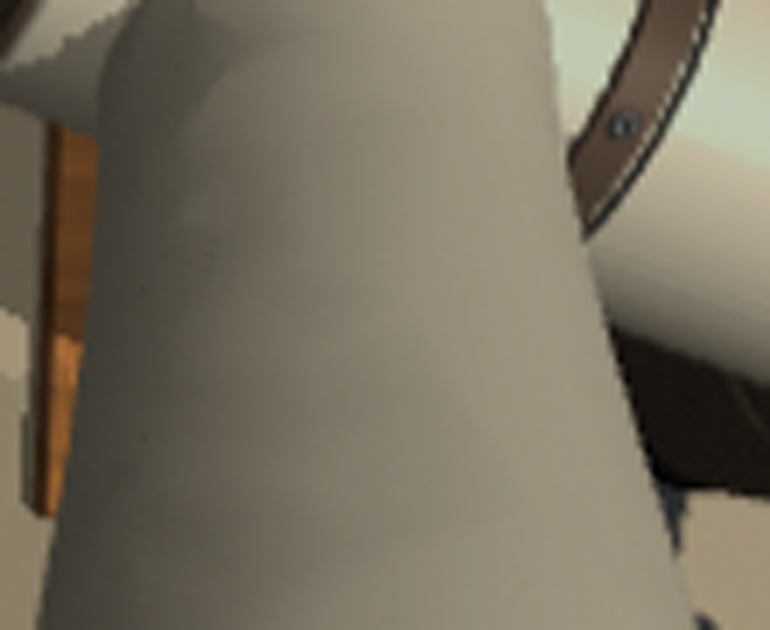

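>>> {"op": "move_arm", "data": {"increments": [0, 0, 0, 0.004, 0.0005, 0.0015, 0, 0, 0, 0, 0.009, 0.0005, 0.0015, 0, 0, 0, 0, 0.009, 0.0005, 0.0015, 0, 0, 0, 0, 0.009, 0.0005, 0.0015, 0]}}

```text
time_s: 31.53
tcp_pos: [0.4917, -0.358, 0.0207]
ee_rot: [[-0.001, -0.999, 0.046], [0.0, 0.046, 0.999], [-1.0, 0.001, 0.0]]
wrist_force: [-0.2, -0.4, -1.1]
gripper_width: 0.159
```

```bash
python3 wr.py w31 .4929 -.3585 .0182 87.3;python3 - <<'E'
from h import *
im=r.capture('side');cv2.imwrite('pics/s18.png',cv2.resize(im[135:180,280:350],None,fx=11,fy=11,interpolation=cv2.INTER_CUBIC)[:,:,::-1])
im=cv2.imread('pics/w31.png');cv2.imwrite('pics/w31c.png',cv2.resize(im[50:190,200:370],None,fx=4,fy=4,interpolation=cv2.INTER_CUBIC))
E
```

```text
t 31.58 tcp [ 0.4919 -0.3581  0.0208] psi 87.38 F [ 0.4 -0.2 -0.5] w 13.6 j [-21.  31. -15.   0. -44.  18.]
inc turn [ 0.08 -0.   -0.01] shift [ 0.0026 -0.001  -0.0004] rows>= 0.1
```

View pics/s18.png

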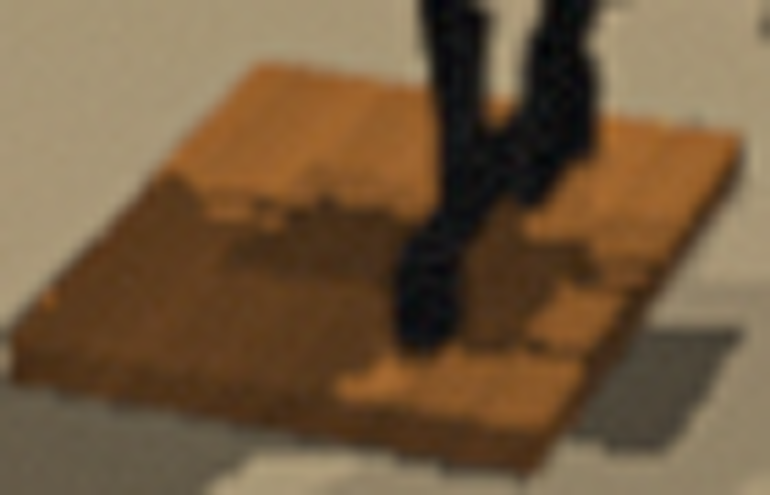

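View pics/w31c.png

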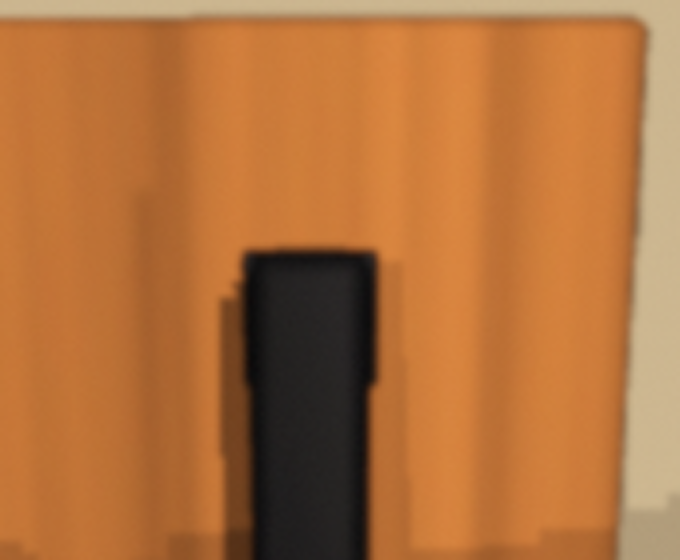

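```bash
python3 - <<'E'
from wm import *
for n,K,bl,br,hl,hr,rl in (('w31',4,None,(648,18),(244,253),(378,253),(615,560)),):
  c=C(n);d=np.load(f'pics/{n}.npy',allow_pickle=True).item()
  f=lambda p:(np.array(p,float)+.5)/K-.5+[200,50]
  B=p2w(c,[f(br),f(rl)],.016);H=p2w(c,[f(hl),f(hr)],d['tcp'][2]+.0258)
  a=np.radians(-2.7);R=np.array([[np.cos(a),-np.sin(a)],[np.sin(a),np.cos(a)]])
  print(d['tcp'],B,H);m=H.mean(0)[:2]
  print('handle end rel board corner(-75,-100): want (.045,.028)',R.T@(m-B[0,:2]))
  print('cam centre',(-c[1].T@c[2]))
  e=B[1]-B[0];print('edge yaw',np.degrees(np.arctan2(e[1],e[0]))-90)
E
```

```text
[ 0.4917 -0.358   0.0207] [[ 0.4442 -0.4565  0.016 ]
 [ 0.4474 -0.3871  0.016 ]] [[ 0.495  -0.4298  0.0465]
 [ 0.4805 -0.4291  0.0465]]
handle end rel board corner(-75,-100): want (.045,.028) [0.0423 0.0291]
cam centre [ 0.488  -0.4268  0.1947]
edge yaw -2.6471679819584466
```

View pics/w31.png

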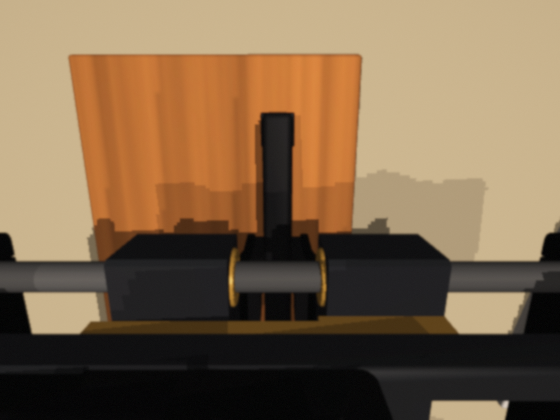

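>>> {"op": "move_arm", "data": {"increments": [0, 0, 0, 0, -0.0015, -0.001, 0, 0, 0, 0, 0.002, -0.0015, -0.001, 0, 0, 0, 0, 0.002, -0.0015, -0.001, 0, 0, 0, 0, 0.002, -0.0015, -0.001, 0]}}

```text
time_s: 31.97
tcp_pos: [0.4933, -0.3591, 0.0187]
ee_rot: [[-0.0, -0.999, 0.046], [0.0, 0.046, 0.999], [-1.0, 0.0, 0.0]]
wrist_force: [-0.1, 1.6, -1.0]
gripper_width: 0.158
```

```bash
python3 plan.py .4929 -.3585 .0182 87.3
```

```text
t 31.97 tcp [ 0.4933 -0.3591  0.0187] psi 87.36 F [-0.1  1.6 -1. ] w 13.8 j [-21.  32. -14.  -0. -44.  18.]
inc turn [ 0.06  0.01 -0.02] shift [0.0005 0.0004 0.0006] rows>= 0.0
```

>>> {"op": "move_arm", "data": {"increments": [0, 0, 0, 0.0008, 0, 0, 0, 0, 0, 0, 0.0008, 0, 0, 0]}}

```text
time_s: 32.13
tcp_pos: [0.4935, -0.3592, 0.0183]
ee_rot: [[0.0, -0.999, 0.046], [-0.0, 0.046, 0.999], [-1.0, -0.0, -0.0]]
wrist_force: [-0.1, -0.1, 0.5]
gripper_width: 0.159
```

```bash
python3 wr.py w32 .4929 -.3585 .0182 87.3; python3 - <<'E'
import cv2
im=cv2.imread('pics/w32.png');cv2.imwrite('pics/w32c.png',cv2.resize(im[40:180,60:380],None,fx=2.5,fy=2.5,interpolation=cv2.INTER_CUBIC))
E
```

```text
t 32.18 tcp [ 0.4935 -0.3592  0.0182] psi 87.37 F [-0.3 -0.8 -0.8] w 13.8 j [-21.  32. -14.   0. -44.  18.]
inc turn [ 0.07 -0.01  0.01] shift [0.     0.0006 0.0007] rows>= 0.0
```

View pics/w32c.png

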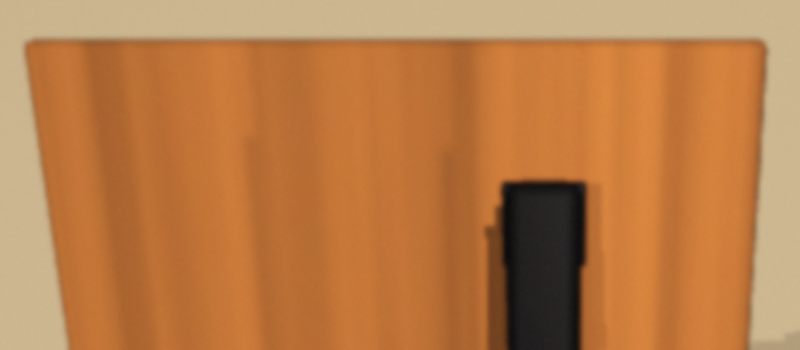

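>>> {"op": "move_arm", "data": {"increments": [0, 0, 0, 0.0008, 0, 0, 0, 0, 0, 0, 0.0008, 0, 0, 0, 0, 0, 0, 0.0008, 0, 0, 0]}}

```text
time_s: 32.43
tcp_pos: [0.4935, -0.3592, 0.0182]
ee_rot: [[0.0, -0.999, 0.046], [-0.0, 0.046, 0.999], [-1.0, -0.0, -0.0]]
wrist_force: [-1.3, 0.8, 5.9]
gripper_width: 0.156
```

```bash
python3 plan.py .4929 -.3585 .0182 87.3
```

```text
t 32.43 tcp [ 0.4935 -0.3592  0.0182] psi 87.38 F [-1.3  0.8  5.9] w 13.6 j [-21.  32. -14.   0. -44.  18.]
inc turn [ 0.08 -0.02  0.02] shift [-0.      0.0006  0.0007] rows>= 0.0
```

>>> {"op": "move_arm", "data": {"increments": [0, 0, 0, 0, 0, 0, 0.02, 0, 0, 0, 0, 0, 0, 0.035, 0, 0, 0, 0, 0, 0, 0.04, 0, 0, 0, 0, 0, 0, 0.04, 0, 0, 0, -0.03, 0, 0, 0.04, 0, 0, 0, -0.07, 0, 0, 0.04, 0, 0, 0, -0.11, 0, 0, 0.05, 0, 0, 0, -0.14, 0, 0, 0.06, 0, 0, 0, -0.14, 0, 0, 0.07, 0, 0, 0, -0.14, 0, 0, 0.07]}}

```text
time_s: 33.27
tcp_pos: [0.4945, -0.3595, 0.1595]
ee_rot: [[0.005, -0.999, 0.046], [-0.002, 0.046, 0.999], [-1.0, -0.005, -0.001]]
wrist_force: [-0.3, 0.6, -0.4]
gripper_width: 0.68
```

```bash
python3 wr.py w33 .668 -.063 .16 40;python3 sd.py side s19 260 120 120 90 6
```

```text
t 33.32 tcp [ 0.4933 -0.3589  0.1573] psi 87.34 F [-0.7  0.6 -1.3] w 62.6 j [-21.  23.  -6.  -0. -61.  18.]
inc turn [47.34  0.04  0.03] shift [-0.0024 -0.1608  0.3036] rows>= 8.2
```

View pics/w33.png

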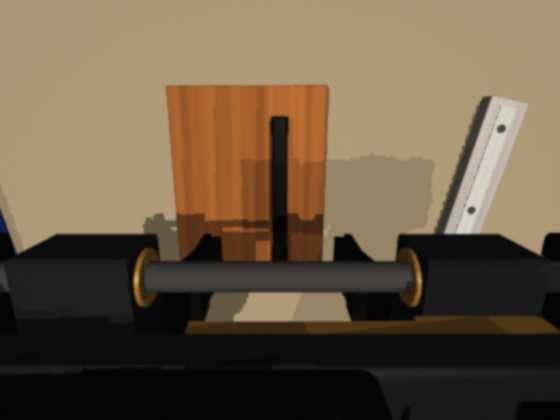

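View pics/s19.png

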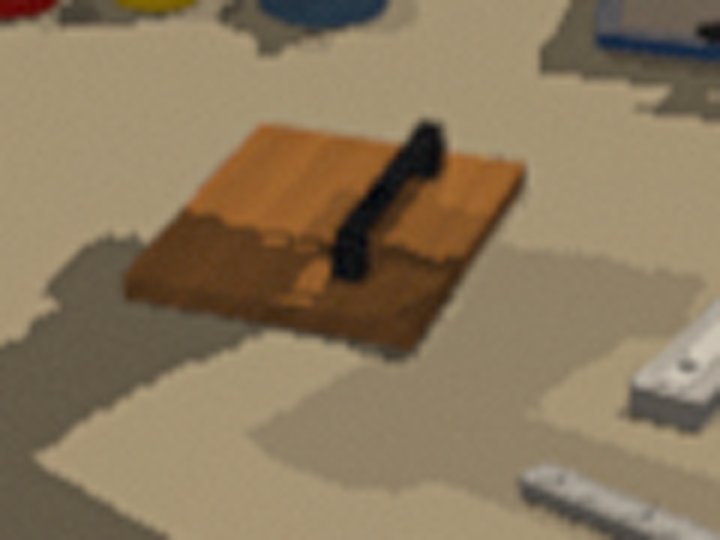

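```bash
python3 plan.py .667 -.063 .16 -2.7
```

```text
t 33.37 tcp [ 0.4926 -0.3586  0.1561] psi 87.34 F [ 0.8 -0.2 -0.7] w 65.6 j [-21.  23.  -6.  -0. -61.  18.]
inc turn [90.04 -0.02 -0.14] shift [-0.0038 -0.1605  0.3034] rows>= 12.6
```

>>> {"op": "move_arm", "data": {"increments": [7, 0, 0, -0.004, -0.01, 0.02, 0.07, 90, 0, 0, -0.004, -0.1605, 0.303, 0.07, 90, 0, 0, -0.004, -0.1605, 0.303, 0.07, 90, 0, 0, -0.004, -0.1605, 0.303, 0.07, 90, 0, 0, -0.004, -0.1605, 0.303, 0.07, 90, 0, 0, -0.004, -0.1605, 0.303, 0.07, 90, 0, 0, -0.004, -0.1605, 0.303, 0.07, 90, 0, 0, -0.004, -0.1605, 0.303, 0.07, 90, 0, 0, -0.004, -0.1605, 0.303, 0.07, 90, 0, 0, -0.004, -0.1605, 0.303, 0.07, 90, 0, 0, -0.004, -0.1605, 0.303, 0.07, 90, 0, 0, -0.004, -0.1605, 0.303, 0.07]}}

```text
time_s: 34.37
tcp_pos: [0.6668, -0.0627, 0.158]
ee_rot: [[-0.005, -0.046, 0.999], [-0.0, 0.999, 0.046], [-1.0, -0.0, -0.005]]
wrist_force: [0.4, 0.7, 0.4]
gripper_width: 0.805
```

```bash
python3 plan.py .667 -.063 .16 -2.7
```

```text
t 34.37 tcp [ 0.6668 -0.0627  0.158 ] psi 2.65 F [0.4 0.7 0.4] w 70.0 j [  8.  29.   3.  -0. -65. -96.]
inc turn [ 5.35 -0.31  0.02] shift [-0.002  -0.0003  0.0002] rows>= 0.7
```

>>> {"op": "move_arm", "data": {"increments": [5.3, 0, 0, 0, 0, 0, 0.07, 5.3, 0, 0, 0, 0, 0, 0.07, 5.3, 0, 0, 0, 0, 0, 0.07]}}

```text
time_s: 34.62
tcp_pos: [0.6668, -0.0638, 0.1592]
ee_rot: [[-0.004, 0.039, 0.999], [-0.0, 0.999, -0.039], [-1.0, -0.0, -0.004]]
wrist_force: [0.3, -0.3, -0.1]
gripper_width: 0.805
```

```bash
python3 wr.py w34 .667 -.063 .16 -2.7; python3 - <<'E'
import cv2
im=cv2.imread('pics/w34.png');cv2.imwrite('pics/w34c.png',cv2.resize(im[150:250,220:340],None,fx=6,fy=6,interpolation=cv2.INTER_CUBIC))
E
```

```text
t 34.67 tcp [ 0.667  -0.0639  0.1597] psi -2.25 F [-0.3 -0.2  0.4] w 70.4 j [   8.   28.    3.   -0.  -65. -101.]
inc turn [ 0.45 -0.16  0.02] shift [-0.0003  0.0009 -0.0001] rows>= 0.1
```

View pics/w34c.png

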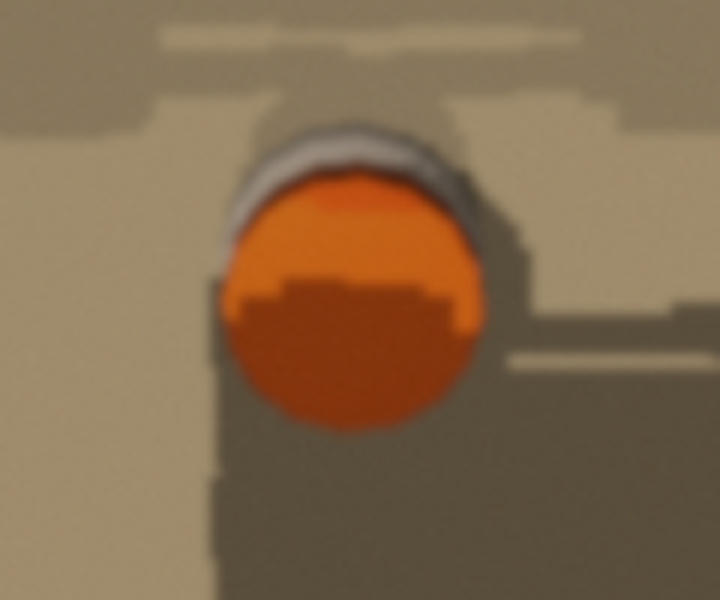

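```bash
python3 - <<'E'
from wm import *
c=C('w34');d=np.load('pics/w34.npy',allow_pickle=True).item()
P=p2w(c,[(278.3,200.3),(220/6+219.6,200),(485/6+219.6,200)],.046);print(P,(P[0]-d['tcp'])@d['R'])
E
```

```text
[[ 0.6679 -0.0632  0.046 ]
 [ 0.6669 -0.083   0.046 ]
 [ 0.6684 -0.0433  0.046 ]] [0.1131 0.0007 0.0015]
```

>>> {"op": "move_arm", "data": {"increments": [0.4, 0, 0, 0.04, 0.0007, 0, 0.07, 0.4, 0, 0, 0.08, 0.0007, 0, 0.07, 0.4, 0, 0, 0.12, 0.0007, 0, 0.07, 0.4, 0, 0, 0.15, 0.0007, 0, 0.07, 0.4, 0, 0, 0.158, 0.0007, 0, 0.07, 0.4, 0, 0, 0.158, 0.0007, 0, 0.07, 0.4, 0, 0, 0.158, 0.0007, 0, 0.07]}}

```text
time_s: 35.25
tcp_pos: [0.6687, -0.0633, 0.0042]
ee_rot: [[0.001, 0.047, 0.999], [-0.001, 0.999, -0.047], [-1.0, -0.001, 0.001]]
wrist_force: [1.2, 0.5, 0.8]
gripper_width: 0.801
```

```bash
python3 wr.py w35 .668 -.0632 0 -2.7; python3 sd.py side s20 190 140 120 90 6
```

```text
t 35.3 tcp [ 0.6696 -0.0632  0.0055] psi -2.71 F [1.4 0.3 1.4] w 70.2 j [   8.   37.   -5.    0.  -47. -101.]
inc turn [-0.01  0.23  0.  ] shift [ 0.0055 -0.0001 -0.0016] rows>= 0.1
```

View pics/s20.png

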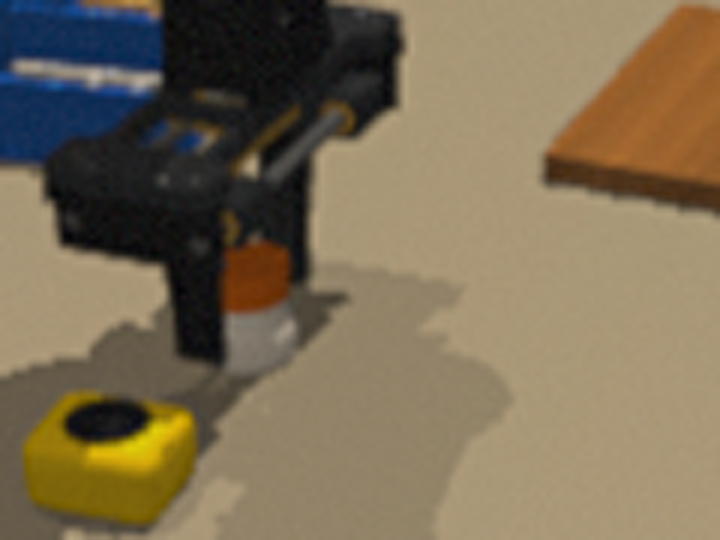

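View pics/w35.png

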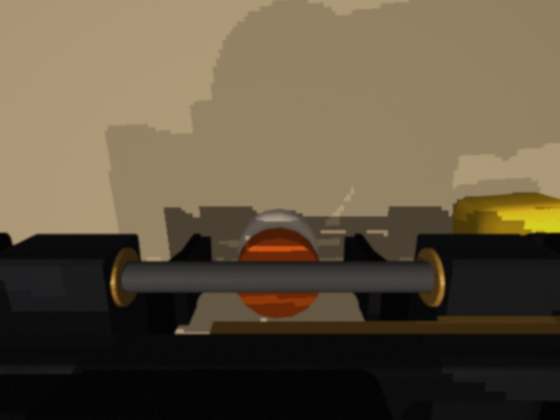

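>>> {"op": "move_arm", "data": {"increments": [0, 0, 0, 0.004, 0, -0.001, 0.065, 0, 0, 0, 0.004, 0, -0.001, 0.055, 0, 0, 0, 0.004, 0, -0.001, 0.04, 0, 0, 0, 0.004, 0, -0.001, 0.035, 0, 0, 0, 0.004, 0, -0.001, 0.03, 0, 0, 0, 0.004, 0, -0.001, 0.03, 0, 0, 0, 0.004, 0, -0.001, 0.03]}}

```text
time_s: 35.93
tcp_pos: [0.6669, -0.063, -0.0003]
ee_rot: [[0.0, 0.048, 0.999], [0.0, 0.999, -0.048], [-1.0, 0.0, 0.0]]
wrist_force: [-0.4, 0.0, 1.8]
gripper_width: 0.477
```

```bash
python3 plan.py .668 -.0632 0 -2.7
```

```text
t 35.93 tcp [ 0.6669 -0.063  -0.0003] psi -2.77 F [-0.4  0.   1.8] w 41.5 j [   8.   38.   -6.    0.  -47. -101.]
inc turn [-0.07  0.02 -0.  ] shift [-0.0003 -0.0001  0.0011] rows>= 0.0
```

>>> {"op": "move_arm", "data": {"increments": [0, 0, 0, -0.02, 0, 0, 0.03, 0, 0, 0, -0.06, 0, 0, 0.03, 0, 0, 0, -0.1, 0, 0, 0.03, 0, 0, 0, -0.13, 0, 0, 0.03, 0, 0, 0, -0.13, 0, 0, 0.03, 0, 0, 0, -0.13, 0, 0, 0.03]}}

```text
time_s: 36.43
tcp_pos: [0.6677, -0.0629, 0.1316]
ee_rot: [[0.005, 0.049, 0.999], [0.001, 0.999, -0.049], [-1.0, 0.001, 0.005]]
wrist_force: [-0.6, -0.3, -1.4]
gripper_width: 0.481
```

```bash
python3 wr.py w36 .548 -.3606 .13 -2.7
```

```text
t 36.48 tcp [ 0.6662 -0.0629  0.1292] psi -2.8 F [-0.4  0.7 -1.3] w 41.9 j [   8.   30.    1.   -0.  -61. -101.]
inc turn [-0.1  -0.01 -0.05] shift [-0.0011 -0.3032 -0.1035] rows>= 7.7
```

View pics/w36.png

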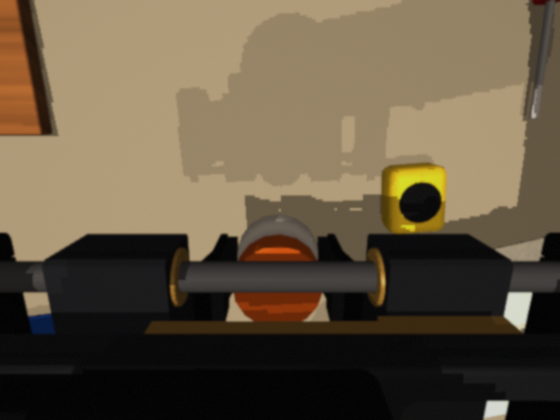

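>>> {"op": "move_arm", "data": {"increments": [0, 0, 0, 0, -0.02, -0.01, 0.03, 0, 0, 0, 0, -0.303, -0.1035, 0.03, 0, 0, 0, 0, -0.303, -0.1035, 0.03, 0, 0, 0, 0, -0.303, -0.1035, 0.03, 0, 0, 0, 0, -0.303, -0.1035, 0.03, 0, 0, 0, 0, -0.303, -0.1035, 0.03, 0, 0, 0, 0, -0.303, -0.1035, 0.03, 0, 0, 0, 0, -0.303, -0.1035, 0.03, 0, 0, 0, 0, -0.303, -0.1035, 0.03, 0, 0, 0, 0, -0.303, -0.1035, 0.03, 0, 0, 0, 0, -0.303, -0.1035, 0.03, 0, 0, 0, 0, -0.303, -0.1035, 0.03]}}

```text
time_s: 37.48
tcp_pos: [0.5487, -0.3593, 0.128]
ee_rot: [[-0.002, 0.047, 0.999], [0.001, 0.999, -0.047], [-1.0, 0.001, -0.002]]
wrist_force: [-0.7, 0.3, -0.6]
gripper_width: 0.48
```

```bash
python3 wr.py w37 .548 -.3606 .04 -2.7
```

```text
t 37.53 tcp [ 0.549  -0.3591  0.1284] psi -2.67 F [ 0.6  0.8 -0.7] w 41.4 j [-19.  29.  -1.  -0. -60. -74.]
inc turn [ 0.03 -0.08 -0.04] shift [ 0.0884 -0.0016 -0.0008] rows>= 2.1
```

View pics/w37.png

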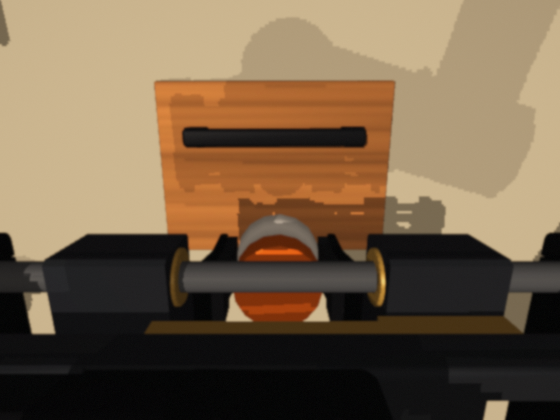

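>>> {"op": "move_arm", "data": {"increments": [0, 0, 0, 0.03, -0.002, -0.001, 0.03, 0, 0, 0, 0.07, -0.002, -0.001, 0.03, 0, 0, 0, 0.095, -0.002, -0.001, 0.03, 0, 0, 0, 0.105, -0.002, -0.001, 0.03, 0, 0, 0, 0.105, -0.002, -0.001, 0.03, 0, 0, 0, 0.105, -0.002, -0.001, 0.03]}}

```text
time_s: 38.03
tcp_pos: [0.5488, -0.3622, 0.025]
ee_rot: [[0.001, 0.046, 0.999], [-0.001, 0.999, -0.046], [-1.0, -0.001, 0.001]]
wrist_force: [-0.4, -0.2, -1.4]
gripper_width: 0.479
```

```bash
python3 wr.py w38 .548 -.3606 .0157 -2.7;  python3 sd.py side s21 260 120 120 90 6
```

```text
t 38.08 tcp [ 0.5495 -0.3627  0.0262] psi -2.66 F [ 0.  -0.8 -1.2] w 42.1 j [-19.  35.  -7.   0. -48. -73.]
inc turn [0.04 0.17 0.1 ] shift [ 0.0105  0.0021 -0.0016] rows>= 0.3
```

View pics/w38.png

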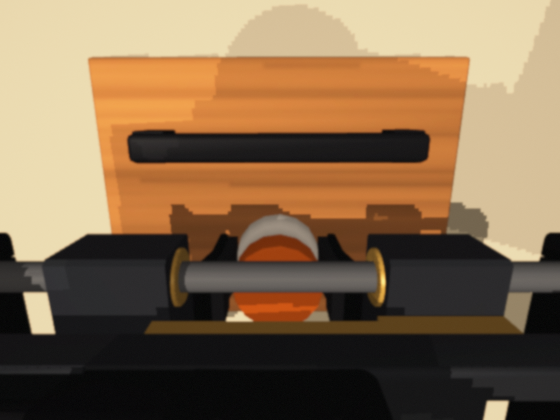

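View pics/s21.png

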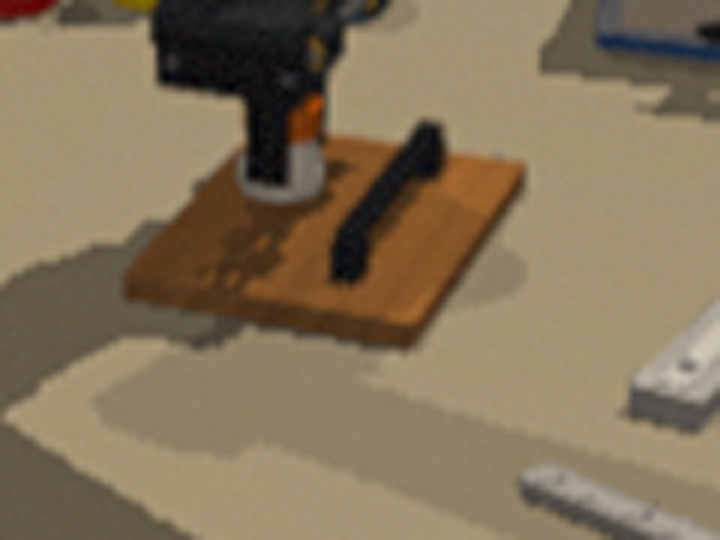

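>>> {"op": "move_arm", "data": {"increments": [0, 0, 0, 0.004, 0, -0.0015, 0.03, 0, 0, 0, 0.008, 0, -0.0015, 0.03, 0, 0, 0, 0.009, 0, -0.0015, 0.03, 0, 0, 0, 0.009, 0, -0.0015, 0.03]}}

```text
time_s: 38.47
tcp_pos: [0.546, -0.3627, 0.0157]
ee_rot: [[0.0, 0.049, 0.999], [-0.0, 0.999, -0.049], [-1.0, -0.0, 0.0]]
wrist_force: [-0.9, 0.4, 0.2]
gripper_width: 0.48
```

```bash
python3 plan.py .548 -.3606 .0157 -2.7
```

```text
t 38.47 tcp [ 0.546  -0.3627  0.0157] psi -2.78 F [-0.9  0.4  0.2] w 41.8 j [-19.  35.  -8.   0. -47. -73.]
inc turn [-0.08  0.02  0.01] shift [-0.      0.0022  0.0019] rows>= 0.1
```

>>> {"op": "move_arm", "data": {"increments": [0, 0, 0, 0, 0.001, 0.001, 0.03, 0, 0, 0, 0.001, 0.001, 0.001, 0.03, 0, 0, 0, 0.001, 0.001, 0.001, 0.03]}}

```text
time_s: 38.72
tcp_pos: [0.5472, -0.3619, 0.0156]
ee_rot: [[0.0, 0.048, 0.999], [-0.001, 0.999, -0.048], [-1.0, -0.001, 0.0]]
wrist_force: [-1.8, 1.5, 4.3]
gripper_width: 0.479
```

```bash
python3 wr.py w39 .548 -.3606 .0157 -2.7
```

```text
t 38.77 tcp [ 0.5472 -0.3619  0.0156] psi -2.75 F [-2.2  1.1  5.7] w 42.1 j [-19.  35.  -7.   0. -47. -73.]
inc turn [-0.05  0.02  0.04] shift [-0.0001  0.0013  0.0007] rows>= 0.0
```

View pics/w39.png

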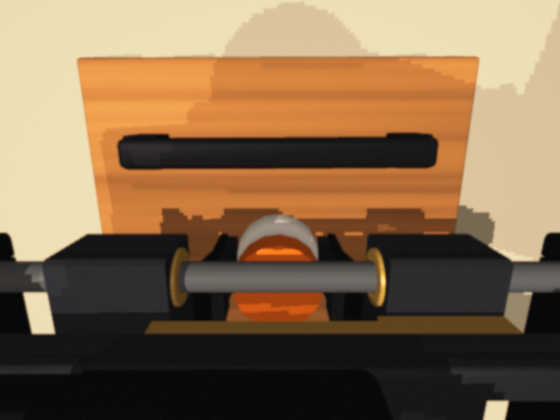

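Contact is made; the tub (279), handle (278.5) and board (278.5) are all centred in the image. Releasing.

>>> {"op": "move_arm", "data": {"increments": [0, 0, 0, 0, 0, 0, 0.046, 0, 0, 0, 0, 0, 0, 0.06, 0, 0, 0, 0, 0, 0, 0.065, 0, 0, 0, 0, 0, 0, 0.065, 0, 0, 0, -0.03, 0, 0, 0.065, 0, 0, 0, -0.07, 0, 0, 0.065, 0, 0, 0, -0.11, 0, 0, 0.065, 0, 0, 0, -0.15, 0, 0, 0.065, 0, 0, 0, -0.17, 0, 0, 0.065, 0, 0, 0, -0.17, 0, 0, 0.065, 0, 0, 0, -0.17, 0, 0, 0.065]}}

```text
time_s: 39.68
tcp_pos: [0.5477, -0.3617, 0.1857]
ee_rot: [[0.003, 0.049, 0.999], [-0.001, 0.999, -0.049], [-1.0, -0.001, 0.003]]
wrist_force: [-0.3, 0.3, -1.2]
gripper_width: 0.747
```

```bash
python3 wr.py w40 .5 .0 .3 0
```

```text
t 39.73 tcp [ 0.5467 -0.3612  0.1837] psi -2.79 F [-0.1  1.  -0.8] w 65.3 j [-19.  26.   3.  -0. -67. -73.]
inc turn [-2.79 -0.02 -0.06] shift [-0.116   0.3586 -0.0643] rows>= 9.2
```

View pics/w40.png

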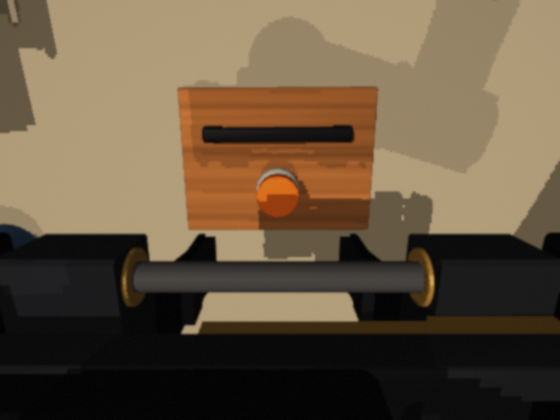

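```bash
python3 plan.py .3 -.45 .26 20
```

```text
t 39.73 tcp [ 0.5467 -0.3612  0.1837] psi -2.79 F [-0.1  1.  -0.8] w 65.3 j [-19.  26.   3.  -0. -67. -73.]
inc turn [-22.79  -0.01  -0.06] shift [-0.0763 -0.1006 -0.2422] rows>= 6.5
```

>>> {"op": "move_arm", "data": {"increments": [0, 0, 0, -0.04, 0, 0, 0.065, -22.8, 0, 0, -0.076, -0.1, -0.242, 0.065, -22.8, 0, 0, -0.076, -0.1, -0.242, 0.065, -22.8, 0, 0, -0.076, -0.1, -0.242, 0.065, -22.8, 0, 0, -0.076, -0.1, -0.242, 0.065, -22.8, 0, 0, -0.076, -0.1, -0.242, 0.065, -22.8, 0, 0, -0.076, -0.1, -0.242, 0.065, -22.8, 0, 0, -0.076, -0.1, -0.242, 0.065, -22.8, 0, 0, -0.076, -0.1, -0.242, 0.065, -22.8, 0, 0, -0.076, -0.1, -0.242, 0.065]}}

```text
time_s: 40.57
tcp_pos: [0.2998, -0.4497, 0.2588]
ee_rot: [[-0.001, -0.341, 0.94], [0.002, 0.94, 0.341], [-1.0, 0.002, -0.001]]
wrist_force: [0.3, -0.0, 0.1]
gripper_width: 0.744
```

```bash
python3 - <<'E'
from h import *
im=r.capture('top');cv2.imwrite('pics/tf.png',im[:,:,::-1])
crop(im,60,100,260,250,4,'pics/tf1.png');crop(im,320,140,520,290,4,'pics/tf3.png');crop(im,60,165,200,270,5,'pics/tf2.png')
im=r.capture('side');cv2.imwrite('pics/sf.png',im[:,:,::-1])
E
```

```text
(no output)
```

View pics/tf1.png

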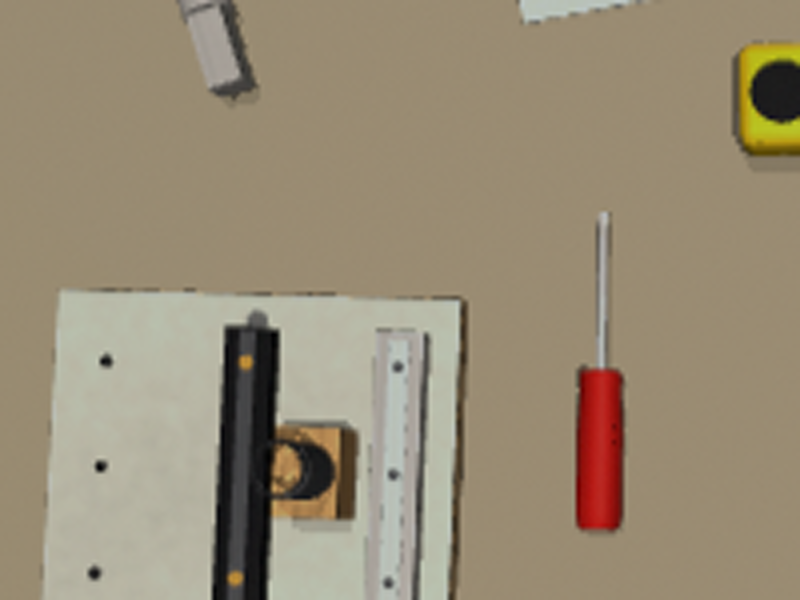

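View pics/tf2.png

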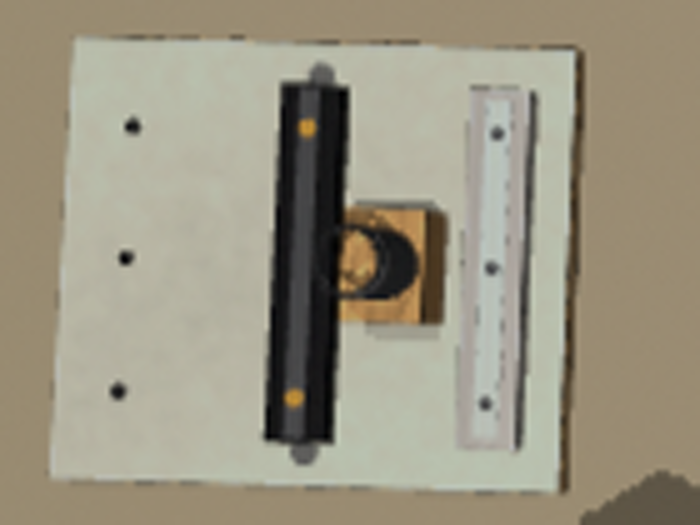

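View pics/tf3.png

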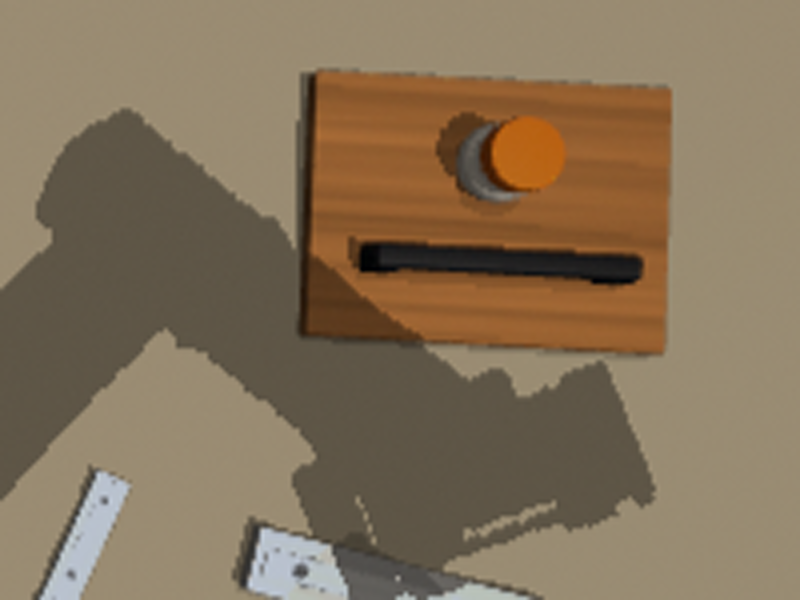

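View pics/sf.png

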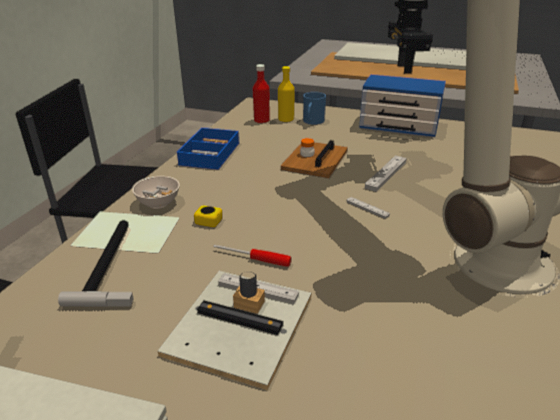

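```bash
python3 - <<'E'
import runpy,io,contextlib
with contextlib.redirect_stdout(io.StringIO()): g=runpy.run_path('m0.py')
W,np=g['W'],g['np']
def loc(P,t,a):
    a=np.radians(a);R=np.array([[np.cos(a),-np.sin(a)],[np.sin(a),np.cos(a)]]);return ((P-t)@R*1e3).round(1)
pan=(np.array([.4622,.3599]),-1.03);fr=(np.array([.5238,-.3575]),-2.7)
print('runner holes',loc(W(1,[(398,367),(393,475),(389,583)],.028),*pan).tolist())
g['o'][4]=(60,165)
def W5(p,z): return g['p2w'](g['C'],(np.array(p,float)+.5)/5-.5+(60,165),z)[:,:2]
print('block right edge corners',loc(W5([(426,208),(420,324)],.046),*pan).tolist(),'want (+-25,-60.5)')
print('weight ring',loc(W5([(356,262)],.091),*pan).tolist(),'want 0,-42.5')
print('handle ends',loc(W(3,[(359,257),(643,270)],.044),*fr).tolist(),'want -30,+-72')
print('tub',loc(W(3,[(529,153)],.062),*fr).tolist())
E
```

```text
runner holes [[59.3, -85.0], [-0.8, -84.9], [-60.5, -85.2]]
block right edge corners [[24.5, -61.0], [-26.0, -60.7]] want (+-25,-60.5)
weight ring [[-1.0, -49.3]] want 0,-42.5
handle ends [[-32.3, 80.8], [-30.9, -71.6]] want -30,+-72
tub [[26.2, -0.8]]
```

```bash
python3 -c "
from station import r
print(r.sense()['time_s']);print(r.finish_job())"
```

```text
40.6667
the job is handed in; nothing more can be done
None
```

The job is done and handed in at 40.7 s. Everything was placed in the order asked, and the arm was clear of all parts.

**Last checks (top, wrist and side cameras):**
- **Runner:** its holes are within about 0.8 mm of the pilot-hole row, and its ends are level with the fitted runner to about 1 mm.
- **Spacer block:** within about 1 mm of the middle of the gap and halfway along the runners.
- **Weight:** my first placing was about 4 mm off centre, so I picked it up again and moved it. Wrist and side views then showed it centred to about 0.5 mm.
- **Handle:** its feet cover both holes, centred to about 1 mm.
- **Tub:** upright at about x = +26 mm, y = −1 mm on the drawer front.
- **Tape measure and screwdriver:** at the same pixels in the top picture as at the start.

**What disagreed or failed:**
- **Fingertips:** they sit about 20 mm further back than the text says. My first grasp of the runner closed on air because of this, without moving it.
- **Cameras:** the top and wrist cameras differ by about 2 mm, so I relied on measurements made within one image.
- **Unclear top-view readings:** the weight's rim read about 7 mm off to one side and the handle's left end about 9 mm too far out. I put the first down to the rim being hard to see against the black runner, and the second to the visible side of the foot. I went by the wrist and side views for both.

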